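Open the parts washer past its safety catch and lay the long shaft in the V supports

ROBOT

A 7-joint arm with a two-finger parallel gripper is mounted at the origin on a cart in front of the work surface, level with it; the furniture and walls round the work are solid. World frame = base frame: x ahead of the robot, y to its left, z up, the work surface at z = 0. Lengths are in m, angles in degrees, forces in N, time in s.
With the tool pointing down it reaches from about 0.425 to 0.875 m from the base axis. Payload 4.7 kg.
Tool frame: the origin (TCP) lies on the front face of the gripper's body, between the roots of the fingers; the fingertips stand 70 mm ahead of it and the grasp point (between the pads) lies 51 mm ahead of it (tip_extent is the distance from the TCP to the fingertips, in m); z points along the fingers, y is the direction in which the jaws open and shut (so a half turn about z gives the same grasp; the last joint's range is limited). The gripper opens to 87 mm and grips with 3 to 60 N. Pads are 19 mm wide; open, the fingers measure 117 mm over their backs; the gripper's body (75 mm by 190 mm) begins 51 mm behind the grasp point.
Start: joints at [72.198, 18.392, -4.016, 83.108, 1.295, 78.541, -3.26], TCP at [0.207, -0.616, 0.292] pointing down, gripper open.
Joint ranges: [-163.93, 163.93], [-17.29, 119.83], [-79.2, 71.16], [3.27, 140.29], [-89.18, 269.18], [5.43, 117.66], [-154.24, 154.24]. Speed limits (degrees/s): [147.25, 147.25, 180, 180, 180, 180, 180].

INTERFACE

Orientations are given as [roll, pitch, yaw] about the fixed x, y, z axes, in that order (R = Rz(yaw) Ry(pitch) Rx(roll)).
In Python, from cell import * gives the robot as it stands.
- The arm moves only by the tool carry_out, never from a script. Its argument "increments" is text: rows parted by semicolons, each of 7 numbers parted by spaces: the opening, from 0 (shut) to 1 (fully open), then the shift along the tool's x, y, z in m, then the turn, a rotation vector about the tool's x, y, z in degrees. A call has 1 to 20 rows; each row shifts and turns the pose as measured when the row begins, along the tool's axes as they then stand; what a row does not reach is not made up. A row lasts 1/8 s, in which the tool goes at most 62.5 mm and 10.7 degrees, less where a joint would pass 70% of its speed; a pose out of reach is approached as far as the arm can. A call is refused whole if a number of a shift passes 0.0625 or a number of a turn 10.7, either way. A call with a gripper value outside its range is refused whole. The fingers move at their own pace and stop on an object; "force" is the grip in N (left out, the last holds). Time passes only in rows, so rows that do not move let the fingers close. It gives the time, the measured TCP pose, the force and the opening at its end, in the units of the state.
- get_obs(): the state, without advancing time (a new reading comes with each control period).
- read_camera(name): name is "scene" or "top"; returns a dict with "img" (384x512x3 uint8, blue, green, red), "fx", "fy", "cx", "cy" (pixels), "k1" (the pictures are not rectified: a ray, as slopes to the right and down, at radius r is drawn at 1 + k1 r^2 times it, then the intrinsics apply), "world_from_camera" (4x4, takes a point from camera to world coordinates). Camera axes: x right, y down, z forward; pixel columns grow to the right and rows downward; lengths in m; the calibration is good to about 2 mm. A picture is of the moment at which its call begins. There is no depth.
- sign_off(): hands the job in, once; it reports no verdict.
Trained networks look in a picture, given as the dict that the camera call returned (one of the last four; its "shot" number tells which), for a name from the list of things; names that differ only in an ending like _2 or _b are one class to them, and where a whole thing is asked for, a point or a joint stands for the part that bears it (a point fixed in the world has none). Each returns a list of dicts, best first, with "confidence" (0 to 1); they miss things now and then, are a little off and sometimes report something else, mostly with a low value. They report only what shows in the picture. A call takes as long as a camera call.
- masks_of(target, picture): "pixels" (384x512 bool, what is visible of it) and "bbox" ([left, top, right, bottom] in pixels, round what is visible of it).
The state is a dict: "time_s": time; "qpos": joint angles; "joint_velocities": joint speeds; "effort": joint torques, N m; "tool_pos": TCP position; "tool_rot": TCP orientation; "force": force on the tool from outside, world axes, zero at the start; "wrist_torque": the same for the moment, N m; "grip_width": finger opening in m.
Only numpy, scipy, OpenCV 4.12 (cv2) and the standard library are available. Lean on these libraries where they do the work, as an engineer would, in place of code of your own. Each camera call takes 0.05 s, during which the arm holds its last target.

TASK

The wash has finished and the main latch has let the washer's hood pop up a little, but the sprung safety catch under its front lip still holds it: reach under the lip, push the catch's thumb tab aside and lift the hood, then swing it right over until it stands open by itself. Take the long cross shaft out of the turntable (leave the two short ones in their sockets) and lay it level in the pair of V supports on the surface plate, about centred, without dropping or toppling it; stand it on the clear front of the plate to change your grip for turning it from upright to level, if you need to. Leave the hood open and the other parts on the bench where they are.

Things in the scene. Friction and masses are not known exactly. Their poses are not given: they have to be found in the camera images.
- washer: Grey benchtop parts washer, fixed. Origin on the bench under its square chamber's middle; x level from front to hinge, y to the left seen from its front, z up. Chamber 156 x 156 mm inside, walls 8 mm, rim at z 130 mm, front wall's outer face at x -86 mm. Rear plenum to x 130 mm, 118 mm high; pump box at y -86 to -176 mm, 122 mm high.
- turntable: Turntable on the chamber floor, stopped at any angle, fixed. Origin on its axis, 10 mm above the bench. Square carrier plate, top 46 mm above the origin, with four 24 mm sockets 42 mm from the axis, one of them empty; spray column on the axis, 20 mm thick, to 112 mm above the origin.
- hood (a joint): Angle (rad) of the washer's hood: lid 180 mm wide, 10 mm thick, 0.7 kg, level hinge. 0 = as found, resting on buffers, front popped up 12 mm (underside slopes up 0.05 rad to the front). Grows as it opens, stop at 1.85. Let go below 1.45 it falls shut, beyond 1.55 it falls open to its stop and stays. Lifts with about 4 N at the lip; while the catch is hooked it rises only 0.045 rad.
- hood_hinge (a point): Middle of the hood's hinge axis, which runs along the washer's y: washer x 112, y 0, z 136 mm.
- hood_lip (a point): Middle of the hood's front lower edge, 246 mm from the hinge; as found at washer x -134, z 148 mm. A rolled hem 12 mm thick (its centre line 6 mm behind the edge and 6 mm above the underside). The lip stands out 48 mm before the front wall; under it hang only the catch and its keeper, free down to the bench. Moves with the hood.
- catch (a joint): Angle (rad) of the sprung safety catch, a J hook hung on a pin 34 mm behind the lip's edge, y 0; rides with the hood, hanging 46 mm below it. 0 = hooked under the keeper, a bar standing 18 mm out from the front wall. Grows as its tab is pushed to the washer's -y (2 to 6 N), stop 0.65. Unhooks beyond 0.32: hold over 0.4 until the hood is up 0.15 rad. Pulling up first jams the hook.
- catch_tab (a point): Middle of the pushing (+y) face of the catch's thumb tab, a plate 29 mm along washer x, 28 mm high, 4 mm thick, hidden under the lip, 2 to 31 mm behind its edge; as found at washer x -118, y -11, z 119 mm. On its +y side there is 90 mm of free room. With the hood raised, the catch sticks out of the hood's inner face: slide to +y to keep clear of it.
- long_shaft: Long cross shaft, bright steel, 21 mm in diameter, 105 mm long, about 0.26 kg. Origin in its middle, z along its axis. Stands upright in one of the sockets, its top 119.5 mm above the bench, 10 mm below the rim; lifts straight out. It can stand by itself on a flat surface.
- short_shaft_a: A short cross shaft, 19 mm in diameter, 60 mm long, standing in another socket, top 75 mm above the bench. Origin in its middle. It stays there.
- short_shaft_b: The other short cross shaft, same size, in a third socket. It stays there.
- surface_plate: Grey cast-iron surface plate with bright top, 210 (x) by 240 (y) mm, 36 mm high, fixed. Origin on the bench under its middle; x away from the robot, y left, z up. A gauge post 10 mm thick stands on it at x 86, y 20 mm (foot 30 x 44 mm); its dial is swung away to x 86, y -45 mm. Both reach up to 182 mm above the bench.
- v_seat (a point): Where the long shaft's middle lies when seated: 78 mm above the bench, 15 mm to +x of the plate's middle. Axes as the plate; the seated shaft runs along y. Two supports with 90 degree V notches, centres at y -17 and +17 mm, each 12 mm thick and 44 mm wide, tops 3 mm below the seated shaft's axis: 29 mm of the shaft stands out free beyond each.
- plate_clear (a point): Point on the plate's bare top, 36 mm above the bench, 73 mm to -x of v_seat: free flat room for standing a part. Axes as the plate.
- spider_gear_0: Bystander: bevel gear, 56 mm across, 26 mm high, on the bench between washer and plate. Origin under its middle.
- spider_gear_1: Bystander: another bevel gear of the same size, farther back. Origin under its middle.
- feeler_set: Bystander: folded feeler gauge, 14 x 98 x 10 mm, at the right rear. Origin under its middle.
- spider_block: Bystander: plain steel cross-shaft block, 54 mm across, 36 mm high, behind the plate. Origin under its middle.

How it is judged:
By the outcome, as a careful person would: the job done as asked, in the order asked, and still so for the second after the job is handed in, with the robot touching nothing.
It also fails if it takes over 72 s, if anything falls off the work surface, if the arm or the gripper's body presses on something with over 40 N, if the wrist force passes 120 N, or if a joint passes its speed limit or range.

## Working session

There is one attempt and no reset: what is moved stays moved. The work goes in short steps, Python scripts to look and compute and a tool call to move; the robot and the scene stay as the last step left them, time stands still between calls to the robot, and variables do not carry over. Pictures are saved under pics/ and viewed, and the job is handed in when it is done.

Besides the shell and the picture viewer there is one more tool, called by a JSON object that holds its "op" and its "data". carry_out: Moves the arm, as the interface text tells. Its arguments: {"type":"object","properties":{"increments":{"type":"string"},"force":{"type":"number"}},"required":["increments"]}

```bash
ls -la; mkdir -p pics
python3 - <<'E'
from cell import *
import cv2
o=get_obs()
print(o)
for n in ("scene","top"):
    c=read_camera(n); cv2.imwrite(f"pics/{n}0.png",c["img"])
    print(n,c["fx"],c["fy"],c["cx"],c["cy"],c["k1"]);print(c["world_from_camera"])
E
```

```text
total 12
drwxr-xr-x  3 agent agent 4096 Dec  6 20:13 .
drwxr-xr-x 23 root  root  4096 Dec  6 20:13 ..
drwxr-xr-x  2 agent agent 4096 Dec  6 20:13 pics
{'time_s': 0.0, 'qpos': array([72.19914482, 18.44069131, -4.01544191, 83.17603049,  1.29389711,
       78.53920473, -3.26113463]), 'joint_velocities': array([-0.02709253, -0.02284867, -0.15341177,  0.05351709,  0.00311873,
        0.10609161,  0.12184967]), 'effort': array([ 4.98676254e-04, -4.91289675e+01, -4.03712187e-01, -3.12531531e+01,
       -6.38311403e-02,  4.38601209e-02,  1.63949699e-04]), 'tool_pos': array([ 0.20724614, -0.61563219,  0.29113297]), 'tool_rot': array([-1.79889255e+02,  4.66108946e-03,  1.86091946e+01]), 'force': array([ 0.01034651, -0.42386663, -0.41094725]), 'wrist_torque': array([ 0.01541818, -0.03932947, -0.01504081]), 'grip_width': 0.08676240526411427}
scene 406.97395776761465 406.97395776761465 264.2990052713438 191.95493510529855 0.01787936199875121
[[ 0.62438392 -0.59720559  0.50347811 -0.03055903]
 [-0.78107699 -0.4707761   0.41022995 -0.47985766]
 [-0.00796616 -0.64939615 -0.76040857  1.03227488]
 [ 0.          0.          0.          1.        ]]
top 420.4206632496935 420.4206632496935 252.0452275956597 193.98085110359384 -0.12178060109459468
[[ 0.35471613 -0.89797725  0.26040992  0.14205469]
 [-0.93496606 -0.34182834  0.0948254  -0.14066896]
 [ 0.00386443 -0.27711053 -0.96083028  1.69946535]
 [ 0.          0.          0.          1.        ]]
```

View pics/scene0.png

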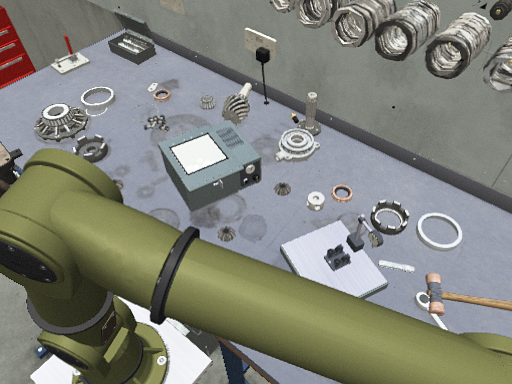

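View pics/top0.png

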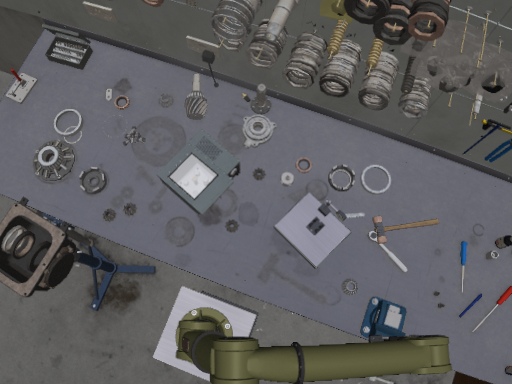

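Run:
```python
from cell import *
import cv2,numpy as np
s=read_camera("scene"); t=read_camera("top")
np.savez("cams.npz",**{k+"_"+n:v for k,c in (("scene",s),("top",t)) for n,v in c.items() if n!="shot"})
a=cv2.resize(s["img"][110:220,140:290],None,fx=5,fy=5,interpolation=cv2.INTER_CUBIC)
b=cv2.resize(t["img"][125:225,150:260],None,fx=6,fy=6,interpolation=cv2.INTER_CUBIC)
cv2.imwrite("pics/s1.png",a);cv2.imwrite("pics/t1.png",b)
cv2.imwrite("pics/s2.png",cv2.resize(s["img"][190:310,250:410],None,fx=5,fy=5,interpolation=cv2.INTER_CUBIC))
cv2.imwrite("pics/t2.png",cv2.resize(t["img"][150:275,240:370],None,fx=5,fy=4.8,interpolation=cv2.INTER_CUBIC))
for c,n in((s,"scene"),(t,"top")):
  for k in ("washer","hood","catch","surface_plate","v_seat","long_shaft","spider_gear_0","spider_gear_1","feeler_set","spider_block","turntable"):
    for m in masks_of(k,c)[:2]:
        p=m["pixels"]; yx=np.argwhere(p).mean(0) if p.any() else None
        print(n,k,round(m["confidence"],2),m["bbox"],p.sum(),yx)
        if m["confidence"]>.5: np.save(f"m_{n}_{k}.npy",p)
```

```text
scene washer 0.97 [160.6, 119.2, 264.2, 212.9] 6101 [163.34682839 210.89182101]
scene hood 0.69 [273.7, 184.2, 290.8, 194.8] 190 [188.3        282.67368421]
scene hood 0.66 [159.3, 122.6, 244.4, 194.5] 3383 [157.50931126 200.0948862 ]
scene catch 0.48 [306.8, 192.2, 326.1, 210.1] 312 [200.37820513 315.23717949]
scene catch 0.47 [215.9, 178.5, 222.5, 186.7] 33 [182.81818182 219.27272727]
scene surface_plate 0.79 [281.7, 216.0, 386.7, 300.9] 5218 [258.44346493 336.67573783]
scene v_seat 0.83 [278.0, 214.6, 389.1, 299.3] 5173 [258.53624589 336.39706167]
scene long_shaft 0.74 [275.9, 183.9, 289.4, 195.6] 145 [188.50344828 282.44827586]
scene spider_gear_0 0.69 [217.5, 228.5, 234.7, 238.4] 157 [233.         225.88535032]
scene spider_gear_0 0.58 [275.0, 182.7, 290.7, 194.2] 160 [187.8625  282.58125]
scene spider_gear_1 0.69 [217.5, 228.5, 234.7, 238.4] 157 [233.         225.88535032]
scene spider_gear_1 0.58 [275.0, 182.7, 290.7, 194.2] 160 [187.8625  282.58125]
scene feeler_set 0.65 [380.8, 261.2, 414.3, 273.2] 221 [266.31221719 396.59276018]
scene spider_block 0.58 [308.2, 189.1, 326.1,
[... 490 characters left out ...]
7, 210.7] 2694 [178.1484781  194.87564959]
top v_seat 0.85 [274.5, 194.1, 349.4, 268.5] 3265 [228.22052067 312.6287902 ]
top spider_gear_0 0.63 [251.3, 165.9, 269.3, 179.9] 122 [173.36885246 259.04098361]
top spider_gear_0 0.59 [228.9, 219.6, 238.7, 233.4] 108 [225.43518519 232.09259259]
top spider_gear_1 0.63 [251.3, 165.9, 269.3, 179.9] 122 [173.36885246 259.04098361]
top spider_gear_1 0.59 [228.9, 219.6, 238.7, 233.4] 108 [225.43518519 232.09259259]
top feeler_set 0.59 [348.7, 211.1, 364.4, 217.2] 47 [214.46808511 356.31914894]
top spider_block 0.47 [279.5, 175.0, 293.8, 183.4] 130 [178.85384615 286.56153846]
top turntable 0.71 [270.5, 193.4, 354.6, 270.7] 3261 [228.9825207  312.84299295]
```

View pics/s1.png

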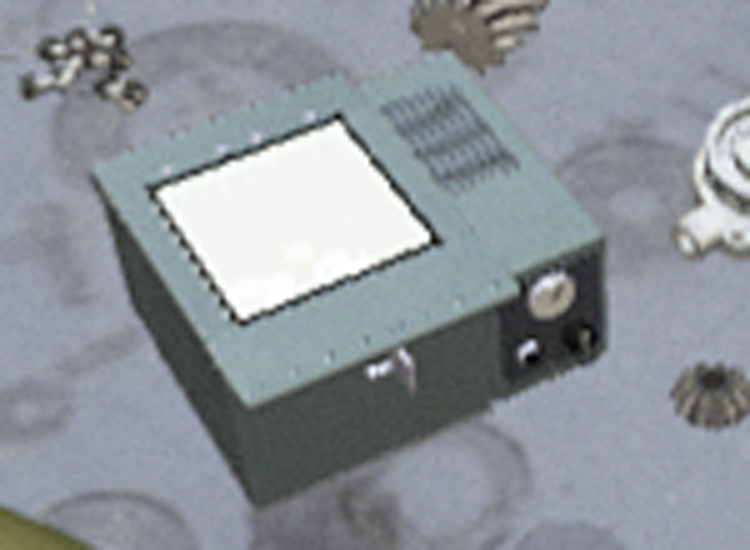

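View pics/t1.png

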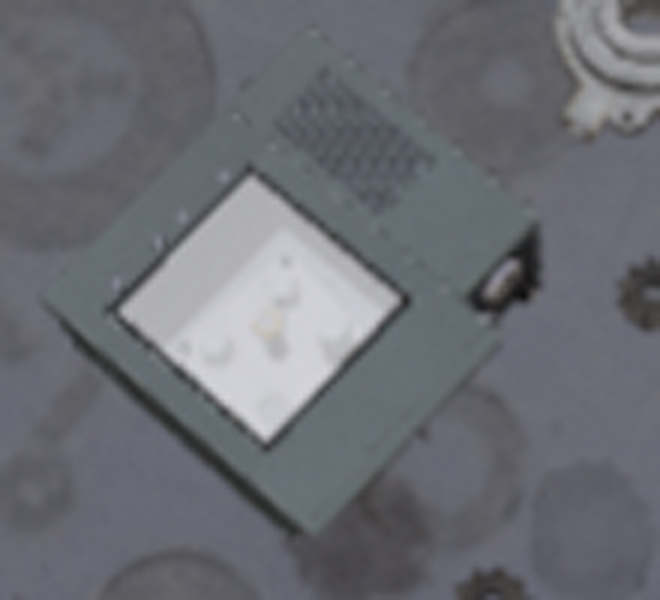

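View pics/s2.png

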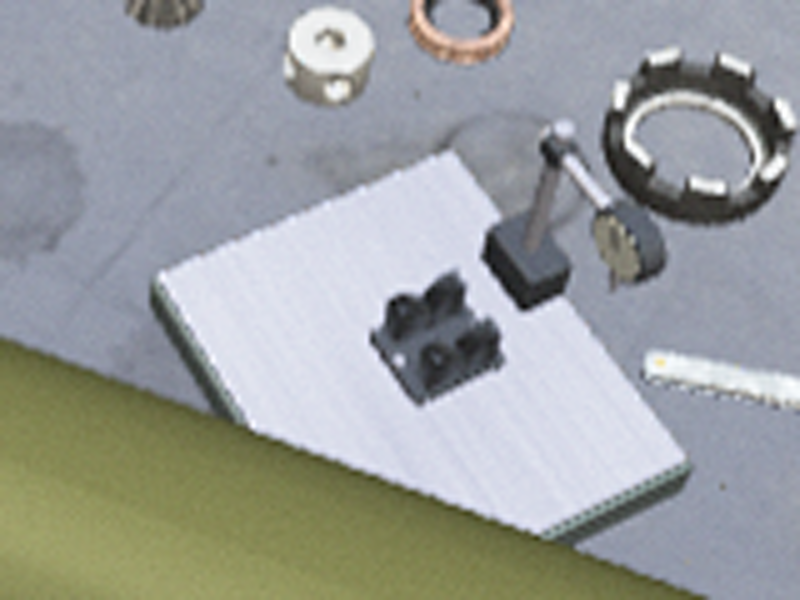

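View pics/t2.png

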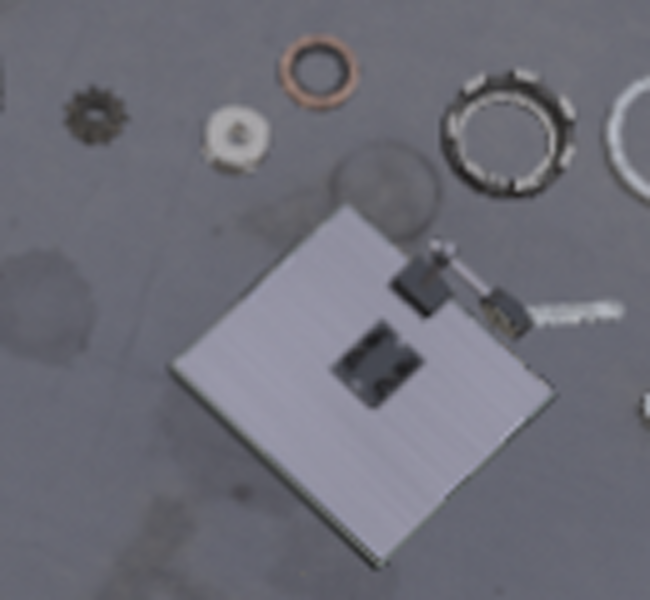

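```bash
cat > h.py <<'E'
import numpy as np,cv2
from scipy.optimize import least_squares
from scipy.spatial.transform import Rotation as Ro
def proj(c,P):
    P=np.atleast_2d(P); T=np.linalg.inv(c["world_from_camera"]); q=P@T[:3,:3].T+T[:3,3]
    s=q[:,:2]/q[:,2:]; r2=(s**2).sum(1,keepdims=True); s=s*(1+c["k1"]*r2)
    return s*[c["fx"],c["fy"]]+[c["cx"],c["cy"]]
def w(p,L):  # p=(x,y,yawdeg)
    a=np.radians(p[2]); L=np.atleast_2d(L)
    return np.c_[p[0]+np.cos(a)*L[:,0]-np.sin(a)*L[:,1],p[1]+np.sin(a)*L[:,0]+np.cos(a)*L[:,1],L[:,2]]
def saved():
    z=np.load("cams.npz",allow_pickle=True)
    return [{n:z[k+"_"+n] for n in("img","fx","fy","cx","cy","k1","world_from_camera")} for k in("scene","top")]
def fit(S,T,data,p0):
    f=lambda p:np.concatenate([(proj(c,w(p,np.array([l])/1000))-px).ravel() for c,l,px in data])
    r=least_squares(f,p0,loss="soft_l1"); return r.x,f(r.x).reshape(-1,2)
def back(c,px,z):
    # pixel to world at height z
    K=np.array([[c["fx"],0,c["cx"]],[0,c["fy"],c["cy"]],[0,0,1.]])
    d=(np.array(px)-[c["cx"],c["cy"]])/[c["fx"],c["fy"]]; s=d.copy()
    for _ in range(20): s=d/(1+c["k1"]*(s@s))
    M=np.array(c["world_from_camera"]); v=M[:3,:3]@np.r_[s,1]; o=M[:3,3]
    return o+v*(z-o[2])/v[2]
E
python3 - <<'E'
from h import *
S,T=saved()
np.set_printoptions(precision=4,suppress=True)
pl=[(S,(-105,120,36),(282,245)),(S,(105,120,36),(340,220.4)),(S,(105,-120,36),(388,283)),
 (T,(105,120,36),(309,192.7)),(T,(105,-120,36),(350.6,232.3)),(T,(-105,-120,36),(316,267.7)),(T,(-105,120,36),(274.4,227))]
g=back(T,(313,228),.036); print(g)
p,r=fit(S,T,pl,[g[0],g[1],-30]);print("plate",p);print(r)
wa=[(T,(-134,90,159),(201.7,214.2)),(T,(-134,-90,159),(233.3,180.8)),(S,(-134,90,159),(190,191)),(S,(-134,-90,159),(243.6,167)),
(S,(-86,86,0),(191.6,211)),(S,(130,-176,122),(231,121)),(T,(130,-176,122),(202.5,130))]
g=back(T,(195,175),.15); print(g)
q,r=fit(S,T,wa,[g[0],g[1],50]);print("washer",q);print(r)
for c,n,o,sc,L in ((S,"s3",(140,110),5,(150,110)),(T,"t3",(150,125),6,(110,100))):
    im=cv2.resize(c["img"][o[1]:o[1]+L[1],o[0]:o[0]+L[0]],None,fx=sc,fy=sc,interpolation=cv2.INTER_CUBIC)
    def ln(A,col):
        x=(proj(c,w(q,np.array(A)/1000.))-o+.5)*sc; cv2.polylines(im,[np.int32(x)],False,col,1)
    ln([(-134,90,160),(-134,-90,160),(112,-90,146),(112,90,146),(-134,90,160)],(0,0,255))
    ln([(-86,-86,0),(-86,86,0),(86,86,0)],(0,255,0)); ln([(-86,86,0),(-86,86,130)],(0,255,0))
    ln([(-86,-176,122),(130,-176,122),(130,-86,122),(-86,-86,122),(-86,-176,122),(-86,-176,0)],(255,0,255))
    ln([(-118,-11,105),(-118,-11,133)],(0,255,255))
    cv2.imwrite(f"pics/{n}.png",im)
E
```

```text
[ 0.5468 -0.2574  0.036 ]
plate [  0.5407  -0.2563 -24.9829]
[[-2.9413  0.5761]
 [ 0.3042 -1.067 ]
 [ 1.8691  0.5315]
 [-0.2308 -1.2557]
 [ 0.7833 -0.0522]
 [-0.1563  1.1997]
 [-1.4799 -0.7602]]
[0.5549 0.2471 0.15  ]
washer [ 0.5504  0.2531 68.5834]
[[-0.2031 -0.0019]
 [ 0.6841 -0.2869]
 [-1.2582  0.1058]
 [ 1.2207  0.8945]
 [-0.206   2.1629]
 [ 0.2371 -2.0927]
 [-0.9367 -2.5139]]
```

View pics/s3.png

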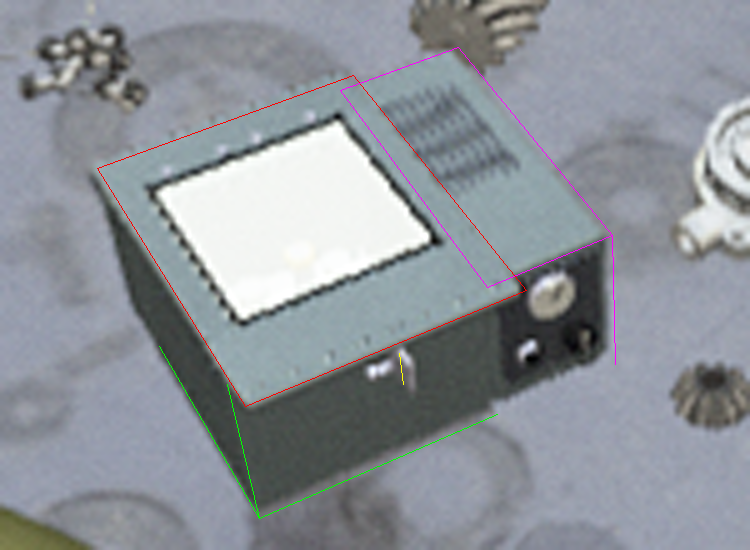

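View pics/t3.png

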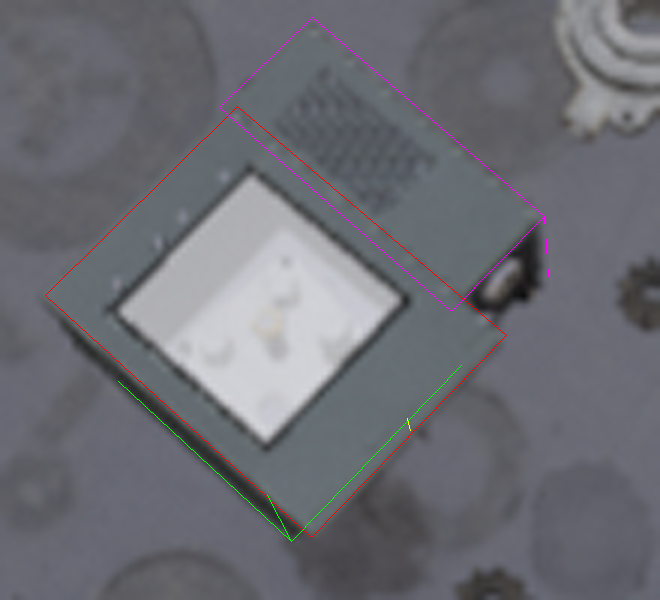

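```bash
cat > icp.py <<'E'
from h import *
from scipy.ndimage import map_coordinates
def icp(p,lines,free=(0,1,2),rng=4,it=8,verbose=True,n=40):
    # lines: (cam, A, B) in mm, local
    G={}
    p=np.array(p,float)
    for k in range(it):
        obs=[]
        for i,(c,A,B) in enumerate(lines):
            g=G.setdefault(id(c),cv2.GaussianBlur(c["img"],(0,0),.7).astype(float))
            t=np.linspace(.06,.94,n)[:,None]; L=(np.array(A)*(1-t)+np.array(B)*t)/1000.
            x=proj(c,w(p,L)); d=x[-1]-x[0]; nn=np.array([-d[1],d[0]])/np.hypot(*d)
            s=np.arange(-rng,rng+.01,.25)
            q=x[:,None]+s[None,:,None]*nn
            v=np.stack([map_coordinates(g[...,ch],[q[...,1],q[...,0]],order=1) for ch in range(3)],-1)
            gr=np.abs(np.gradient(v,axis=1)).sum(-1)*4
            j=gr.argmax(1); off=s[j]; str_=gr[np.arange(n),j]
            ok=(str_>.4*np.median(str_)); off=np.where(abs(off)>=rng-.1,np.nan,off)
            m=np.nanmedian(off); ok&=abs(off-m)<1.0
            obs.append((c,L[ok],nn,(x+off[:,None]*nn)[ok],i,m,np.median(str_)))
        f=lambda q:np.concatenate([((proj(c,w(q,L))-z)@nn) for c,L,nn,z,*_ in obs])
        r=least_squares(f,p,loss="soft_l1",f_scale=.5); p=r.x
    if verbose:
        for c,L,nn,z,i,m,st in obs: print(i,len(L),"res px %.2f"%np.mean((proj(c,w(p,L))-z)@nn),"grad %.0f"%st)
    return p
E
python3 - <<'E'
from icp import *
np.set_printoptions(precision=4,suppress=True)
S,T=saved()
a,b,c,d=(-105,120,36),(105,120,36),(105,-120,36),(-105,-120,36)
for name,ls in (("S",[(S,a,b),(S,b,(105,50,36)),(S,(105,-55,36),c)]),("T",[(T,a,b),(T,b,(105,50,36)),(T,c,d),(T,d,a)])):
    print(name,icp([.5407,-.2563,-25],ls))
print("both",icp([.5407,-.2563,-25],[(S,a,b),(S,b,(105,50,36)),(S,(105,-55,36),c),(T,a,b),(T,b,(105,50,36)),(T,c,d),(T,d,a)]))
h=160
A,B,C,D=(-134,90,h),(-134,-90,h),(112,-90,146),(112,90,146)
f=[(-86,86,0),(-86,-80,0),(60,86,0)]
sl=[(S,A,B),(S,A,D),(S,f[0],f[1])]
tl=[(T,A,B),(T,A,D),(T,C,D)]
q0=[.5504,.2531,68.58]
for n,l in(("S",sl),("T",tl),("ST",sl+tl)): print(n,icp(q0,l))
E
```

```text
0 40 res px 0.00 grad 101
1 34 res px -0.00 grad 109
2 33 res px 0.00 grad 96
S [  0.5394  -0.2543 -25.1455]
0 40 res px -0.84 grad 68
1 38 res px -0.42 grad 69
2 32 res px -1.35 grad 74
3 40 res px -0.46 grad 98
T [  0.5448  -0.2559 -22.9859]
0 40 res px -0.09 grad 101
1 34 res px -0.25 grad 110
2 33 res px -0.29 grad 96
3 40 res px -0.70 grad 67
4 40 res px -0.01 grad 70
5 40 res px -1.33 grad 73
6 40 res px -1.62 grad 96
both [  0.5402  -0.2545 -25.1044]
0 35 res px -0.85 grad 110
1 35 res px 0.00 grad 125
2 40 res px 0.80 grad 62
S [ 0.5495  0.2565 69.1508]
0 33 res px -0.21 grad 24
1 28 res px -0.01 grad 74
2 31 res px -0.27 grad 12
T [ 0.55    0.2554 69.623 ]
0 36 res px -0.69 grad 109
1 34 res px 0.10 grad 125
2 40 res px 0.99 grad 62
3 33 res px -0.30 grad 24
4 28 res px -0.15 grad 73
5 31 res px -0.24 grad 12
ST [ 0.5495  0.2557 69.2157]
```

```bash
cat > plan.py <<'E'
from h import *
from cell import *
def cur():
    o=get_obs(); return np.array(o["tool_pos"]),Ro.from_euler("xyz",o["tool_rot"],degrees=True),o
def rows(pos,R,n,p0=None,R0=None,g=1.0,dec=4):
    if p0 is None: p0,R0,_=cur()
    rv=(R0.inv()*R).as_rotvec(degrees=True)/n; out=[]
    for i in range(n):
        Rc=R0*Ro.from_rotvec(rv*i,degrees=True)
        d=Rc.inv().apply((np.array(pos)-p0)/n)
        out.append(" ".join([f"{g:g}"]+[f"{v:.{dec}f}".rstrip("0").rstrip(".") for v in d]+[f"{v:.1f}" for v in rv]))
    print("; ".join(out)); print("n",n,"step",np.linalg.norm(np.array(pos)-p0)/n*1e3,"ang",np.linalg.norm(rv)); return np.array(pos),R
def fromzy(z,y):
    z=np.array(z,float);z/=np.linalg.norm(z); y=np.array(y,float); y-=z*(y@z); y/=np.linalg.norm(y)
    return Ro.from_matrix(np.c_[np.cross(y,z),y,z])
W=[.5495,.2560,69.2]
def wp(x,y,z): return w(W,np.array([x,y,z])/1000.)[0]
a=np.radians(W[2]); DX=np.array([np.cos(a),np.sin(a),0]); DY=np.array([-np.sin(a),np.cos(a),0]); Z=np.array([0,0,1.])
def tow(p):  # world -> washer mm
    v=np.array(p)-[W[0],W[1],0]; return np.array([v@DX,v@DY,v[2]])*1000
E
python3 - <<'E'
from plan import *
print(wp(-250,20,280))
rows(wp(-250,20,280),fromzy(DX,-Z),14,g=0,dec=3)
E
```

```text
[0.44202675 0.02939572 0.28      ]
0 0.031 -0.038 0.001 6.2 2.2 2.2; 0 0.029 -0.039 0.006 6.2 2.2 2.2; 0 0.027 -0.039 0.011 6.2 2.2 2.2; 0 0.025 -0.039 0.017 6.2 2.2 2.2; 0 0.023 -0.038 0.022 6.2 2.2 2.2; 0 0.021 -0.036 0.026 6.2 2.2 2.2; 0 0.018 -0.033 0.031 6.2 2.2 2.2; 0 0.016 -0.031 0.035 6.2 2.2 2.2; 0 0.013 -0.027 0.039 6.2 2.2 2.2; 0 0.011 -0.023 0.042 6.2 2.2 2.2; 0 0.008 -0.019 0.044 6.2 2.2 2.2; 0 0.006 -0.014 0.047 6.2 2.2 2.2; 0 0.003 -0.009 0.048 6.2 2.2 2.2; 0 0.001 -0.004 0.049 6.2 2.2 2.2
n 14 step 49.06009082732832 ang 6.8950494592094635
```

Go in halves, so that I can watch the joints.

{"op": "carry_out", "data": {"increments": "0 0.031 -0.038 0 6.2 2.2 2.2; 0 0.029 -0.039 0.005 6.2 2.2 2.2; 0 0.027 -0.039 0.01 6.2 2.2 2.2; 0 0.025 -0.039 0.016 6.2 2.2 2.2; 0 0.023 -0.038 0.021 6.2 2.2 2.2; 0 0.021 -0.036 0.026 6.2 2.2 2.2; 0 0.018 -0.033 0.031 6.2 2.2 2.2", "force": 40}}

```text
time_s: 2.17
tool_pos: [0.3293, -0.2889, 0.2964]
tool_rot: [-133.6, -8.1, -2.0]
force: [1.1, 0.3, -0.2]
grip_width: 0.0251
```

Run:
```python
from plan import *
np.set_printoptions(precision=3,suppress=True)
p,R,o=cur(); print(p,o["tool_rot"],o["qpos"],o["time_s"],o["force"])
rows(wp(-250,20,280),fromzy(DX,-Z),8,g=0,dec=3)
```

```text
[ 0.329 -0.289  0.296] [-133.603   -8.126   -1.985] [ 66.479  14.217 -10.629  99.201 -28.822 102.115 -30.162] 2.175 [ 1.145  0.319 -0.168]
0 0.012 -0.025 0.032 5.2 1.8 1.8; 0 0.01 -0.022 0.034 5.2 1.8 1.8; 0 0.009 -0.019 0.037 5.2 1.8 1.8; 0 0.007 -0.016 0.038 5.2 1.8 1.8; 0 0.005 -0.013 0.04 5.2 1.8 1.8; 0 0.003 -0.009 0.041 5.2 1.8 1.8; 0 0.002 -0.006 0.042 5.2 1.8 1.8; 0 0 -0.002 0.042 5.2 1.8 1.8
n 8 step 42.26308654560572 ang 5.841607125191136
```

```bash
cat > fk.py <<'E'
import numpy as np, itertools, json
from scipy.spatial.transform import Rotation as Ro
from scipy.optimize import least_squares
def fkR(q,s,off):
    q=np.radians(np.array(q)*s+off)
    R=Ro.identity(); out=[R]
    for i,v in enumerate(q):
        R=R*Ro.from_rotvec(v*np.array([0,0,1.]) if i%2==0 else v*np.array([0,1.,0])); out.append(R)
    return out
E
cat > data.json <<'E'
[[[72.19914482,18.44069131,-4.01544191,83.17603049,1.29389711,78.53920473,-3.26113463],[0.20724614,-0.61563219,0.29113297],[-179.889255,0.00466,18.6091946]],
[[66.479,14.217,-10.629,99.201,-28.822,102.115,-30.162],[0.329,-0.289,0.296],[-133.603,-8.126,-1.985]]]
E
python3 - <<'E'
from fk import *
D=json.load(open("data.json"))
res=[]
for s in itertools.product((1,-1),repeat=7):
  s=np.array(s)
  for o1 in range(0,360,90):
   for o7 in range(0,360,90):
    e=0
    for q,p,r in D:
        R=fkR(q,s,np.array([o1,0,0,0,0,0,o7]))[-1]
        e+=(R.inv()*Ro.from_euler("xyz",r,degrees=True)).magnitude()**2
    res.append((np.degrees(e**.5),tuple(s),o1,o7))
res.sort(key=lambda x:x[0])
for r in res[:12]: print(r)
E
```

```text
(np.float64(0.0007040290094892644), (np.int64(-1), np.int64(-1), np.int64(-1), np.int64(-1), np.int64(-1), np.int64(-1), np.int64(-1)), 180, 270)
(np.float64(0.000704029009504994), (np.int64(-1), np.int64(1), np.int64(-1), np.int64(1), np.int64(-1), np.int64(1), np.int64(-1)), 0, 90)
(np.float64(10.330858633793888), (np.int64(-1), np.int64(-1), np.int64(-1), np.int64(-1), np.int64(1), np.int64(-1), np.int64(-1)), 90, 180)
(np.float64(10.3308586337939), (np.int64(-1), np.int64(1), np.int64(-1), np.int64(1), np.int64(1), np.int64(1), np.int64(-1)), 270, 0)
(np.float64(21.016913509810838), (np.int64(-1), np.int64(-1), np.int64(1), np.int64(-1), np.int64(1), np.int64(-1), np.int64(-1)), 90, 180)
(np.float64(21.016913509810845), (np.int64(-1), np.int64(1), np.int64(1), np.int64(1), np.int64(1), np.int64(1), np.int64(-1)), 270, 0)
(np.float64(22.72395320101663), (np.int64(-1), np.int64(-1), np.int64(1), np.int64(-1), np.int64(-1), np.int64(-1), np.int64(-1)), 180, 270)
(np.float64(22.72395320101665), (np.int64(-1), np.int64(1), np.int64(1), np.int64(1), np.int64(-1), np.int64(1), np.int64(-1)), 0, 90)
(np.float64(40.221158771811126), (np.int64(1), np.int64(1), np.int64(-1), np.int64(1), np.int64(1), np.int64(1), np.int64(1)), 180, 90)
(np.float64(40.221158771811155), (np.int64(1), np.int64(-1), np.int64(-1), np.int64(-1), np.int64(1), np.int64(-1), np.int64(1)), 0, 270)
(np.float64(40.804106068742556), (np.int64(1), np.int64(1), np.int64(1), np.int64(1), np.int64(1), np.int64(1), np.int64(1)), 180, 90)
(np.float64(40.80410606874259), (np.int64(1), np.int64(-1), np.int64(1), np.int64(-1), np.int64(1), np.int64(-1), np.int64(1)), 0, 270)
```

```bash
cat >> fk.py <<'E'
S_=np.array([-1,1,-1,1,-1,1,-1]); O_=np.array([0,0,0,0,0,0,90.])
def basis(q):
    R=fkR(q,S_,O_); z=np.array([0,0,1.]); x=np.array([1.,0,0])
    return np.c_[z,R[3].apply(z),R[5].apply(z),R[7].apply(z),R[3].apply(x),R[4].apply(x),R[6].apply(x)],R[-1]
E
python3 - <<'E'
from fk import *
D=json.load(open("data.json")); np.set_printoptions(precision=4,suppress=True)
A=np.vstack([basis(q)[0] for q,_,_ in D]); b=np.concatenate([p for _,p,_ in D])
for c in (range(4),[0,1,2,3,6],[0,1,2,3,4,5]):
    c=list(c); x,r,*_=np.linalg.lstsq(A[:,c],b,rcond=None); print(c,x,A[:,c]@x-b)
E
```

```text
[0, 1, 2, 3] [-0.0482  0.7249  0.4279  0.269 ] [ 0.0188  0.0088 -0.0065  0.0003 -0.0029  0.0065]
[0, 1, 2, 3, 6] [-0.189   0.8538  0.3298  0.2635 -0.0602] [ 0.0179  0.0033  0.     -0.0054  0.0009 -0.    ]
[0, 1, 2, 3, 4, 5] [-0.8938  1.1912  0.4477  0.3525 -0.2636 -0.4229] [ 0. -0.  0.  0. -0.  0.]
```

{"op": "carry_out", "data": {"increments": "0 0.012 -0.025 0.032 5.2 1.8 1.8; 0 0.01 -0.022 0.034 5.2 1.8 1.8; 0 0.009 -0.019 0.037 5.2 1.8 1.8; 0 0.007 -0.016 0.038 5.2 1.8 1.8"}}

```text
time_s: 2.68
tool_pos: [0.3877, -0.126, 0.2881]
tool_rot: [-111.0, -5.9, -12.3]
force: [0.3, 1.3, -0.0]
grip_width: 0.0007
```

```bash
cat > log.py <<'E'
from plan import *
from fk import *
def log():
    o=get_obs(); D=json.load(open("data.json")); D.append([list(o["qpos"]),list(o["tool_pos"]),list(o["tool_rot"])]); json.dump(D,open("data.json","w"))
    np.set_printoptions(precision=4,suppress=True)
    A=np.vstack([basis(q)[0] for q,_,_ in D]); b=np.concatenate([p for _,p,_ in D])
    for c in (range(4),[0,1,2,3,6],[0,1,2,3,4,5],range(7)):
        c=list(c); x,r,*_=np.linalg.lstsq(A[:,c],b,rcond=None); print(c,x,"max res",abs(A[:,c]@x-b).max())
    print("q",o["qpos"],"p",o["tool_pos"],o["tool_rot"],"t",o["time_s"],"washer",tow(o["tool_pos"]),"F",o["force"])
E
python3 - <<'E'
from log import *
log()
rows(wp(-250,20,280),fromzy(DX,-Z),5,g=0,dec=3)
E
```

```text
[0, 1, 2, 3] [0.0623 0.6217 0.4579 0.2754] max res 0.019807656723843603
[0, 1, 2, 3, 6] [-0.0055  0.6833  0.3995  0.2724 -0.0413] max res 0.01982951977526018
[0, 1, 2, 3, 4, 5] [-0.2479  0.8649  0.4796  0.2989 -0.1112 -0.0799] max res 0.015935847967982336
[0, 1, 2, 3, 4, 5, 6] [-0.2472  0.8642  0.4848  0.2994 -0.1131 -0.0806  0.0031] max res 0.015921151104275666
q [ 62.7982  13.0863 -15.8268 114.5647 -50.4687  99.1322 -38.0363] p [ 0.3877 -0.126   0.2881] [-111.0359   -5.8763  -12.2956] t 2.675 washer [-414.6021   15.6195  288.0656] F [ 0.3148  1.3001 -0.0172]
0 0.004 -0.01 0.031 4.1 1.5 1.5; 0 0.003 -0.008 0.032 4.1 1.5 1.5; 0 0.002 -0.005 0.032 4.1 1.5 1.5; 0 0.001 -0.003 0.033 4.1 1.5 1.5; 0 -0 -0.001 0.033 4.1 1.5 1.5
n 5 step 32.97155848009061 ang 4.603274039774965
```

{"op": "carry_out", "data": {"increments": "0 0.004 -0.01 0.031 4.1 1.5 1.5; 0 0.003 -0.008 0.032 4.1 1.5 1.5; 0 0.002 -0.005 0.032 4.1 1.5 1.5; 0 0.001 -0.003 0.033 4.1 1.5 1.5; 0 0 -0.001 0.033 4.1 1.5 1.5"}}

```text
time_s: 3.3
tool_pos: [0.4456, 0.0329, 0.2807]
tool_rot: [-89.7, 0.2, -21.4]
force: [0.5, -0.8, -0.0]
grip_width: 0.0003
```

Run:
```python
from log import *
log()
D=json.load(open("data.json"))
A=[];b=[]
for q,p,r in D:
    R=fkR(q,S_,O_);x=np.array([1.,0,0]);y=np.array([0,1.,0]);z=np.array([0,0,1.])
    A.append(np.c_[np.eye(3),R[1].apply(x),R[3].apply(z),R[5].apply(z),R[7].apply(z)]);b+=p
A=np.vstack(A);b=np.array(b)
for c in([0,1,2,4,5,6],[2,3,4,5,6],range(7)):
    c=list(c);x=np.linalg.lstsq(A[:,c],b,rcond=None)[0];print(c,x,abs(A[:,c]@x-b).max())
```

```text
[0, 1, 2, 3] [0.162  0.5307 0.4822 0.2783] max res 0.019841860289671942
[0, 1, 2, 3, 6] [0.1679 0.5255 0.4952 0.2787 0.0117] max res 0.019750698362253044
[0, 1, 2, 3, 4, 5] [ 0.1099  0.5983  0.4975  0.2816 -0.025   0.0123] max res 0.022389485537216508
[0, 1, 2, 3, 4, 5, 6] [ 0.0881  0.6176  0.5365  0.2865 -0.0417  0.0051  0.0297] max res 0.021917575760423275
q [ 55.9192  17.15   -24.749  129.1135 -77.3181  90.7673 -36.0466] p [0.4456 0.0329 0.2807] [-89.6783   0.2009 -21.3652] t 3.3 washer [-245.4375   17.9448  280.7189] F [ 0.5246 -0.7854 -0.0248]
[0, 1, 2, 4, 5, 6] [-0.0238 -0.0015  0.1951  0.5169  0.5067  0.2932] 0.0036425499694399954
[2, 3, 4, 5, 6] [ 0.106  -0.0187  0.5893  0.4846  0.2768] 0.02066525578545092
[0, 1, 2, 3, 4, 5, 6] [-0.0339  0.0228  0.2201  0.0366  0.4879  0.5026  0.2916] 0.000812422958311132
```

```bash
cat > ik.py <<'E'
from log import *
def fitfk():
    D=json.load(open("data.json")); A=[];b=[];wts=[]
    for q,p,r in D:
        A.append(cols(q)[0]);b+=list(p)
    A=np.vstack(A);b=np.array(b); lam=np.sqrt(1e-6)
    x=np.linalg.lstsq(np.vstack([A,lam*np.eye(7)]),np.r_[b,lam*np.array([0,0,.2,0,.5,.5,.29])],rcond=None)[0]
    return x,abs(A@x-b).max()
def cols(q):
    R=fkR(q,S_,O_);x=np.array([1.,0,0]);z=np.array([0,0,1.])
    return np.c_[np.eye(3),R[1].apply(x),R[3].apply(z),R[5].apply(z),R[7].apply(z)],R[-1]
LO=np.array([-163.93,-17.29,-79.2,3.27,-89.18,5.43,-154.24]);HI=np.array([163.93,119.83,71.16,140.29,269.18,117.66,154.24])
def ik(p,R,q0,X,wreg=.002):
    def f(q):
        A,Rq=cols(q); return np.r_[(A@X-p)*100,(Rq.inv()*R).as_rotvec()*30,(q-q0)*wreg]
    r=least_squares(f,np.clip(q0,LO+.5,HI-.5),bounds=(LO,HI)); A,Rq=cols(r.x)
    return r.x,np.linalg.norm(A@X-p)*1e3,np.degrees((Rq.inv()*R).magnitude())
E
python3 - <<'E'
from ik import *
X,e=fitfk(); print(X,e)
q0=np.array(get_obs()["qpos"])
for name,pos,R in [("now",*cur()[:2]),
 ("pre",wp(-250,20,125),fromzy(DX,-Z)),("in",wp(-176,15,125),fromzy(DX,-Z)),("in yaw50",wp(-106,15,125)-.07*np.array([np.cos(.87),np.sin(.87),0]),fromzy([np.cos(.87),np.sin(.87),0],-Z)),
 ("up .5rad",wp(-176+25,55,250),fromzy(DX,-Z)),("mid",wp(-60,55,350),fromzy(DX,-Z)),("end",wp(45,40,320),fromzy(DX,-Z))]:
    q,a,b=ik(pos,R,q0,X); print(name,pos,q,"err",a,b)
E
```

```text
[-0.03385056  0.02275344  0.22013778  0.03656549  0.48794995  0.50259649
  0.29156771] 0.0008126155335569929
now [0.44556817 0.03293106 0.28071894] [ 55.97554144  17.1334956  -24.71826728 129.11308975 -77.25856702
  90.83113172 -36.05514224] err 7.507215671580309e-06 8.538644159087663e-07
pre [0.44202675 0.02939572 0.125     ] [ 52.68675776  38.89864089 -19.96068308 128.14240394 -71.14269306
  82.5918593  -17.67118485] err 0.0023574095283279864 0.0004059419544694381
in [0.47297879 0.09679729 0.125     ] [ 45.84767114  39.25683538 -22.78233295 129.08182245 -79.55677832
  78.07675548 -15.89096622] err 0.00270543590145719 0.0004695773228542545
in yaw50 [0.45269842 0.10873206 0.125     ] [ 92.2775635   96.13819111 -74.29097712 140.29       -64.92000161
   5.43        -8.98980233] err 3.41401536011212 0.627758271717502
up .5rad [0.44446344 0.13437221 0.25      ] [ 48.23446189  17.78514217 -29.22218451 135.38420058 -86.35654965
  82.2076515  -29.17875323] err 0.0013767054645532654 0.0002847996551174191
mid [0.47677817 0.21944134 0.35      ] [ 76.74438018  23.35571461 -79.2        128.92912004 -89.18
  58.94786462 -42.30059732] err 3.1333443565643293 0.8941150346810499
end [0.52808679 0.31227143 0.32      ] [ 59.08361963  42.488105   -79.2        123.62613608 -89.18
  37.35032945 -33.61350563] err 6.242384094232698 2.4023251240986823
```

```bash
cat > hood.py <<'E'
from ik import *
def pose(th,s=222,y=45,phi=None,gap=0,ylow=15):
    t=th+.0488
    if phi is None: phi=min(max(0,t-.45),1.2)
    face=np.array([112-s*np.cos(t),136+s*np.sin(t)]); n=np.array([-np.sin(t),-np.cos(t)])
    zt=np.array([np.cos(phi),-np.sin(phi)]); yl=np.array([-zt[1],zt[0]])*-1  # perpendicular; 'down' side
    up=-yl if yl[1]<0 else yl
    # upper tip corner touches face
    tip=face+n*gap-up*ylow
    tcp=tip-70*zt
    zz=DX*zt[0]+Z*zt[1]; uu=DX*up[0]+Z*up[1]
    return wp(tcp[0],y,tcp[1]),fromzy(zz,-uu),phi
E
python3 - <<'E'
from hood import *
X,e=fitfk(); q0=np.array(get_obs()["qpos"])
q,a,b=ik(wp(-176,15,125),fromzy(DX,-Z),q0,X)
for th in (.1,.3,.5,.7,.9,1.1,1.3,1.5,1.65):
    p,R,phi=pose(th); q,a,b=ik(p,R,q,X,.01); print(th,round(phi,2),tow(p),q,"err %.2f %.2f"%(a,b))
E
```

```text
0.1 0 [-177.54683157   45.          153.91183297] [ 47.30617641  33.58965983 -23.77544975 133.47625971 -80.33215104
  79.3525872  -16.85488148] err 0.01 0.00
0.3 0 [-166.63194006   45.          196.87300962] [ 47.37617606  26.79633828 -25.86827807 134.17607827 -82.83121369
  80.63985627 -22.28549101] err 0.02 0.00
0.5 0.1 [-148.537769     45.          243.78727387] [ 46.3807412   14.89195667 -27.6565604  133.89736774 -84.22038071
  78.81869869 -33.39732758] err 0.03 0.01
0.7 0.3 [-121.9303341    45.          293.39956885] [ 44.29775555   0.80231898 -29.48795831 130.17782166 -80.29851126
  74.20574353 -51.34750525] err 0.04 0.01
0.9 0.5 [-85.99683498  45.         336.73683972] [ 41.95993208  -7.38017668 -32.88358287 123.24584877 -71.88422235
  69.77980674 -69.52367153] err 0.03 0.01
1.1 0.7 [-42.16982687  45.         372.07136626] [ 39.69007461  -9.59408774 -38.5703651  113.99693656 -59.13242608
  66.25620054 -88.10928693] err 0.04 0.02
1.3 0.9 [  7.80344573  45.         397.99447239] [  35.16889537   -5.7957455   -45.1812508   103.21872259  -40.87423742
   64.44424284 -108.59418903] err 0.08 0.02
1.5 1.1 [ 61.93070613  45.         413.47268568] [  22.44696789    3.28869815  -46.79505333   91.65356553  -17.88730901
   67.4708837  -130.50916084] err 0.11 0.03
1.65 1.2 [100.99364859  45.         415.99112328] [  12.8566576     9.8178592   -45.7915359    84.64070741   -6.11692867
   71.58371215 -141.18620591] err 0.06 0.02
```

Run:
```python
from plan import *
s=read_camera("scene"); p,R,o=cur()
im=s["img"].copy()
for d in (0,.07):
    x=proj(s,p+R.apply([0,0,d]))[0]; print(d,x)
cr=cv2.resize(im[90:250,140:340],None,fx=4,fy=3.75,interpolation=cv2.INTER_CUBIC)
for d in (0,.07):
    x=(proj(s,p+R.apply([0,0,d]))[0]-[140,90]+.5)*[4,3.75]; cv2.circle(cr,tuple(np.int32(x)),4,(0,0,255),1)
cv2.imwrite("pics/s5.png",cr)
np.savez("scene5.npz",**{k:v for k,v in s.items()})
```

```text
0 [223.92813713 176.72995454]
0.07 [211.85815748 159.58950378]
```

View pics/s5.png

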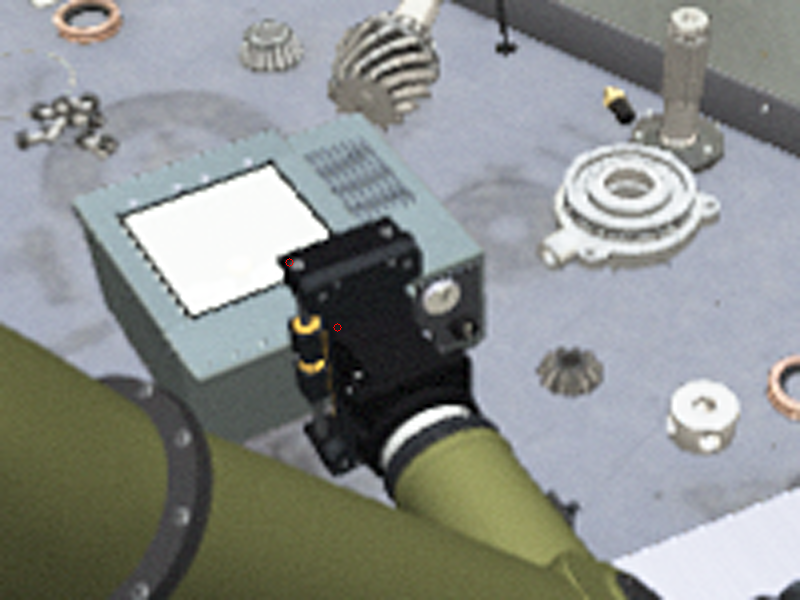

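Run:
```python
from plan import *
rows(wp(-250,20,128),fromzy(DX,-Z),6,g=0,dec=4)
```

```text
0 0.0003 0.0253 -0.0016 -0.1 -0.0 -0.1; 0 0.0003 0.0253 -0.0015 -0.1 -0.0 -0.1; 0 0.0003 0.0253 -0.0015 -0.1 -0.0 -0.1; 0 0.0002 0.0253 -0.0015 -0.1 -0.0 -0.1; 0 0.0002 0.0253 -0.0014 -0.1 -0.0 -0.1; 0 0.0002 0.0253 -0.0014 -0.1 -0.0 -0.1
n 6 step 25.32342237082805 ang 0.1235830536616381
```

{"op": "carry_out", "data": {"increments": "0 0 0.025 -0.0015 0 0 0; 0 0 0.025 -0.0015 0 0 0; 0 0 0.025 -0.0015 0 0 0; 0 0 0.025 -0.0015 0 0 0; 0 0 0.025 -0.0015 0 0 0; 0 0 0.025 0 0 0 0; 0 0 0 0 0 0 0"}}

```text
time_s: 4.22
tool_pos: [0.4428, 0.03, 0.1247]
tool_rot: [-89.9, 0.1, -21.0]
force: [-0.0, -0.1, 0.2]
grip_width: 0.0005
```

Run:
```python
from ik import *
log(); print(fitfk())
rows(wp(-180,18,128),fromzy(DX,-Z),4,g=0,dec=4)
```

```text
[0, 1, 2, 3] [0.2314 0.4663 0.4983 0.2757] max res 0.022675770260592976
[0, 1, 2, 3, 6] [0.2291 0.468  0.5217 0.2759 0.0245] max res 0.023587898374098692
[0, 1, 2, 3, 4, 5] [0.2298 0.4894 0.4962 0.2732 0.0099 0.0265] max res 0.02308613389346134
[0, 1, 2, 3, 4, 5, 6] [0.2198 0.4998 0.5262 0.2749 0.0007 0.0248 0.0244] max res 0.02275590708803074
q [ 53.1343  39.811  -20.6359 126.779  -70.9709  82.2599 -18.5151] p [0.4428 0.03   0.1247] [-89.89     0.0899 -20.9653] t 4.225 washer [-249.2107   19.5257  124.6623] F [-0.027  -0.055   0.1569]
(array([-0.0301,  0.0117,  0.2402,  0.0281,  0.469 ,  0.5057,  0.2927]), np.float64(0.001690827927547156))
0 0.0003 -0.0008 0.0173 -0.0 -0.0 -0.0; 0 0.0003 -0.0008 0.0173 -0.0 -0.0 -0.0; 0 0.0004 -0.0008 0.0173 -0.0 -0.0 -0.0; 0 0.0004 -0.0008 0.0173 -0.0 -0.0 -0.0
n 4 step 17.32698615680271 ang 0.05451783672610993
```

{"op": "carry_out", "data": {"increments": "0 0 -0.0008 0.0175 0 0 0; 0 0 -0.0008 0.0175 0 0 0; 0 0 -0.0008 0.0175 0 0 0; 0 0 -0.0008 0.0175 0 0 0; 0 0 0 0 0 0 0"}}

```text
time_s: 4.85
tool_pos: [0.4698, 0.1013, 0.1315]
tool_rot: [-89.9, -0.2, -20.8]
force: [-0.1, 0.1, 0.9]
grip_width: 0.0005
```

Run:
```python
from ik import *
log()
for n in("scene","top"):
    s=read_camera(n)
    a=(140,110,290,220) if n=="scene" else (140,120,280,225)
    cv2.imwrite(f"pics/{n}6.png",cv2.resize(s["img"][a[1]:a[3],a[0]:a[2]],None,fx=5,fy=5,interpolation=cv2.INTER_CUBIC))
```

```text
[0, 1, 2, 3] [0.2355 0.4628 0.4991 0.2757] max res 0.022965043125409368
[0, 1, 2, 3, 6] [0.2316 0.4654 0.5183 0.275  0.021 ] max res 0.024267122228243898
[0, 1, 2, 3, 4, 5] [0.2321 0.4851 0.498  0.2744 0.0086 0.0232] max res 0.02303116077640477
[0, 1, 2, 3, 4, 5, 6] [ 0.2192  0.4995  0.5299  0.2753 -0.0012  0.0235  0.0265] max res 0.022685036671480335
q [ 48.0429  39.6194 -26.0959 128.4847 -79.1898  76.257  -16.9423] p [0.4698 0.1013 0.1315] [-89.8663  -0.2046 -20.7661] t 4.85 washer [-172.922    19.5333  131.4687] F [-0.0643  0.1355  0.9033]
```

View pics/scene6.png

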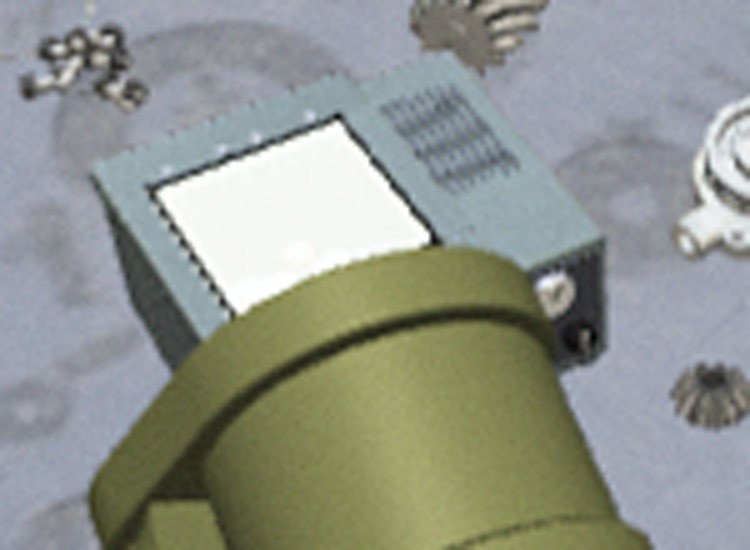

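View pics/top6.png

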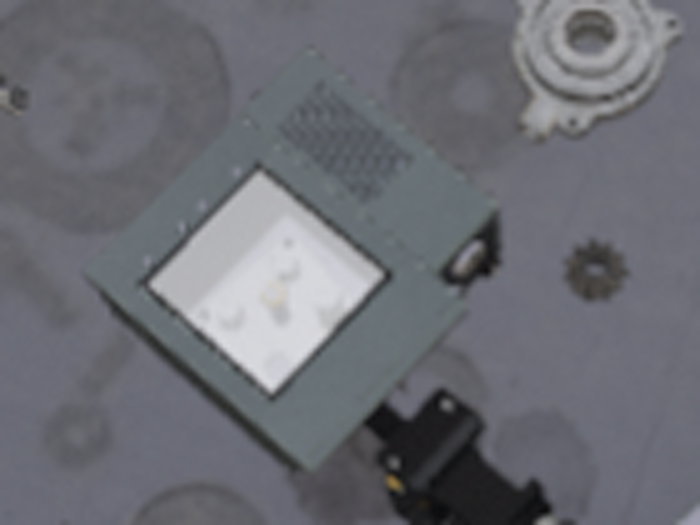

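{"op": "carry_out", "data": {"increments": "0 0 0.003 -0.005 0 0 0; 0 0.006 0 0 0 0 0; 0 0.006 0 0 0 0 0; 0 0.006 0 0 0 0 0; 0 0.004 0 0 0 0 0; 0 0 0 0 0 0 0"}}

```text
time_s: 5.7
tool_pos: [0.4865, 0.086, 0.1271]
tool_rot: [-89.9, -0.1, -20.6]
force: [-0.1, -0.1, 0.4]
grip_width: 0.0005
```

Run:
```python
from ik import *
log()
```

```text
[0, 1, 2, 3] [0.2368 0.4618 0.4993 0.2757] max res 0.023106003389688934
[0, 1, 2, 3, 6] [0.2326 0.4643 0.5167 0.2746 0.0195] max res 0.02461480131670768
[0, 1, 2, 3, 4, 5] [0.2332 0.4834 0.4985 0.275  0.0084 0.022 ] max res 0.023042874460572987
[0, 1, 2, 3, 4, 5, 6] [ 0.2199  0.4986  0.5303  0.2752 -0.0012  0.0234  0.0267] max res 0.022670853826258525
q [ 47.8735  41.0549 -25.2393 125.4824 -77.7633  76.9131 -18.7575] p [0.4865 0.086  0.1271] [-89.8649  -0.0536 -20.5653] t 5.7 washer [-181.3486   -1.4568  127.0525] F [-0.0948 -0.0778  0.3985]
```

{"op": "carry_out", "data": {"increments": "0 0.004 0 0 0 0 0; 0 0.004 0 0 0 0 0; 0 0 0 0 0 0 0"}}

```text
time_s: 6.08
tool_pos: [0.4876, 0.0864, 0.1273]
tool_rot: [-89.6, 0.2, -19.7]
force: [-0.9, 0.8, -0.9]
grip_width: 0.0004
```

```bash
sed -i 's/^    for c in (range(4).*$/    for c in []:/' log.py
python3 - <<'E'
from ik import *
log()
E
```

```text
q [ 47.5775  41.4437 -25.192  124.7462 -77.0033  77.3635 -19.4793] p [0.4876 0.0864 0.1273] [-89.6284   0.1549 -19.6616] t 6.075 washer [-180.4892   -2.3877  127.2512] F [-0.9134  0.75   -0.9378]
```

{"op": "carry_out", "data": {"increments": "0 0.01 0 0 0 1 0; 0 0.01 0 0 0 0 0; 0 0.01 0 0 0 0 0"}}

```text
time_s: 6.45
tool_pos: [0.4935, 0.0872, 0.1292]
tool_rot: [-88.6, 0.8, -17.7]
force: [-27.3, -7.0, 4.3]
grip_width: 0.0003
```

Run:
```python
from ik import *
log()
```

```text
q [ 46.8544  42.6214 -25.2377 122.7004 -75.5384  78.6453 -21.3325] p [0.4935 0.0872 0.1292] [-88.6383   0.7609 -17.6726] t 6.45 washer [-177.6399   -7.5795  129.1767] F [-27.2984  -6.9555   4.27  ]
```

{"op": "carry_out", "data": {"increments": "0 -0.008 0 -0.004 0 1.5 0; 0 -0.006 0 -0.005 0 1.5 0; 0 0 0 0 0 0 0"}}

```text
time_s: 6.82
tool_pos: [0.4775, 0.0831, 0.1291]
tool_rot: [-88.7, 0.9, -20.8]
force: [-0.1, -0.0, -0.0]
grip_width: 0.0006
```

Run:
```python
from ik import *
log()
s=read_camera("top")
a=(140,120,280,225)
cv2.imwrite(f"pics/top7.png",cv2.resize(s["img"][a[1]:a[3],a[0]:a[2]],None,fx=5,fy=5,interpolation=cv2.INTER_CUBIC))
```

```text
q [ 48.7295  41.3292 -25.0473 126.3371 -77.5959  78.1026 -18.616 ] p [0.4775 0.0831 0.1291] [-88.6548   0.8758 -20.792 ] t 6.825 washer [-187.1641    5.9446  129.1161] F [-0.071  -0.0018 -0.033 ]
```

View pics/top7.png

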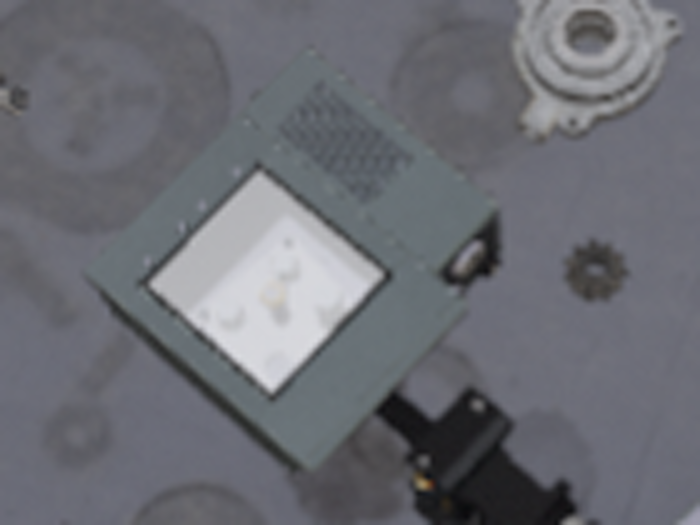

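{"op": "carry_out", "data": {"increments": "0 0.006 0 0 -1.2 0 0; 0 0.006 0 0 0 0 -0.9; 0 0.006 0 0 0 0 0"}}

```text
time_s: 7.25
tool_pos: [0.4896, 0.0796, 0.131]
tool_rot: [-89.6, -0.1, -19.7]
force: [-20.8, -6.9, 3.7]
grip_width: 0.0005
```

Run:
```python
from ik import *
log(); p,R,o=cur(); print(tow(p+R.apply([0,0,.07])))
```

```text
q [ 47.9789  41.0631 -24.9824 124.3055 -76.5681  77.9682 -19.9624] p [0.4896 0.0796 0.131 ] [-89.5677  -0.1484 -19.7368] t 7.25 washer [-186.1813   -6.6319  130.9729] F [-20.8059  -6.8811   3.6562]
[-116.1953   -5.3317  131.5012]
```

{"op": "carry_out", "data": {"increments": "0 0 0 0 0 0 0; 0 0 0 0 0 0 0"}}

```text
time_s: 7.5
tool_pos: [0.488, 0.0803, 0.1303]
tool_rot: [-89.7, -0.2, -19.4]
force: [-3.0, -0.7, -0.2]
grip_width: 0.0003
```

Run:
```python
from ik import *
log(); p,R,o=cur(); print(tow(p+R.apply([0,0,.07])),o["wrist_torque"])
s=read_camera("scene"); print(get_obs()["force"])
cv2.imwrite("pics/scene8.png",cv2.resize(s["img"],None,fx=1.5,fy=1.5))
```

```text
q [ 47.9137  41.0628 -24.931  124.3126 -76.2644  77.9937 -19.9868] p [0.488  0.0803 0.1303] [-89.6748  -0.1666 -19.4207] t 7.5 washer [-186.0685   -4.9246  130.298 ] F [-2.9664 -0.6822 -0.1803]
[-116.0899   -3.2384  130.6953] [-1.1674  0.5171  0.6657]
[-4.1327 -1.4154 -0.7613]
```

View pics/scene8.png

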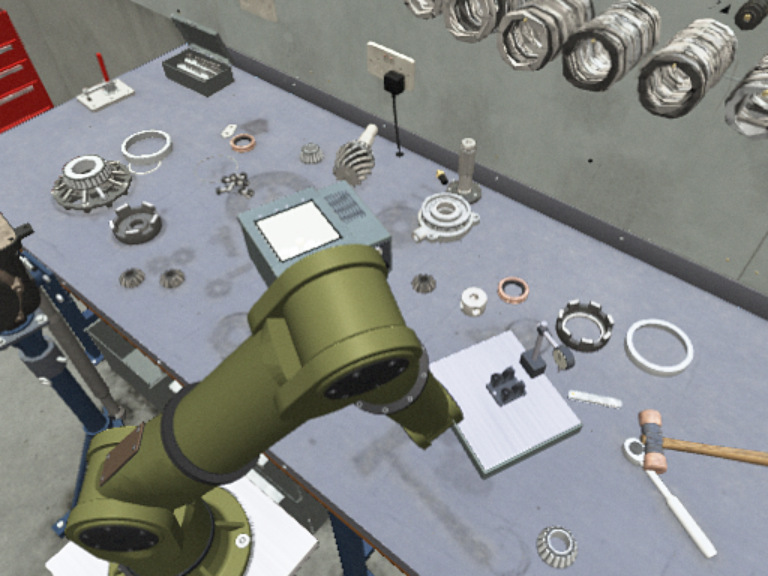

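{"op": "carry_out", "data": {"increments": "0 -0.006 0.009 0 0 0.7 0; 0 0 0 0 0 0 0; 0 0.008 0 0 0 0 0; 0 0.008 0 0 0 0 0; 0 0 0 0 0 0 0"}}

```text
time_s: 8.18
tool_pos: [0.4913, 0.0813, 0.1218]
tool_rot: [-89.4, -0.1, -19.1]
force: [-3.4, -0.1, -4.0]
grip_width: 0.0005
```

Run:
```python
from ik import *
log(); p,R,o=cur(); print(tow(p+R.apply([0,0,.07])),o["wrist_torque"])
```

```text
q [ 47.484   42.7399 -24.7741 123.4094 -75.9057  77.8492 -19.4616] p [0.4913 0.0813 0.1218] [-89.365   -0.0998 -19.0863] t 8.175 washer [-184.0125   -7.6604  121.8003] F [-3.4339 -0.1153 -4.0076]
[-114.0482   -5.5659  122.576 ] [-1.7856  0.6277  0.583 ]
```

{"op": "carry_out", "data": {"increments": "0 0.008 0 0 0 1 0; 0 0.008 0 0 0 1 0; 0 0.006 0 0 0 0.5 0"}}

```text
time_s: 8.55
tool_pos: [0.4995, 0.0816, 0.1204]
tool_rot: [-89.2, 0.3, -19.8]
force: [-16.4, -3.4, -0.1]
grip_width: 0.0003
```

Run:
```python
from ik import *
log(); p,R,o=cur(); print(tow(p+R.apply([0,0,.07])),o["wrist_torque"])
```

```text
q [ 47.2208  43.2851 -24.9902 122.8979 -76.851   77.3733 -19.756 ] p [0.4995 0.0816 0.1204] [-89.1982   0.3394 -19.8342] t 8.55 washer [-180.7644  -15.223   120.4081] F [-16.445   -3.3673  -0.1428]
[-110.7811  -14.0491  121.3876] [-1.2202  0.5105  3.2848]
```

{"op": "carry_out", "data": {"increments": "0 0.003 -0.006 -0.001 0 0 0; 0 0.003 -0.006 -0.001 0 0 0; 0 0.003 -0.006 -0.001 0 0 0"}}

```text
time_s: 8.93
tool_pos: [0.4997, 0.0805, 0.1334]
tool_rot: [-89.7, 0.8, -18.9]
force: [-5.1, 4.9, -4.4]
grip_width: 0.0002
```

Run:
```python
from ik import *
log(); p,R,o=cur(); print(tow(p+R.apply([0,0,.07])),o["wrist_torque"])
```

```text
q [ 47.2165  41.2732 -25.1855 122.7235 -76.1512  78.0066 -22.3987] p [0.4997 0.0805 0.1334] [-89.6943   0.8193 -18.8538] t 8.925 washer [-181.7249  -15.7242  133.4046] F [-5.1138  4.8524 -4.364 ]
[-111.7661  -13.3524  133.778 ] [-2.049   0.7363  1.5248]
```

{"op": "carry_out", "data": {"increments": "0 0.003 -0.008 0 0 0.5 0; 0 0.003 -0.008 0 0 0 -0.5; 0 0.003 -0.008 0 0 0 0; 0 0.002 -0.008 0 0 0 0"}}

```text
time_s: 9.43
tool_pos: [0.5012, 0.0821, 0.1591]
tool_rot: [-90.4, 0.9, -18.2]
force: [-4.8, 2.2, -4.0]
grip_width: 0.0005
```

Run:
```python
from ik import *
log(); p,R,o=cur(); print(tow(p+R.apply([0,0,.07])),o["wrist_torque"])
s=read_camera("top")
a=(140,120,280,225)
cv2.imwrite(f"pics/top9.png",cv2.resize(s["img"][a[1]:a[3],a[0]:a[2]],None,fx=5,fy=5,interpolation=cv2.INTER_CUBIC))
```

```text
q [ 47.3364  37.3804 -25.9733 123.004  -76.2783  78.6779 -25.7934] p [0.5012 0.0821 0.1591] [-90.4251   0.8544 -18.1507] t 9.425 washer [-179.7706  -16.5893  159.0759] F [-4.8464  2.238  -3.9722]
[-109.8477  -13.346   158.5566] [-2.0058  0.6507  1.1657]
```

View pics/top9.png

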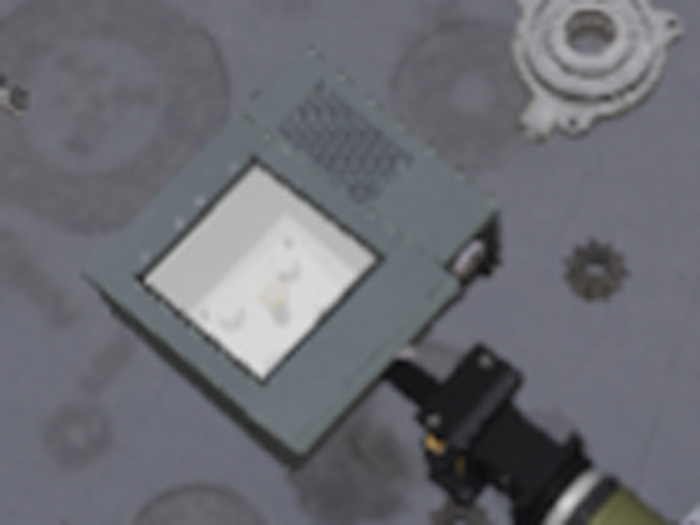

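{"op": "carry_out", "data": {"increments": "0 0.003 -0.009 0 0 0.5 0; 0 0.002 -0.009 0 0 0.5 0; 0 0.002 -0.009 0.001 0 0.5 0; 0 0 -0.009 0.001 0 0 0; 0 0 -0.009 0.001 0 0 0"}}

```text
time_s: 10.1
tool_pos: [0.5021, 0.0895, 0.1991]
tool_rot: [-91.2, 1.3, -18.5]
force: [-2.8, 2.7, -4.8]
grip_width: 0.0005
```

Run:
```python
from ik import *
log(); p,R,o=cur(); print(tow(p+R.apply([0,0,.07])),o["wrist_torque"])
```

```text
q [ 47.7242  31.1317 -27.5697 124.3531 -78.3187  79.188  -30.4847] p [0.5021 0.0895 0.1991] [-91.1763   1.3189 -18.5135] t 10.1 washer [-172.4692  -14.7878  199.0796] F [-2.7563  2.6959 -4.8478]
[-102.541   -11.9626  197.643 ] [-2.0761  0.7514  0.7276]
```

Run:
```python
from hood import *
p,R,_=pose(.36,y=45,phi=0); print(tow(p)); p1,R1=rows(p,R,5,g=0,dec=3)
```

```text
[-161.70686557   45.          209.24688617]
0 -0.012 -0.002 0.003 0.2 0.5 -0.3; 0 -0.012 -0.002 0.003 0.2 0.5 -0.3; 0 -0.012 -0.002 0.002 0.2 0.5 -0.3; 0 -0.012 -0.002 0.002 0.2 0.5 -0.3; 0 -0.012 -0.002 0.002 0.2 0.5 -0.3
n 5 step 12.318737024083484 ang 0.5800980007921746
```

{"op": "carry_out", "data": {"increments": "0 -0.012 -0.003 0.003 0.2 0.5 -0.3; 0 -0.012 -0.003 0.003 0.2 0.5 -0.3; 0 -0.012 -0.003 0.002 0.2 0.5 -0.3; 0 -0.012 -0.003 0.002 0.2 0.5 -0.3; 0 -0.012 -0.003 0.002 0.2 0.5 -0.3"}}

```text
time_s: 10.72
tool_pos: [0.4522, 0.1182, 0.2158]
tool_rot: [-90.3, -0.5, -22.1]
force: [1.8, -2.5, -3.7]
grip_width: 0.0003
```

Run:
```python
from hood import *
log(); p,R,o=cur(); print(tow(p+R.apply([0,0,.07])))
p0=None;R0=None
for th,n in ((.5,4),(.7,5)):
    p,R,_=pose(th+.03,y=45); p0,R0=rows(p,R,n,p0,R0,g=0,dec=3)
```

```text
q [ 50.2898  24.1539 -30.2044 134.2573 -84.6641  79.0447 -24.5453] p [0.4522 0.1182 0.2158] [-90.2895  -0.5483 -22.0795] t 10.725 washer [-163.3369   42.0391  215.7809] F [ 1.831  -2.4667 -3.7208]
[-93.3554  40.4726 215.4271]
0 -0.001 -0.009 0.004 -1.8 -0.3 0.1; 0 -0.001 -0.009 0.004 -1.8 -0.3 0.1; 0 -0.001 -0.009 0.004 -1.8 -0.3 0.1; 0 -0.001 -0.009 0.004 -1.8 -0.3 0.1
n 4 step 10.055692461725256 ang 1.804838174602443
0 0 -0.01 0.004 -2.3 -0.0 0.0; 0 0 -0.011 0.004 -2.3 -0.0 0.0; 0 0 -0.011 0.003 -2.3 -0.0 0.0; 0 0 -0.011 0.003 -2.3 -0.0 0.0; 0 0 -0.011 0.003 -2.3 -0.0 0.0
n 5 step 11.259370152043557 ang 2.291831180523292
```

{"op": "carry_out", "data": {"increments": "0 0 -0.009 0.004 -2.2 0 0; 0 0 -0.009 0.004 -2.2 0 0; 0 0 -0.009 0.004 -2.2 0 0; 0 0 -0.01 0.004 -2.2 0 0; 0 0 -0.011 0.004 -2.2 0 0; 0 0 -0.011 0.004 -2.2 0 0; 0 0 -0.011 0.003 -2.2 0 0"}}

```text
time_s: 11.6
tool_pos: [0.4561, 0.1559, 0.281]
tool_rot: [-106.1, -0.1, -21.8]
force: [1.3, -3.6, -2.9]
grip_width: 0.0004
```

```bash
cat > est.py <<'E'
from hood import *
def est(prt=True):
    p,R,o=cur(); tip=tow(p+R.apply([0,-.015,.07])); tip2=tow(p+R.apply([0,-.015,.045]))
    zt=R.apply([0,0,1]); 
    an=lambda t:np.arctan2(t[2]-136,112-t[0])-.0488
    if prt: print("upper tip corner",tip,"theta>=",an(tip),"s",np.hypot(tip[2]-136,112-tip[0]),"phi",np.arcsin(-zt[2]),"yaw",np.degrees(np.arctan2(zt[1],zt[0])))
    return an(tip)
E
python3 - <<'E'
from est import *
log(); est()
p0=None;R0=None
for th,n in ((.9,5),(1.1,5)):
    p,R,_=pose(th+.03,y=42); p0,R0=rows(p,R,n,p0,R0,g=0,dec=3)
E
```

```text
q [ 48.0763   0.3588 -34.2333 133.192  -83.2997  73.1462 -48.5225] p [0.4561 0.1559 0.281 ] [-106.0929   -0.0956  -21.8027] t 11.6 washer [-126.7332   51.7432  280.9776] F [ 1.2878 -3.5773 -2.8628]
upper tip corner [-55.3294  50.4853 275.9861] theta>= 0.6478571082094482 s 218.16335609630005 phi 0.280874113540604 yaw 68.16975728887175
0 0.002 -0.014 0.006 -2.8 -0.2 -0.1; 0 0.002 -0.015 0.005 -2.8 -0.2 -0.1; 0 0.002 -0.015 0.004 -2.8 -0.2 -0.1; 0 0.002 -0.015 0.003 -2.8 -0.2 -0.1; 0 0.002 -0.015 0.003 -2.8 -0.2 -0.1
n 5 step 15.601380604453606 ang 2.847945842374437
0 0 -0.01 0.004 -2.3 0.0 0.0; 0 0 -0.011 0.004 -2.3 0.0 0.0; 0 0 -0.011 0.003 -2.3 0.0 0.0; 0 0 -0.011 0.003 -2.3 0.0 0.0; 0 0 -0.011 0.003 -2.3 0.0 0.0
n 5 step 11.259370152043553 ang 2.2918311805232934
```

{"op": "carry_out", "data": {"increments": "0 0.002 -0.014 0.006 -2.8 0 0; 0 0.002 -0.014 0.005 -2.8 0 0; 0 0.002 -0.014 0.004 -2.8 0 0; 0 0.002 -0.014 0.004 -2.8 0 0; 0 0.002 -0.013 0.004 -2.8 0 0; 0 0 -0.012 0.004 -2.4 0 0; 0 0 -0.011 0.003 -2.4 0 0"}}

```text
time_s: 12.48
tool_pos: [0.4755, 0.2201, 0.3458]
tool_rot: [-126.1, 0.6, -20.6]
force: [1.0, -2.6, -0.7]
grip_width: 0.0002
```

Run:
```python
from est import *
log(); est()
p0=None;R0=None
for th,n in ((1.25,5),(1.45,5)):
    p,R,_=pose(th+.03,y=45); p0,R0=rows(p,R,n,p0,R0,g=0,dec=3)
s=read_camera("scene")
cv2.imwrite("pics/scene10.png",cv2.resize(s["img"],None,fx=1.5,fy=1.5))
```

```text
q [ 44.0873 -12.2481 -41.4431 120.6949 -67.1857  66.9484 -80.5422] p [0.4755 0.2201 0.3458] [-126.1348    0.5748  -20.5554] t 12.475 washer [-59.8328  56.4312 345.7528] F [ 0.9951 -2.6268 -0.6912]
upper tip corner [  5.5449  57.0028 316.5907] theta>= 0.9893459108947962 s 209.63223946383206 phi 0.630634314470112 yaw 69.86425906206524
0 0.002 -0.015 0.004 -2.8 0.1 -0.1; 0 0.002 -0.016 0.003 -2.8 0.1 -0.1; 0 0.002 -0.016 0.003 -2.8 0.1 -0.1; 0 0.002 -0.016 0.002 -2.8 0.1 -0.1; 0 0.002 -0.016 0.001 -2.8 0.1 -0.1
n 5 step 16.17056741579074 ang 2.8458325561690656
0 0 -0.01 0.004 -2.3 -0.0 -0.0; 0 0 -0.011 0.004 -2.3 -0.0 -0.0; 0 0 -0.011 0.003 -2.3 -0.0 -0.0; 0 0 -0.011 0.003 -2.3 -0.0 -0.0; 0 0 -0.011 0.003 -2.3 -0.0 -0.0
n 5 step 11.259370152043548 ang 2.2918311805232934
```

View pics/scene10.png

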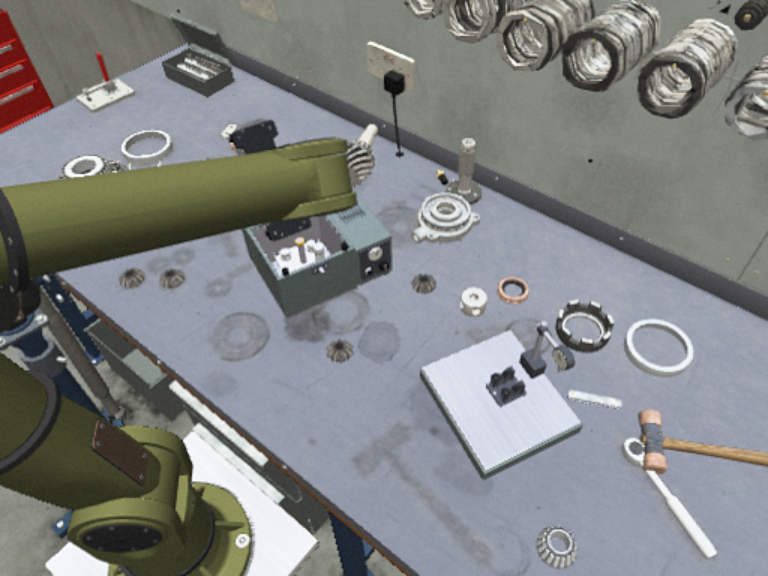

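{"op": "carry_out", "data": {"increments": "0 0.003 -0.015 0.005 -2.8 0 0; 0 0.003 -0.016 0.004 -2.8 0 0; 0 0.003 -0.016 0.004 -2.8 0 0; 0 0.002 -0.016 0.003 -2.8 0 0; 0 0.002 -0.016 0.003 -2.8 0 0; 0 0.001 -0.012 0.004 -2.3 0 0"}}

```text
time_s: 13.28
tool_pos: [0.503, 0.2956, 0.3872]
tool_rot: [-143.9, 1.6, -19.1]
force: [1.0, -1.8, 0.2]
grip_width: 0.0003
```

Run:
```python
from est import *
log(); est()
p0=None;R0=None
for th,n in ((1.45,5),(1.65,6)):
    p,R,_=pose(th+.03,y=45); p0,R0=rows(p,R,n,p0,R0,g=0,dec=3)
```

```text
q [  43.0284   -5.3039  -57.5468  102.6853  -38.8808   64.3673 -112.4237] p [0.503  0.2956 0.3872] [-143.8576    1.6373  -19.1037] t 13.275 washer [ 20.5021  57.5721 387.2085] F [ 0.9754 -1.7668  0.1505]
upper tip corner [ 73.8372  60.5146 339.5461] theta>= 1.336658495795935 s 207.09278278542155 phi 0.9394342720734823 yaw 73.13668754470292
0 0.003 -0.009 0 -1.6 0.5 0.1; 0 0.003 -0.009 -0 -1.6 0.5 0.1; 0 0.003 -0.009 -0 -1.6 0.5 0.1; 0 0.003 -0.009 -0.001 -1.6 0.5 0.1; 0 0.003 -0.009 -0.001 -1.6 0.5 0.1
n 5 step 9.124747913799768 ang 1.6542630506667824
0 0 -0.008 0.004 -1.2 0.0 0.0; 0 0 -0.008 0.003 -1.2 0.0 0.0; 0 0 -0.008 0.003 -1.2 0.0 0.0; 0 0 -0.008 0.003 -1.2 0.0 0.0; 0 0 -0.008 0.003 -1.2 0.0 0.0; 0 0 -0.008 0.003 -1.2 0.0 0.0
n 6 step 8.543515931610756 ang 1.1573747461642623
```

{"op": "carry_out", "data": {"increments": "0 0.002 -0.012 0.005 -1 0.3 0; 0 0.002 -0.012 0.006 -1 0.3 0; 0 0.002 -0.012 0.006 -1 0.3 0; 0 0.002 -0.012 0.007 -1 0.3 0; 0 0.002 -0.012 0.007 -1 0.3 0"}}

```text
time_s: 13.9
tool_pos: [0.5228, 0.3598, 0.3867]
tool_rot: [-150.0, 1.3, -18.7]
force: [-0.4, -0.3, -0.0]
grip_width: 0.0004
```

Run:
```python
from est import *
log(); est()
```

```text
q [  33.2852    8.071   -65.2469   93.9968  -14.5548   60.9365 -134.7215] p [0.5228 0.3598 0.3867] [-150.0396    1.2896  -18.7393] t 13.9 washer [ 87.5552  61.867  386.7104] F [-0.3538 -0.3303 -0.0101]
upper tip corner [135.4348  64.7868 333.5689] theta>= 1.6400604301635548 s 198.95388483619854 phi 1.0474498783265265 yaw 73.49661829723183
```

Run:
```python
from est import *
s=read_camera("scene"); 
cv2.imwrite("pics/scene11.png",cv2.resize(s["img"],None,fx=1.5,fy=1.5))
t=read_camera("top"); cv2.imwrite("pics/top11.png",cv2.resize(t["img"][80:300,100:400],None,fx=2.6,fy=2.6))
```

```text
(no output)
```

View pics/scene11.png

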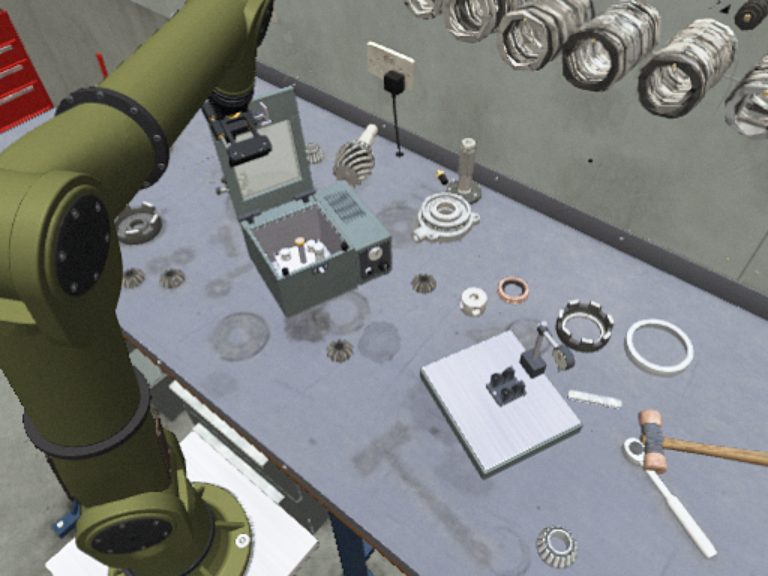

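View pics/top11.png

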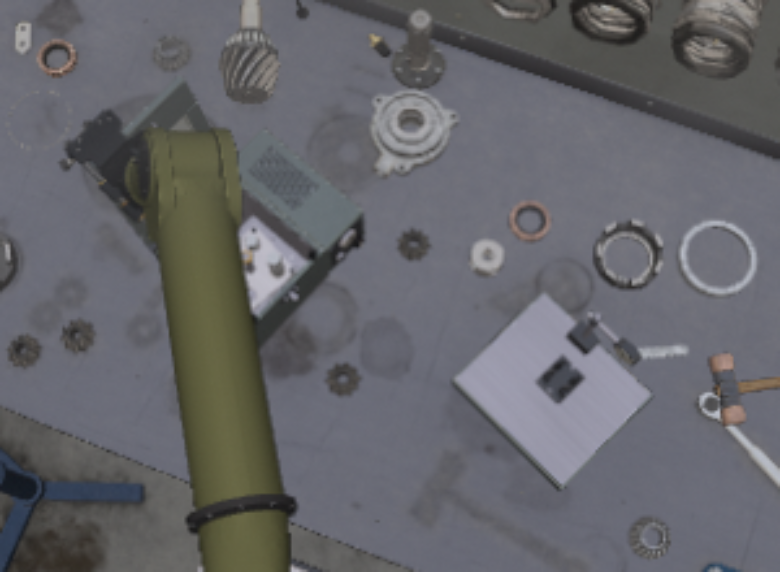

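Run:
```python
from est import *
s=read_camera("scene"); t=read_camera("top")
np.savez("cams.npz",**{k+"_"+n:v for k,c in (("scene",s),("top",t)) for n,v in c.items() if n!="shot"})
cv2.imwrite("pics/s12.png",cv2.resize(s["img"][125:215,155:265],None,fx=7,fy=6.6,interpolation=cv2.INTER_CUBIC))
cv2.imwrite("pics/t12.png",cv2.resize(t["img"][125:225,170:250],None,fx=7,fy=6,interpolation=cv2.INTER_CUBIC))
for c,n in((s,"scene"),(t,"top")):
  for k in ("hood","long_shaft","short_shaft_a","turntable","surface_plate","v_seat"):
    for m in masks_of(k,c)[:3]:
        p=m["pixels"]; yx=np.argwhere(p).mean(0) if p.any() else None
        print(n,k,round(m["confidence"],2),m["bbox"],p.sum(),yx)
```

```text
scene hood 0.73 [276.7, 216.0, 383.6, 318.8] 6545 [266.24690604 334.2       ]
scene hood 0.64 [139.0, 54.5, 207.6, 146.3] 3268 [103.04773562 178.77876377]
scene long_shaft 0.55 [209.0, 162.6, 215.5, 170.9] 61 [166.59016393 212.1147541 ]
scene short_shaft_a 0.16 [137.9, 53.4, 209.9, 144.0] 3152 [103.1713198  178.62151015]
scene turntable 0.88 [183.5, 158.4, 209.9, 181.9] 371 [170.86522911 196.29380054]
scene surface_plate 0.56 [282.4, 215.4, 389.7, 323.2] 6375 [266.88282353 334.1507451 ]
scene v_seat 0.79 [279.4, 213.7, 386.6, 318.5] 6462 [266.5541628  334.34184463]
top hood 0.68 [270.0, 194.1, 352.1, 269.6] 3142 [229.02100573 312.45480586]
top hood 0.59 [138.8, 102.4, 178.4, 172.4] 598 [125.49498328 159.89297659]
top long_shaft 0.47 [202.5, 180.8, 213.5, 186.2] 68 [181.60294118 206.10294118]
top turntable 0.59 [198.0, 172.6, 211.6, 200.7] 276 [184.95652174 201.90942029]
top surface_plate 0.55 [272.8, 195.2, 350.7, 268.4] 3178 [228.32976715 312.95594714]
top v_seat 0.58 [273.8, 192.9, 353.5, 268.4] 3268 [228.66799266 313.13831089]
```

View pics/s12.png

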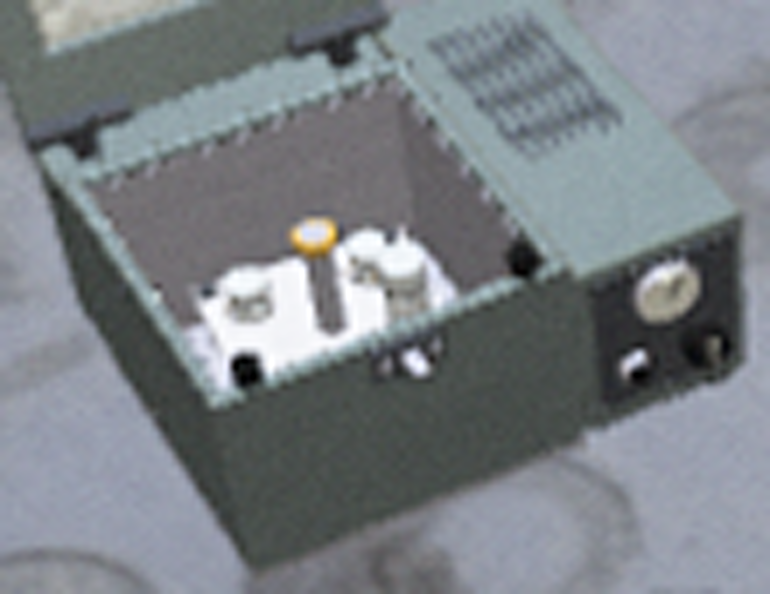

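View pics/t12.png

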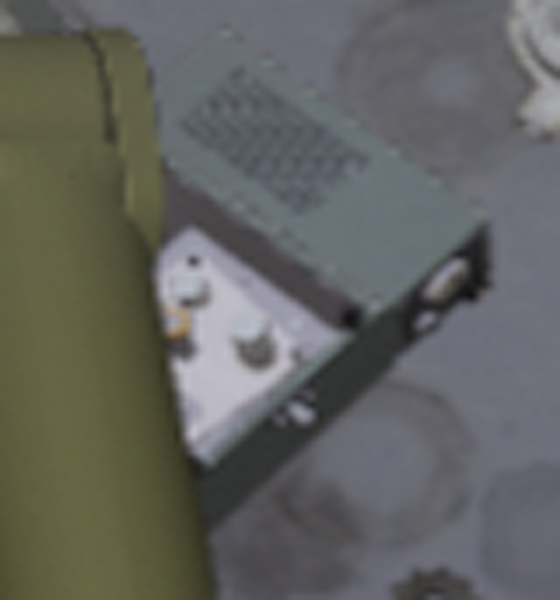

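Run:
```python
from icp import *
from plan import tow
np.set_printoptions(precision=4,suppress=True)
S,T=saved()
print("column S",tow(back(S,np.array([200,160.6])-.5,.122)))
print("shaft S",back(S,np.array([212.9,163.6])-.5,.1195),tow(back(S,np.array([212.9,163.6])-.5,.1195)))
print("shaft T",tow(back(T,np.array([206.5,180.3])-.5,.1195)), "col T",tow(back(T,np.array([195.2,178.4])-.5,.122)))
rim=130
ls=[(S,(-86,86,rim),(-86,-40,rim)),(S,(-86,86,rim),(86,86,rim)),(S,(-86,86,0),(-86,-86,0)),(S,(-86,86,0),(-86,86,rim)),(S,(-78,-78,rim),(70,-78,rim)),(S,(78,-60,rim),(78,78,rim))]
for q0 in ([.5495,.256,69.2],[.551,.254,69]): print(icp(q0,ls,rng=3))
a,b,c,d=(-105,120,36),(105,120,36),(105,-120,36),(-105,-120,36)
sl=[(S,a,b),(S,b,(105,50,36)),(S,(105,-55,36),c),(S,c,d),(S,d,a)]; tl=[(T,a,b),(T,b,(105,50,36)),(T,(105,-55,36),c),(T,c,d),(T,d,a)]
for l in(sl,tl,sl+tl): print(icp([.540,-.255,-24.5],l,rng=3))
```

```text
column S [ -1.7637   0.0744 122.    ]
shaft S [0.566  0.2151 0.1195] [-32.3508 -29.9087 119.5   ]
shaft T [-42.8724 -27.5775 119.5   ] col T [ -4.6563  -3.1414 122.    ]
0 32 res px -0.34 grad 131
1 39 res px -0.01 grad 128
2 40 res px 0.51 grad 64
3 7 res px 0.84 grad 76
4 33 res px -0.10 grad 63
5 37 res px 0.33 grad 74
[ 0.55    0.2577 69.1895]
0 32 res px -0.33 grad 131
1 39 res px -0.01 grad 128
2 40 res px 0.51 grad 64
3 7 res px 0.87 grad 76
4 34 res px -0.10 grad 64
5 37 res px 0.33 grad 74
[ 0.55    0.2577 69.1886]
0 40 res px -1.15 grad 99
1 36 res px -0.21 grad 109
2 40 res px -0.20 grad 94
3 31 res px -1.10 grad 127
4 25 res px -1.19 grad 133
[  0.5416  -0.2509 -25.1705]
0 40 res px -1.10 grad 70
1 40 res px -0.31 grad 73
2 40 res px -0.32 grad 68
3 40 res px -0.93 grad 74
4 40 res px -1.21 grad 101
[  0.5423  -0.2538 -24.9526]
0 40 res px -0.97 grad 99
1 36 res px -0.39 grad 110
2 36 res px -0.53 grad 94
3 34 res px -1.37 grad 125
4 24 res px -0.87 grad 132
5 40 res px -1.46 grad 70
6 39 res px -0.11 grad 72
7 40 res px -0.02 grad 68
8 40 res px -0.57 grad 74
9 40 res px -1.49 grad 101
[  0.5421  -0.2519 -25.0503]
```

```bash
cat > pl.py <<'E'
from ik import *
P=[.5420,-.2525,-25.0]
def pp(x,y,z): return w(P,np.array([x,y,z])/1000.)[0]
b=np.radians(P[2]); XP=np.array([np.cos(b),np.sin(b),0]); YP=np.array([-np.sin(b),np.cos(b),0])
def best(p,R,X,seeds):
    r=[ik(p,R,np.array(s,float),X,.003) for s in seeds]
    r=[x for x in r if x[1]<1 and x[2]<.5]
    # margin to limits
    r.sort(key=lambda x:-np.min(np.minimum(x[0]-LO,HI-x[0])))
    return r[0] if r else None
E
python3 - <<'E'
from pl import *
X,e=fitfk(); print(X,e)
seeds=[[45,20,-20,110,q5,80,q7] for q5 in (-70,0,90,180,250) for q7 in(-90,0,90)]+[[10,20,20,110,q5,60,0] for q5 in(-60,60)]
print("STAND (grasp horizontal)")
for al in range(-60,160,20):
  for s in (1,-1):
    h=np.array([np.cos(np.radians(al)),np.sin(np.radians(al)),0])
    for ph in (0,20):
        zt=h*np.cos(np.radians(ph))-Z*np.sin(np.radians(ph)); up=h*np.sin(np.radians(ph))+Z*np.cos(np.radians(ph))
        yt=np.cross(zt,s*up); R=Ro.from_matrix(np.c_[s*up,yt,zt])
        p=pp(-58,0,126.5)-.051*zt
        r=best(p,R,X,seeds)
        if r: print(al,s,ph,r[0].round(0),"margin",np.min(np.minimum(r[0]-LO,HI-r[0])).round(1))
print("FINAL")
for t in(1,-1):
  for sx in (1,-1):
    for psi in (0,35):
      ps=np.radians(psi); zt=-Z*np.cos(ps)+XP*np.sin(ps); xt=sx*YP; R=Ro.from_matrix(np.c_[xt,np.cross(zt,xt),zt])
      p=pp(15,38*t,78)-.051*zt; r=best(p,R,X,seeds)
      if r: print("t",t,"toolx",sx,"Yp psi",psi,r[0].round(0),"margin",np.min(np.minimum(r[0]-LO,HI-r[0])).round(1))
E
```

```text
[-0.02801131  0.016054    0.24714215  0.03750643  0.45600374  0.50262162
  0.28634002] 0.00698467099046246
STAND (grasp horizontal)
-60 1 0 [ 24.  41. -34. 138. 120. 106. 105.] margin 1.8
-60 1 20 [ 38.  20. -49. 140. 105.  76. 121.] margin 0.7
-60 -1 0 [ 24.  41. -34. 138. 120. 106. -75.] margin 1.8
-60 -1 20 [ 39.  21. -50. 140. 105.  76. -59.] margin 0.7
20 1 0 [ 41.  38.  22. 132. 256. 100.  75.] margin 8.7
20 1 20 [ 71.  18. -15. 134. -89.  62.  59.] margin 0.0
20 -1 0 [  49.   37.   13.  132.  258.   95. -104.] margin 8.5
20 -1 20 [  10.   31.   56.  132.  261.   91. -123.] margin 8.2
40 1 0 [ 83.  45. -27. 116. -70.  78.  64.] margin 19.3
40 1 20 [ 75.  28. -20. 119. -67.  71.  52.] margin 21.5
40 -1 0 [  75.   43.  -17.  116.  -74.   84. -114.] margin 15.2
40 -1 20 [  67.   27.  -11.  119.  -69.   74. -126.] margin 20.1
60 1 0 [ 83.  55. -35. 100. -49.  85.  50.] margin 32.2
60 1 20 [ 85.  43. -40. 103. -40.  75.  40.] margin 37.4
60 -1 0 [  71.   50.  -19.  100.  -58.   94. -124.] margin 23.6
60 -1 20 [  56.   35.   -1.  104.  -58.   90. -127.] margin 27.4
80 1 0 [ 79.  65. 
[... 355 characters left out ...]
 70.  -39.   69.  -26.  115. -142.] margin 2.3
100 -1 20 [  66.   57.  -37.   75.  -19.  106. -139.] margin 11.7
FINAL
t 1 toolx 1 Yp psi 0 [ 39.  24. -23.  97.  10.  60. -12.] margin 41.4
t 1 toolx 1 Yp psi 35 [ 52.   9. -36. 126.  38.  15. -41.] margin 9.2
t 1 toolx -1 Yp psi 0 [ 69.  45. -71.  96.  45.  72. 143.] margin 8.2
t 1 toolx -1 Yp psi 35 [ 65.  12. -50. 126.  50.  17. 128.] margin 12.0
t -1 toolx 1 Yp psi 0 [ 56.  27. -37.  97.  18.  62. -12.] margin 41.9
t -1 toolx 1 Yp psi 35 [ 74.  12. -50. 126.  34.  14. -29.] margin 8.4
t -1 toolx -1 Yp psi 0 [ -14.   37.   60.   96.  -35.   67. -149.] margin 5.0
t -1 toolx -1 Yp psi 35 [ -17.   13.   54.  125.  -54.   19. -124.] margin 13.3
```

Run:
```python
from pl import *
X,e=fitfk()
q0=np.array(get_obs()["qpos"])
seeds=[q0]+[[q1,20,-20,100,q5,80,q7] for q1 in(-30,30) for q5 in (-70,0,90) for q7 in(-90,0,90)]
for yaw in(-67,113):
    a=np.radians(yaw); R=fromzy(-Z,np.cross(-Z,[np.cos(a),np.sin(a),0]))
    for z in (.158,.29):
        r=best(np.array([.5665,.2155,z]),R,X,seeds); print(yaw,z,None if r is None else r[0].round(0))
    for site in((-58,0),):
        for sy in range(-180,180,30):
            a=np.radians(sy); R2=fromzy(-Z,np.cross(-Z,[np.cos(a),np.sin(a),0])); p=pp(-58,0,36+105+38.5)
            r=best(p,R2,X,seeds) if yaw>0 else None
            if r: print("stand yaw",sy,r[0].round(0))
```

```text
-67 0.158 [ 31.  41. -72.  97.  41.  73. 152.]
-67 0.29 [ -68.   29.   71.   89.  -28.   82. -152.]
113 0.158 [  8.  22. -35.  99.  14.  63.  -8.]
113 0.29 [  9.  16. -35.  90.   9.  77.  -4.]
stand yaw -180 [ 54.  14. -35. 105.   9.  63. 106.]
stand yaw -150 [ 67.  18. -52. 105.  16.  65. 130.]
stand yaw -120 [ 80.  30. -73. 104.  31.  70. 148.]
stand yaw -90 [  -8.   15.   40.  105.  -11.   64. -144.]
stand yaw -60 [  -2.   13.   32.  105.   -8.   63. -117.]
stand yaw -30 [  60.   15.  -43.  105.   12.   64. -106.]
stand yaw 0 [ 54.  14. -35. 105.   9.  63. -74.]
stand yaw 30 [ -2.  13.  32. 105.  -8.  63. -27.]
stand yaw 60 [  0.  13.  30. 106.  -7.  63.   3.]
stand yaw 90 [ 54.  14. -35. 105.   9.  63.  16.]
stand yaw 120 [ 60.  15. -43. 105.  12.  64.  44.]
stand yaw 150 [ 50.  13. -29. 106.   7.  63.  78.]
```

```bash
sed -i 's/^W=.*/W=[.5498,.2570,69.2]/' plan.py
python3 - <<'E'
from pl import *
p,R,o=cur(); print(tow(p))
p1,R1=rows(p+(-.1*DX)+.01*Z,R,4,g=.3,dec=3)
a=np.radians(113); R2=fromzy(-Z,np.cross(-Z,[np.cos(a),np.sin(a),0]))
rows(np.array([.5665,.2155,.30]),R2,15,p1,R1,g=.6,dec=3)
E
```

```text
[ 86.66468744  59.25095602 388.42689208]
0.3 -0.001 0.02 -0.015 0.0 0.0 0.0; 0.3 -0.001 0.02 -0.015 0.0 0.0 0.0; 0.3 -0.001 0.02 -0.015 0.0 0.0 0.0; 0.3 -0.001 0.02 -0.015 0.0 0.0 0.0
n 4 step 25.124689052802225 ang 0.0
0.6 0.006 0.005 0.005 -1.1 -2.3 -8.6; 0.6 0.006 0.005 0.005 -1.1 -2.3 -8.6; 0.6 0.005 0.006 0.005 -1.1 -2.3 -8.6; 0.6 0.004 0.007 0.005 -1.1 -2.3 -8.6; 0.6 0.003 0.007 0.005 -1.1 -2.3 -8.6; 0.6 0.002 0.007 0.005 -1.1 -2.3 -8.6; 0.6 0.001 0.008 0.005 -1.1 -2.3 -8.6; 0.6 0 0.008 0.005 -1.1 -2.3 -8.6; 0.6 -0 0.008 0.005 -1.1 -2.3 -8.6; 0.6 -0.001 0.007 0.005 -1.1 -2.3 -8.6; 0.6 -0.002 0.007 0.005 -1.1 -2.3 -8.6; 0.6 -0.003 0.006 0.006 -1.1 -2.3 -8.6; 0.6 -0.004 0.006 0.006 -1.1 -2.3 -8.6; 0.6 -0.004 0.005 0.006 -1.1 -2.3 -8.6; 0.6 -0.005 0.004 0.006 -1.1 -2.3 -8.6
n 15 step 8.96842075912663 ang 8.934921501675678
```

{"op": "carry_out", "data": {"increments": "0.3 0 0.02 -0.015 0 0 0; 0.3 0 0.02 -0.015 0 0 0; 0.3 0 0.02 -0.015 0 0 0; 0.3 0 0.02 -0.015 0 0 0; 0.6 0.006 0.005 0.005 -1.1 -2.3 -8.6; 0.6 0.006 0.005 0.005 -1.1 -2.3 -8.6; 0.6 0.005 0.006 0.005 -1.1 -2.3 -8.6; 0.6 0.004 0.007 0.005 -1.1 -2.3 -8.6; 0.6 0.003 0.007 0.005 -1.1 -2.3 -8.6; 0.6 0.002 0.007 0.005 -1.1 -2.3 -8.6; 0.6 0.001 0.008 0.005 -1.1 -2.3 -8.6"}}

```text
time_s: 16.08
tool_pos: [0.53, 0.2383, 0.351]
tool_rot: [-164.0, -9.3, 44.7]
force: [0.5, 0.0, -0.8]
grip_width: 0.052
```

Run:
```python
from pl import *
log()
a=np.radians(113); R2=fromzy(-Z,np.cross(-Z,[np.cos(a),np.sin(a),0]))
rows(np.array([.5665,.2155,.27]),R2,9,g=.6,dec=3)
```

```text
q [ 35.8668  17.8883 -64.8779  88.8419  -1.9258  79.373  -71.0272] p [0.53   0.2383 0.351 ] [-163.9949   -9.332    44.7041] t 16.075 washer [-24.4664  11.8615 351.0042] F [ 0.4603  0.0069 -0.7732]
0.6 -0 0.007 0.007 -0.9 -2.0 -7.4; 0.6 -0.001 0.007 0.008 -0.9 -2.0 -7.4; 0.6 -0.002 0.006 0.008 -0.9 -2.0 -7.4; 0.6 -0.002 0.006 0.008 -0.9 -2.0 -7.4; 0.6 -0.003 0.006 0.008 -0.9 -2.0 -7.4; 0.6 -0.003 0.005 0.008 -0.9 -2.0 -7.4; 0.6 -0.003 0.005 0.008 -0.9 -2.0 -7.4; 0.6 -0.004 0.004 0.009 -0.9 -2.0 -7.4; 0.6 -0.004 0.003 0.009 -0.9 -2.0 -7.4
n 9 step 10.19193078905302 ang 7.688077145233942
```

{"op": "carry_out", "data": {"increments": "0.6 0 0.007 0.007 -0.9 -2 -7.4; 0.6 -0.001 0.007 0.008 -0.9 -2 -7.4; 0.6 -0.002 0.006 0.008 -0.9 -2 -7.4; 0.6 -0.002 0.006 0.008 -0.9 -2 -7.4; 0.6 -0.003 0.006 0.008 -0.9 -2 -7.4; 0.6 -0.003 0.005 0.008 -0.9 -2 -7.4; 0.6 -0.003 0.005 0.008 -0.9 -2 -7.4; 0.6 -0.004 0.004 0.009 -0.9 -2 -7.4; 0.6 -0.004 0.003 0.009 -0.9 -2 -7.4"}}

```text
time_s: 17.2
tool_pos: [0.5707, 0.2145, 0.2661]
tool_rot: [-179.8, 0.3, 115.4]
force: [0.3, 0.9, -0.2]
grip_width: 0.0521
```

Run:
```python
from pl import *
log()
s=read_camera("scene"); t=read_camera("top"); p,R,o=cur(); print(p,o["tool_rot"])
np.savez("cams.npz",**{k+"_"+n:v for k,c in (("scene",s),("top",t)) for n,v in c.items() if n!="shot"})
im=cv2.resize(s["img"][80:215,135:285],None,fx=5,fy=4.4,interpolation=cv2.INTER_CUBIC)
for P_ in (p+R.apply([0,0,.07]),np.array([.5665,.2155,.1195]),p):
    x=(proj(s,P_)[0]-[135,80]+.5)*[5,4.4]; cv2.circle(im,tuple(np.int32(x)),4,(0,0,255),1)
cv2.imwrite("pics/s13.png",im)
cv2.imwrite("pics/t13.png",cv2.resize(t["img"][115:225,150:260],None,fx=6,fy=5.4,interpolation=cv2.INTER_CUBIC))
```

```text
q [ 28.22    29.8435 -69.4256  89.4227  28.4576  80.7665 -18.0662] p [0.5707 0.2145 0.2661] [-179.7674    0.3494  115.4459] t 17.2 washer [-32.3189 -34.6213 266.1084] F [ 0.2525  0.911  -0.1794]
[0.5699 0.2146 0.2655] [-179.6523    0.2861  115.2698]
```

View pics/s13.png

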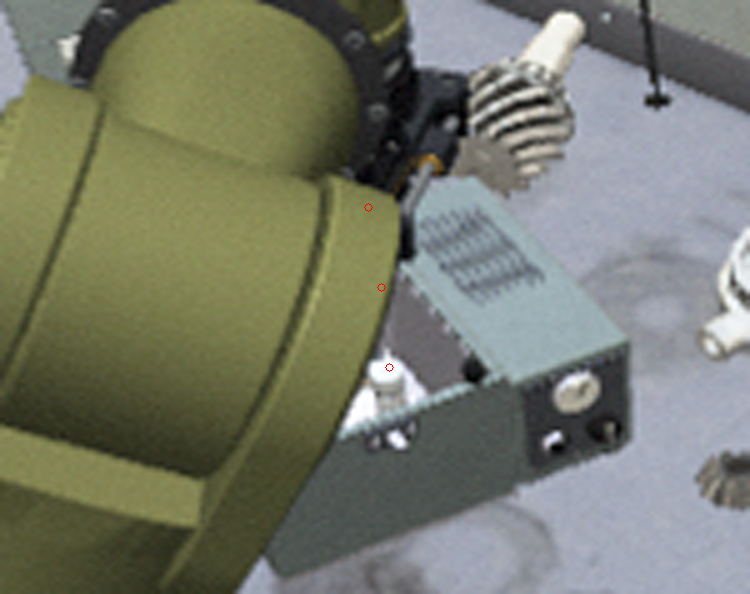

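View pics/t13.png

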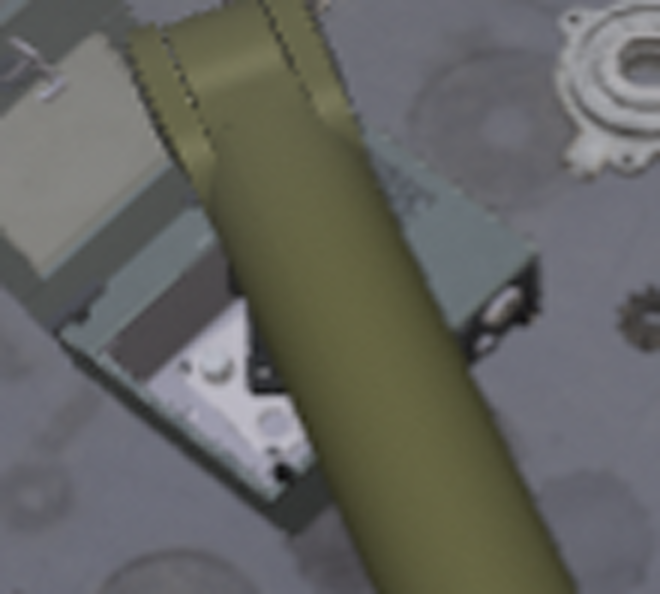

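Run:
```python
from pl import *
X,e=fitfk(); q=np.array(get_obs()["qpos"])
def links(q):
    R=fkR(q,S_,O_);z=np.array([0,0,1.]);x=np.array([1.,0,0])
    s=X[:3]+X[3]*R[1].apply(x); el=s+X[4]*R[3].apply(z); wr=el+X[5]*R[5].apply(z); return s,el,wr,wr+X[6]*R[7].apply(z)
print(*links(q))
a=np.radians(115); R2=fromzy(-Z,np.cross(-Z,[np.cos(a),np.sin(a),0]))
T_=np.array([.566,.2152,.158]); r=ik(T_,R2,q,X,.01); print(r); print(*links(r[0]))
rows(T_,R2,6,g=.6,dec=4)
```

```text
[ 0.00341289 -0.00606667  0.24656633] [ 0.20392442 -0.11367574  0.64297743] [0.56327168 0.2272524  0.55894434] [0.56229976 0.22519447 0.2693611 ]
(array([ 26.86034551,  35.1169909 , -64.69742558,  97.02156462,
        33.62897891,  69.88305342, -21.00121272]), np.float64(0.02443920565891757), np.float64(0.005566895657838973))
[ 0.00377625 -0.00536988  0.24656633] [ 0.23834505 -0.12416936  0.62045202] [0.56603241 0.21520169 0.447616  ] [0.56600502 0.21519776 0.15802381]
0.6 0.0005 -0.0004 0.0179 -0.1 0.0 0.0; 0.6 0.0004 -0.0004 0.0179 -0.1 0.0 0.0; 0.6 0.0004 -0.0005 0.0179 -0.1 0.0 0.0; 0.6 0.0004 -0.0005 0.0179 -0.1 0.0 0.0; 0.6 0.0004 -0.0005 0.0179 -0.1 0.0 0.0; 0.6 0.0004 -0.0005 0.0179 -0.1 0.0 0.0
n 6 step 17.923431195950386 ang 0.08741713612789351
```

{"op": "carry_out", "data": {"increments": "0.6 0.0015 -0.0015 0.018 0 0 0; 0.6 0.001 -0.001 0.018 0 0 0; 0.6 0 0 0.018 0 0 0; 0.6 0 0 0 0 0 0"}}

```text
time_s: 17.8
tool_pos: [0.5659, 0.2147, 0.2071]
tool_rot: [-179.5, 0.2, 114.9]
force: [-0.1, 0.2, 0.6]
grip_width: 0.0523
```

Run:
```python
from pl import *
log()
a=np.radians(115); R2=fromzy(-Z,np.cross(-Z,[np.cos(a),np.sin(a),0]))
T_=np.array([.566,.2152,.158]); rows(T_,R2,3,g=.6,dec=4)
```

```text
q [ 27.2807  32.0975 -67.3839  93.9442  30.5792  75.2988 -20.4418] p [0.5659 0.2147 0.2071] [-179.5464    0.2002  114.8944] t 17.8 washer [-33.7977 -30.0781 207.1265] F [-0.1471  0.1614  0.5828]
0.6 0.0002 0.0002 0.0164 -0.2 0.1 -0.0; 0.6 0.0002 0.0002 0.0164 -0.2 0.1 -0.0; 0.6 0.0002 0.0001 0.0164 -0.2 0.1 -0.0
n 3 step 16.376293112778466 ang 0.16903728723901654
```

{"op": "carry_out", "data": {"increments": "0.6 0 0 0.016 -0.2 0.1 0; 0.6 0 0 0.016 -0.2 0.1 0; 0.6 0 0 0.015 -0.2 0.1 0; 0.6 0 0 0 0 0 0"}}

```text
time_s: 18.3
tool_pos: [0.5659, 0.2145, 0.1568]
tool_rot: [179.8, -0.1, 114.9]
force: [0.4, -1.0, 1.0]
grip_width: 0.0522
```

Run:
```python
from pl import *
log()
t=read_camera("top");s=read_camera("scene")
cv2.imwrite("pics/t14.png",cv2.resize(t["img"][115:225,150:260],None,fx=6,fy=5.4,interpolation=cv2.INTER_CUBIC))
cv2.imwrite("pics/s14.png",cv2.resize(s["img"][80:215,135:285],None,fx=5,fy=4.4,interpolation=cv2.INTER_CUBIC))
```

```text
q [ 26.3793  34.4995 -65.3212  97.2615  33.0998  69.9667 -22.0885] p [0.5659 0.2145 0.1568] [179.8071  -0.1415 114.8508] t 18.3 washer [-34.0006 -30.1492 156.7742] F [ 0.4182 -1.0493  1.0141]
```

View pics/s14.png

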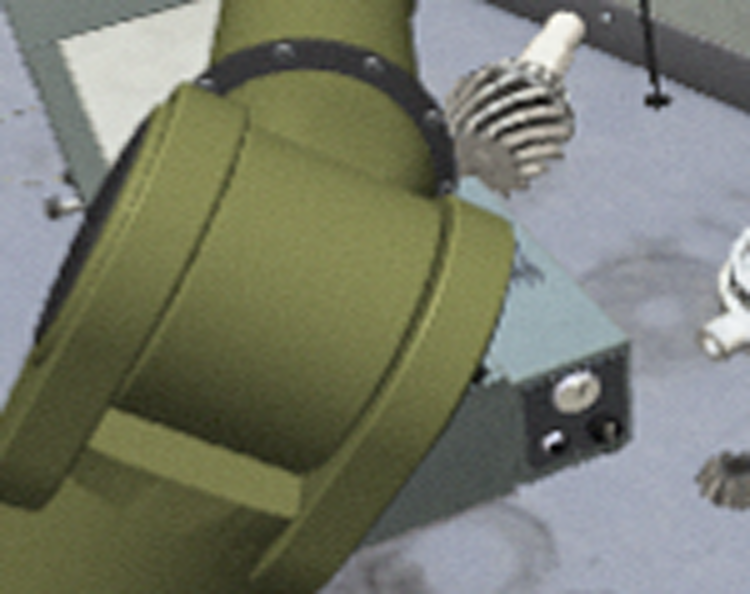

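Occluded by the wrist; forces are near zero, so I'll close.

{"op": "carry_out", "data": {"increments": "0 0 0 0 0 0 0; 0 0 0 0 0 0 0; 0 0 0 0 0 0 0; 0 0 0 0 0 0 0", "force": 40}}

```text
time_s: 18.9
tool_pos: [0.5673, 0.2157, 0.1601]
tool_rot: [179.5, -0.1, 114.9]
force: [-3.6, -1.3, -0.7]
grip_width: 0.0204
```

{"op": "carry_out", "data": {"increments": "0 0 0 -0.01 0 0 0; 0 0 0 -0.025 0 0 0; 0 0 0 -0.025 0 0 0; 0 0 0 -0.025 0 0 0; 0 0 0 -0.025 0 0 0; 0 0 0 -0.025 0 0 0; 0 0 0 -0.02 0 0 0", "force": 50}}

```text
time_s: 19.77
tool_pos: [0.5649, 0.2142, 0.3197]
tool_rot: [179.8, -0.1, 114.9]
force: [0.3, 0.5, -2.8]
grip_width: 0.0199
```

Run:
```python
from pl import *
log(); print(get_obs()["grip_width"])
a=np.radians(70); R2=fromzy(-Z,np.cross(-Z,[np.cos(a),np.sin(a),0]))
T_=pp(-58,0,310); print(T_); rows(T_,R2,14,g=0,dec=3)
```

```text
q [ 30.0614  27.1241 -71.6902  86.1391  25.694   84.9715 -16.9078] p [0.5649 0.2142 0.3197] [179.757   -0.1249 114.9231] t 19.775 washer [-34.6254 -29.3369 319.7062] F [ 0.2534  0.5035 -2.7611]
0.019865470582190722
[ 0.4894 -0.228   0.31  ]
0 -0.026 -0.018 0.001 0.0 -0.0 3.2; 0 -0.027 -0.017 0.001 0.0 -0.0 3.2; 0 -0.028 -0.015 0.001 0.0 -0.0 3.2; 0 -0.029 -0.014 0.001 0.0 -0.0 3.2; 0 -0.03 -0.012 0.001 0.0 -0.0 3.2; 0 -0.03 -0.01 0.001 0.0 -0.0 3.2; 0 -0.031 -0.008 0.001 0.0 -0.0 3.2; 0 -0.031 -0.007 0.001 0.0 -0.0 3.2; 0 -0.032 -0.005 0.001 0.0 -0.0 3.2; 0 -0.032 -0.003 0.001 0.0 -0.0 3.2; 0 -0.032 -0.001 0.001 0.0 -0.0 3.2; 0 -0.032 0 0.001 0.0 -0.0 3.2; 0 -0.032 0.002 0.001 0.0 -0.0 3.2; 0 -0.032 0.004 0.001 0.0 -0.0 3.2
n 14 step 32.05034914264662 ang 3.2088276014493786
```

{"op": "carry_out", "data": {"increments": "0 -0.026 -0.018 0 0 0 3.2; 0 -0.027 -0.017 0 0 0 3.2; 0 -0.028 -0.015 0 0 0 3.2; 0 -0.029 -0.014 0 0 0 3.2; 0 -0.03 -0.012 0 0 0 3.2; 0 -0.03 -0.01 0 0 0 3.2; 0 -0.031 -0.008 0 0 0 3.2; 0 -0.031 -0.007 0 0 0 3.2; 0 -0.032 -0.005 0 0 0 3.2; 0 -0.032 -0.003 0 0 0 3.2; 0 -0.032 -0.001 0 0 0 3.2; 0 -0.031 0 0 0 0 3.2; 0 -0.03 0 0 0 0 3.2"}}

```text
time_s: 21.4
tool_pos: [0.4877, -0.1988, 0.3223]
tool_rot: [179.7, -0.2, 72.5]
force: [0.2, 0.3, -1.9]
grip_width: 0.0199
```

Run:
```python
from pl import *
log()
s=read_camera("scene"); t=read_camera("top"); p,R,o=cur()
cv2.imwrite("pics/s15.png",cv2.resize(s["img"][120:340,200:430],None,fx=3.4,fy=2.7,interpolation=cv2.INTER_CUBIC))
cv2.imwrite("pics/t15.png",cv2.resize(t["img"][90:290,120:380],None,fx=3,fy=3,interpolation=cv2.INTER_CUBIC))
a=np.radians(70); R2=fromzy(-Z,np.cross(-Z,[np.cos(a),np.sin(a),0]))
rows(pp(-58,0,220),R2,6,g=0,dec=4)
```

```text
q [ 80.9656   9.0838 -66.7551  96.4379   8.244   79.7674  -4.457 ] p [ 0.4877 -0.1988  0.3223] [179.7267  -0.2436  72.5028] t 21.4 washer [-448.1533 -103.7749  322.3313] F [ 0.2319  0.2688 -1.8712]
0 -0.0039 0.0017 0.017 0.0 -0.0 0.4; 0 -0.0039 0.0017 0.017 0.0 -0.0 0.4; 0 -0.0039 0.0018 0.017 0.0 -0.0 0.4; 0 -0.0039 0.0018 0.017 0.0 -0.0 0.4; 0 -0.0038 0.0018 0.017 0.0 -0.0 0.4; 0 -0.0038 0.0019 0.017 0.0 -0.0 0.4
n 6 step 17.49932947766265 ang 0.3649114692012409
```

View pics/s15.png

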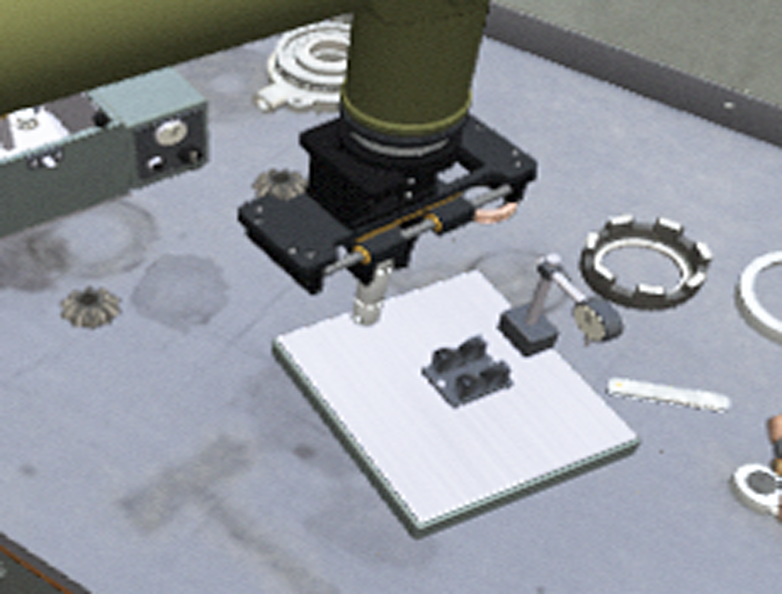

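View pics/t15.png

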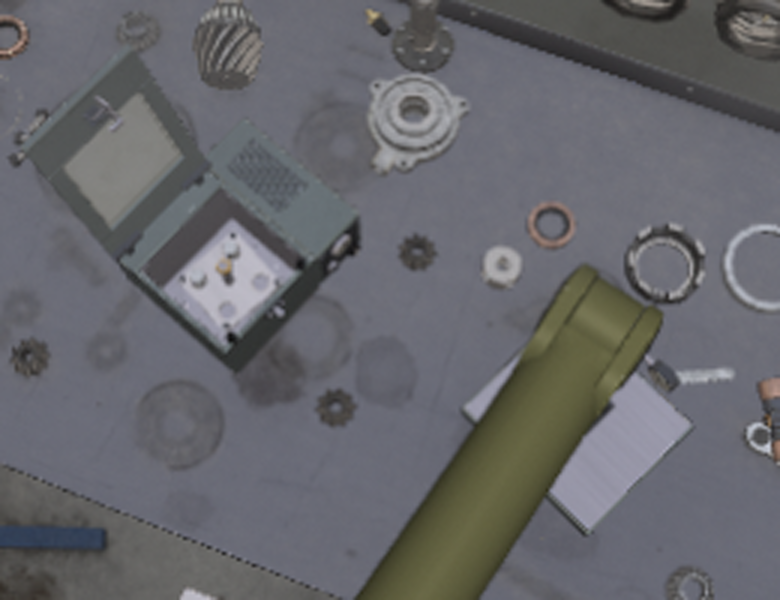

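{"op": "carry_out", "data": {"increments": "0 -0.004 0.002 0.017 0 0 0; 0 -0.004 0.002 0.017 0 0 0; 0 -0.004 0.002 0.017 0 0 0; 0 -0.004 0.002 0.017 0 0 0; 0 -0.004 0.002 0.017 0 0 0; 0 -0.003 0.002 0.016 0 0 0; 0 0 0 0 0 0 0"}}

```text
time_s: 22.38
tool_pos: [0.4912, -0.2275, 0.2114]
tool_rot: [180.0, -0.3, 72.3]
force: [0.8, 0.4, -2.4]
grip_width: 0.0201
```

Run:
```python
from pl import *
log()
s=read_camera("scene"); p,R,o=cur(); print(p,o["tool_rot"])
im=cv2.resize(s["img"][190:320,270:400],None,fx=6,fy=4.6,interpolation=cv2.INTER_CUBIC)
def ln(L,col):
    x=(proj(s,w(P,np.array(L)/1000.))-[270,190]+.5)*[6,4.6]; cv2.polylines(im,[np.int32(x)],False,col,1)
for y0 in (-17,17):
    for yy in (y0-6,y0+6):
        ln([(15-22,yy,75),(15-7.5,yy,75),(15,yy,63+4),(15+7.5,yy,75),(15+22,yy,75),(15+22,yy,36),(15-22,yy,36),(15-22,yy,75)],(0,0,255))
ln([(-105,120,36),(105,120,36),(105,-120,36),(-105,-120,36),(-105,120,36)],(0,255,0))
ln([(86-15,20-22,36),(86-15,20+22,36)],(255,0,255))
cv2.imwrite("pics/s16.png",im)
```

```text
q [ 76.4929  18.1282 -62.6372 102.95    16.8078  69.311   -8.6788] p [ 0.4912 -0.2275  0.2114] [179.9948  -0.347   72.3431] t 22.375 washer [-473.7368 -117.2418  211.3762] F [ 0.7803  0.4121 -2.3553]
[ 0.4917 -0.2274  0.2122] [179.9149  -0.3352  72.355 ]
```

View pics/s16.png

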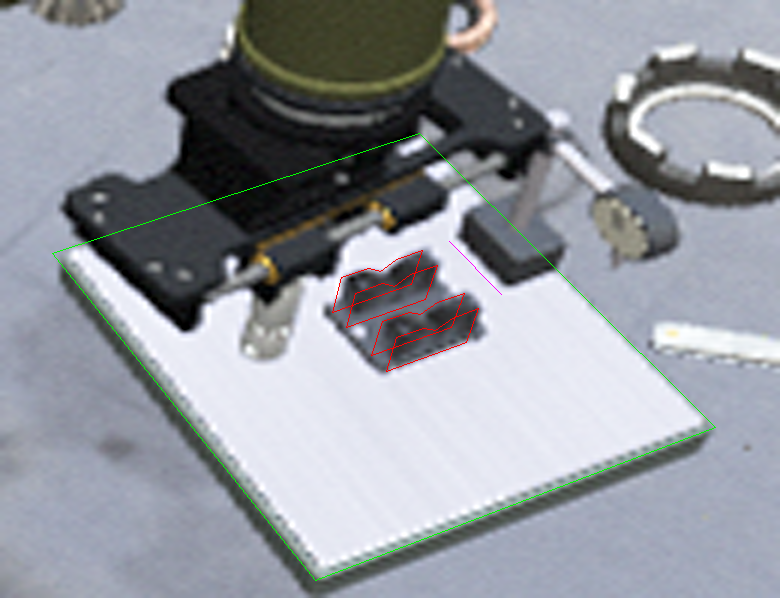

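{"op": "carry_out", "data": {"increments": "0 0.001 0.002 0.009 0 0 0; 0 0 0 0.009 0 0 0; 0 0 0 0.006 0 0 0; 0 0 0 0.002 0 0 0; 0 0 0 0.002 0 0 0; 0 0 0 0 0 0 0"}}

```text
time_s: 23.18
tool_pos: [0.4953, -0.2269, 0.1841]
tool_rot: [179.7, -0.3, 72.4]
force: [-0.2, -0.2, -1.1]
grip_width: 0.02
```

{"op": "carry_out", "data": {"increments": "0 0 0 0.002 0 0 0; 0 0 0 0.002 0 0 0"}}

```text
time_s: 23.42
tool_pos: [0.496, -0.2271, 0.1814]
tool_rot: [179.7, -0.2, 72.4]
force: [-3.1, 2.6, 13.0]
grip_width: 0.0202
```

{"op": "carry_out", "data": {"increments": "0 0 0 0 0 0 0; 0 0 0 0 0 0 0"}}

```text
time_s: 23.68
tool_pos: [0.4962, -0.2272, 0.1816]
tool_rot: [179.6, -0.2, 72.4]
force: [0.5, 0.6, -2.3]
grip_width: 0.0202
```

Run:
```python
from pl import *
log(); p,R,o=cur(); v=p-np.array([P[0],P[1],0]); print("plate",v@XP,v@YP, R.apply([0,0,1]))
```

```text
q [ 74.4091  20.5052 -61.2189 104.4634  19.3871  66.1863 -10.8063] p [ 0.4962 -0.2272  0.1816] [179.6269  -0.2188  72.3582] t 23.675 washer [-471.638  -121.8046  181.6001] F [ 0.5468  0.6279 -2.2509]
plate -0.05223536117301785 0.003609555655140608 [ 0.0074  0.0017 -1.    ]
```

{"op": "carry_out", "data": {"increments": "0 0 0 0.0015 0.4 0 0; 0.3 0 0 0 0 0 0; 0.4 0 0 0 0 0 0; 0.5 0 0 0 0 0 0; 0.5 0 0 0 0 0 0"}}

```text
time_s: 24.3
tool_pos: [0.4974, -0.2275, 0.1815]
tool_rot: [179.9, -0.2, 72.3]
force: [0.0, 0.3, 0.8]
grip_width: 0.0415
```

Run:
```python
from pl import *
log()
s=read_camera("scene"); p,R,o=cur(); print(o["grip_width"])
cv2.imwrite("pics/s17.png",cv2.resize(s["img"][190:320,270:400],None,fx=6,fy=4.6,interpolation=cv2.INTER_CUBIC))
```

```text
q [ 73.9985  20.8687 -61.0179 104.1158  19.6512  66.571  -11.038 ] p [ 0.4974 -0.2275  0.1815] [179.8887  -0.1899  72.3463] t 24.3 washer [-471.5315 -123.1106  181.5067] F [0.0353 0.266  0.7875]
0.04226630044070676
```

View pics/s17.png

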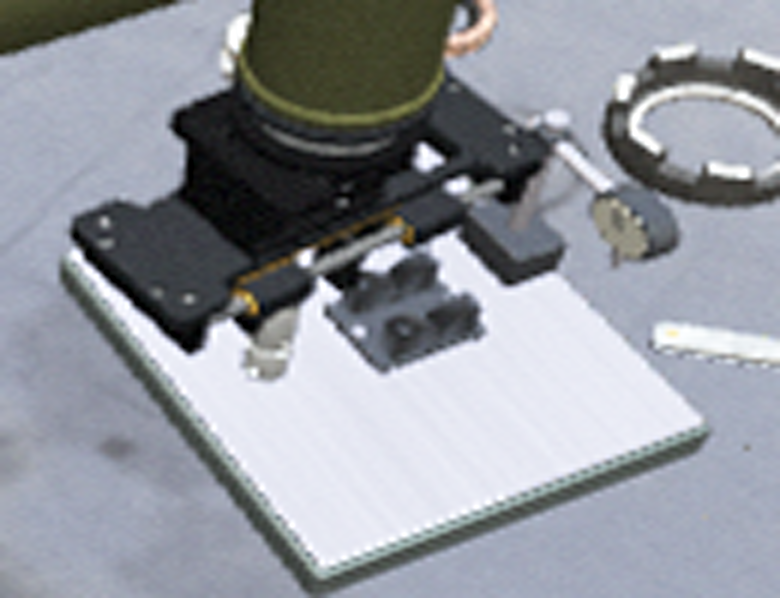

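Run:
```python
from pl import *
X,e=fitfk(); print(e)
p,R,o=cur(); q=o["qpos"]
al=np.radians(72); h=np.array([np.cos(al),np.sin(al),0]); ph=np.radians(10)
zt=h*np.cos(ph)-Z*np.sin(ph); up=h*np.sin(ph)+Z*np.cos(ph); R3=Ro.from_matrix(np.c_[up,np.cross(zt,up),zt])
G=np.array([.4967,-.2272,.1285])
for d in (.141,.051): print(ik(G-d*zt,R3,q,X,.005), G-d*zt)
p1=p+[0,0,.085]
print("A: up"); print("B")
pB=G-.16*zt; pB[2]=.25
pB,RB=rows(pB,R3,10,p1,R,g=.6,dec=3)
```

```text
0.00990668940976519
(array([ 97.48956367,  73.52430437, -66.75502704,  82.95710238,
        -9.79656019,  89.90555842,  20.22820899]), np.float64(0.015969897161531837), np.float64(0.00601032486511722)) [ 0.45379055 -0.3592617   0.15298439]
(array([ 96.44069276,  73.62966291, -67.92108807,  91.98128215,
       -10.04647113,  79.80957298,  20.49683512]), np.float64(0.010597624027433054), np.float64(0.005834951029406765)) [ 0.48117956 -0.274967    0.13735606]
A: up
B
0.6 -0.016 -0 0.002 -0.0 8.0 0.0; 0.6 -0.016 -0 -0.001 -0.0 8.0 0.0; 0.6 -0.016 -0 -0.003 -0.0 8.0 0.0; 0.6 -0.015 -0 -0.005 -0.0 8.0 0.0; 0.6 -0.014 -0 -0.007 -0.0 8.0 0.0; 0.6 -0.013 -0 -0.009 -0.0 8.0 0.0; 0.6 -0.012 -0 -0.011 -0.0 8.0 0.0; 0.6 -0.01 -0 -0.012 -0.0 8.0 0.0; 0.6 -0.008 -0 -0.013 -0.0 8.0 0.0; 0.6 -0.006 -0 -0.014 -0.0 8.0 0.0
n 10 step 15.837843540761325 ang 7.980775726408414
```

{"op": "carry_out", "data": {"increments": "0.5 0 0 -0.01 0 0 0; 0.5 0 0 -0.025 0 0 0; 0.5 0 0 -0.025 0 0 0; 0.6 0 0 -0.025 0 0 0; 0.6 -0.016 0 0.002 0 8 0; 0.6 -0.016 0 -0.001 0 8 0; 0.6 -0.016 0 -0.003 0 8 0; 0.6 -0.015 0 -0.005 0 8 0; 0.6 -0.014 0 -0.007 0 8 0; 0.6 -0.013 0 -0.009 0 8 0; 0.6 -0.012 0 -0.011 0 8 0"}}

```text
time_s: 25.72
tool_pos: [0.467, -0.3361, 0.2682]
tool_rot: [178.0, -57.3, 74.4]
force: [0.4, -0.1, -0.9]
grip_width: 0.0522
```

Run:
```python
from pl import *
log()
s=read_camera("scene"); 
cv2.imwrite("pics/s18.png",cv2.resize(s["img"],None,fx=1.5,fy=1.5,interpolation=cv2.INTER_CUBIC))
cv2.imwrite("pics/s18b.png",cv2.resize(s["img"][190:320,270:400],None,fx=6,fy=4.6,interpolation=cv2.INTER_CUBIC))
np.savez("s18.npz",**s)
```

```text
q [ 95.2326  47.5234 -64.4118  84.3583 -12.8131  89.789   18.4626] p [ 0.467  -0.3361  0.2682] [177.9846 -57.3472  74.4331] t 25.725 washer [-583.8961 -133.1988  268.2499] F [ 0.4323 -0.054  -0.9277]
```

View pics/s18.png

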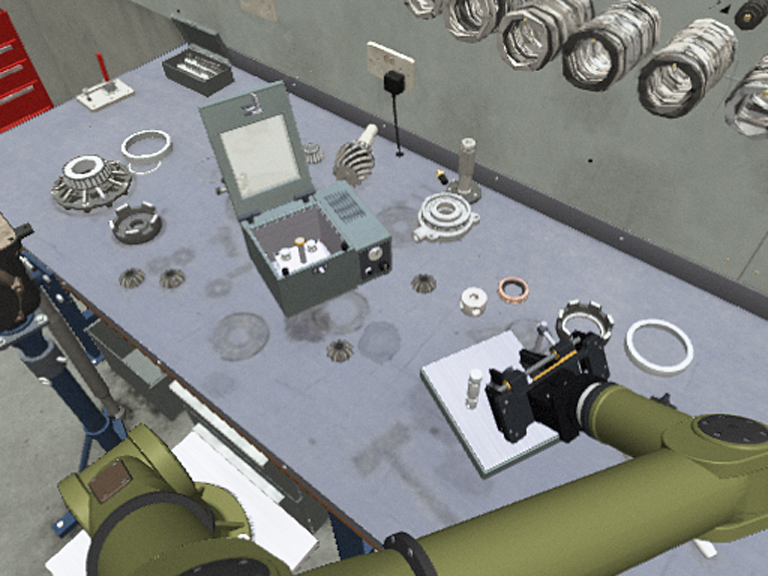

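View pics/s18b.png

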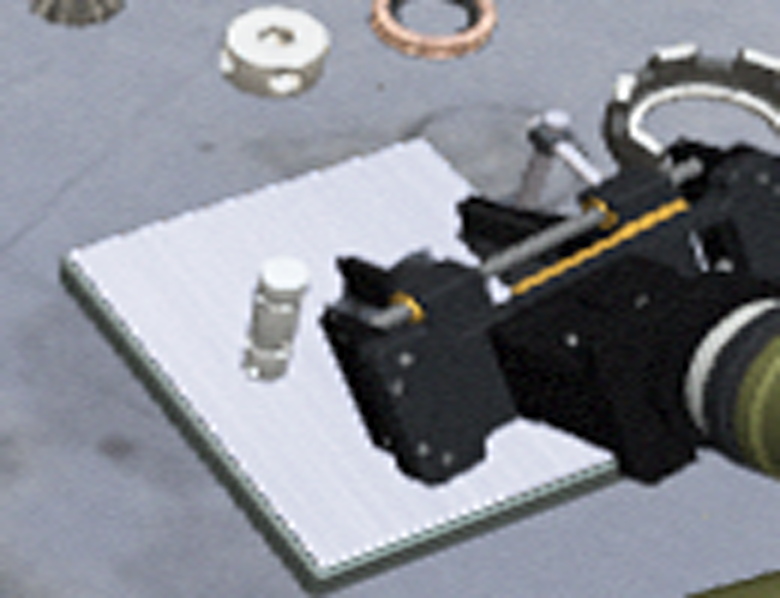

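```bash
cat > g.py <<'E'
from pl import *
al=np.radians(72); h=np.array([np.cos(al),np.sin(al),0]); ph=np.radians(10)
zt=h*np.cos(ph)-Z*np.sin(ph); up=h*np.sin(ph)+Z*np.cos(ph); R3=Ro.from_matrix(np.c_[up,np.cross(zt,up),zt])
E
python3 - <<'E'
from g import *
z=np.load("s18.npz"); s={k:z[k] for k in z.files}
b_=back(s,np.array([317.5,248.7])-.5,.141); print("shaft top",b_)
b2=back(s,np.array([262/6+270,372/4.6+190])-.5,.036); print("near bottom edge",b2)
G=np.array([.4967,-.2272,.1285])
print(proj(s,[.4967,-.2272,.141])+.5)
pB=G-.15*zt
rows(pB,R3,6,g=.6,dec=3)
E
```

```text
shaft top [ 0.49490665 -0.22421491  0.141     ]
near bottom edge [ 0.49032096 -0.22594449  0.036     ]
[[318.85974152 248.84831602]]
0.6 -0.018 -0.001 0.006 0.0 3.7 0.1; 0.6 -0.018 -0.001 0.004 0.0 3.7 0.1; 0.6 -0.019 -0.001 0.003 0.0 3.7 0.1; 0.6 -0.019 -0.001 0.002 0.0 3.7 0.1; 0.6 -0.019 -0.001 0.001 0.0 3.7 0.1; 0.6 -0.019 -0.001 -0 0.0 3.7 0.1
n 6 step 18.800099969333804 ang 3.7108358338293668
```

{"op": "carry_out", "data": {"increments": "0.6 -0.018 -0.001 0.006 0 3.7 0; 0.6 -0.018 -0.001 0.004 0 3.7 0; 0.6 -0.019 -0.001 0.003 0 3.7 0; 0.6 -0.019 -0.001 0.002 0 3.7 0; 0.6 -0.019 -0.001 0.001 0 3.7 0; 0.6 -0.019 -0.001 0 0 3.7 0; 0.6 0 0 0 0 0 0"}}

```text
time_s: 26.65
tool_pos: [0.4523, -0.3718, 0.1534]
tool_rot: [173.7, -79.6, 78.2]
force: [0.1, 0.1, 0.0]
grip_width: 0.0522
```

Run:
```python
from g import *
log()
G=np.array([.4965,-.2272,.1285]); p,R,o=cur(); print("R err",(R.inv()*R3).as_rotvec(degrees=True))
v=R.inv().apply(G-p); print("G in tool",v)
rows(G-.085*zt,R3,4,g=.6,dec=3)
```

```text
q [ 94.6962  68.4466 -59.2869  79.5704 -16.0623  94.123   26.0747] p [ 0.4523 -0.3718  0.1534] [173.7252 -79.6116  78.2025] t 26.65 washer [-622.4052 -132.1409  153.3833] F [0.1421 0.1171 0.0007]
R err [0.17   0.3273 1.1168]
G in tool [ 0.0027 -0.0031  0.1531]
0.6 0.001 -0.001 0.017 0.0 0.1 0.3; 0.6 0.001 -0.001 0.017 0.0 0.1 0.3; 0.6 0 -0.001 0.017 0.0 0.1 0.3; 0.6 0 -0.001 0.017 0.0 0.1 0.3
n 4 step 17.06080556754727 ang 0.2940336829392306
```

{"op": "carry_out", "data": {"increments": "0.6 0.001 -0.001 0.017 0 0 0.3; 0.6 0.001 -0.001 0.017 0 0.1 0.3; 0.6 0 -0.001 0.017 0 0 0.3; 0.6 0 -0.001 0.015 0 0 0.3; 0.6 0 0 0 0 0 0"}}

```text
time_s: 27.28
tool_pos: [0.4714, -0.3014, 0.1483]
tool_rot: [178.9, -79.4, 73.2]
force: [-0.8, -0.5, 0.8]
grip_width: 0.0519
```

Run:
```python
from g import *
log()
G=np.array([.4965,-.2272,.1285]); p,R,o=cur(); print("R err",(R.inv()*R3).as_rotvec(degrees=True))
v=R.inv().apply(G-p); print("G in tool",v)
s=read_camera("scene"); 
cv2.imwrite("pics/s19.png",cv2.resize(s["img"][190:320,270:400],None,fx=6,fy=4.6,interpolation=cv2.INTER_CUBIC))
```

```text
q [ 94.5195  66.4389 -60.5362  88.0724 -17.3617  86.4653  25.9393] p [ 0.4714 -0.3014  0.1483] [178.8566 -79.3789  73.2279] t 27.275 washer [-549.8386 -124.998   148.3082] F [-0.7892 -0.5019  0.8034]
R err [-0.0647  0.6188  0.226 ]
G in tool [-0.005   0.001   0.0806]
```

View pics/s19.png

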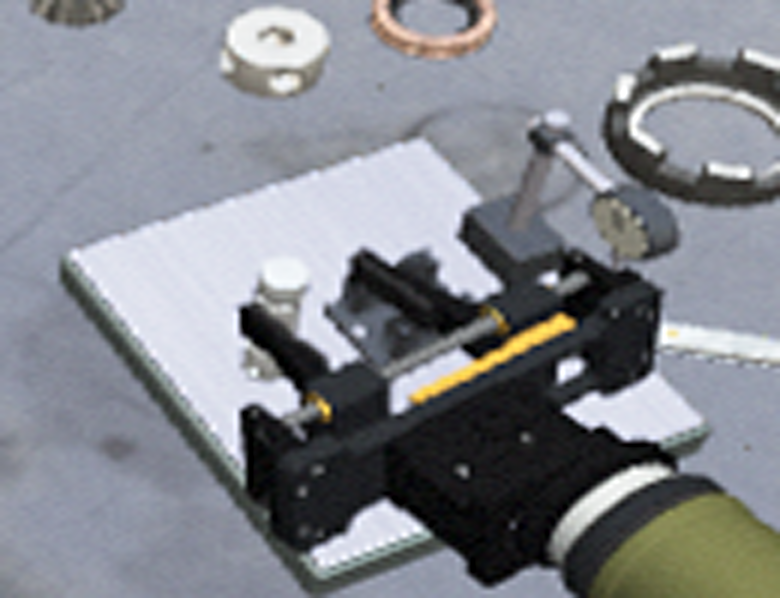

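{"op": "carry_out", "data": {"increments": "0.6 -0.002 0 0.01 0 0.3 0.1; 0.6 -0.002 0 0.01 0 0.3 0.1; 0.6 -0.001 0 0.008 0 0 0; 0.6 0 0 0 0 0 0"}}

```text
time_s: 27.82
tool_pos: [0.4803, -0.2766, 0.1371]
tool_rot: [180.0, -80.0, 71.9]
force: [0.2, -0.4, -0.6]
grip_width: 0.0518
```

Run:
```python
from g import *
log()
G=np.array([.4965,-.2272,.1285]); p,R,o=cur(); print("R err",(R.inv()*R3).as_rotvec(degrees=True))
v=R.inv().apply(G-p); print("G in tool",v)
s=read_camera("scene"); 
cv2.imwrite("pics/s20.png",cv2.resize(s["img"][190:320,270:400],None,fx=6,fy=4.6,interpolation=cv2.INTER_CUBIC))
```

```text
q [ 93.9429  67.0628 -60.5734  90.5168 -17.7828  83.4082  26.4688] p [ 0.4803 -0.2766  0.1371] [179.9938 -79.9935  71.8615] t 27.825 washer [-523.5562 -124.4848  137.0892] F [ 0.1656 -0.418  -0.5631]
R err [ 0.1426  0.0065 -0.0241]
G in tool [0.0006 0.     0.0527]
```

View pics/s20.png

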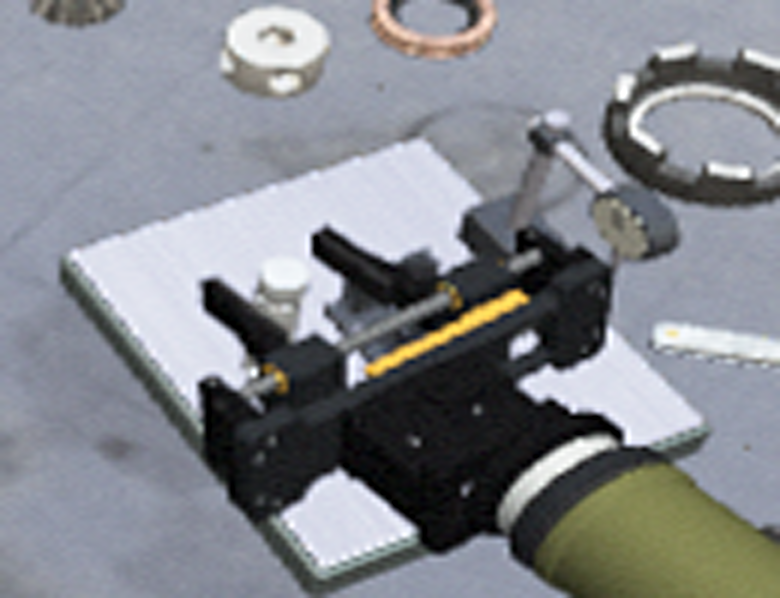

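{"op": "carry_out", "data": {"increments": "0 0 0 0 0 0 0; 0 0 0 0 0 0 0; 0 0 0 0 0 0 0; 0 0 0 0 0 0 0", "force": 60}}

```text
time_s: 28.38
tool_pos: [0.4802, -0.2783, 0.1373]
tool_rot: [179.8, -79.9, 71.9]
force: [-2.0, 0.9, 0.4]
grip_width: 0.0202
```

Run:
```python
from g import *
log(); p,R,o=cur(); print(o["grip_width"],p+R.apply([0,0,.051]))
s=read_camera("scene"); 
cv2.imwrite("pics/s21.png",cv2.resize(s["img"][190:320,270:400],None,fx=6,fy=4.6,interpolation=cv2.INTER_CUBIC))
```

```text
q [ 93.9926  67.0399 -60.556   90.3969 -17.7774  83.444   26.4634] p [ 0.4802 -0.2783  0.1373] [179.803  -79.9314  71.9298] t 28.375 washer [-525.1118 -125.0395  137.2733] F [-2.0399  0.8826  0.3705]
0.020198812855645266 [ 0.496  -0.2306  0.1284]
```

View pics/s21.png

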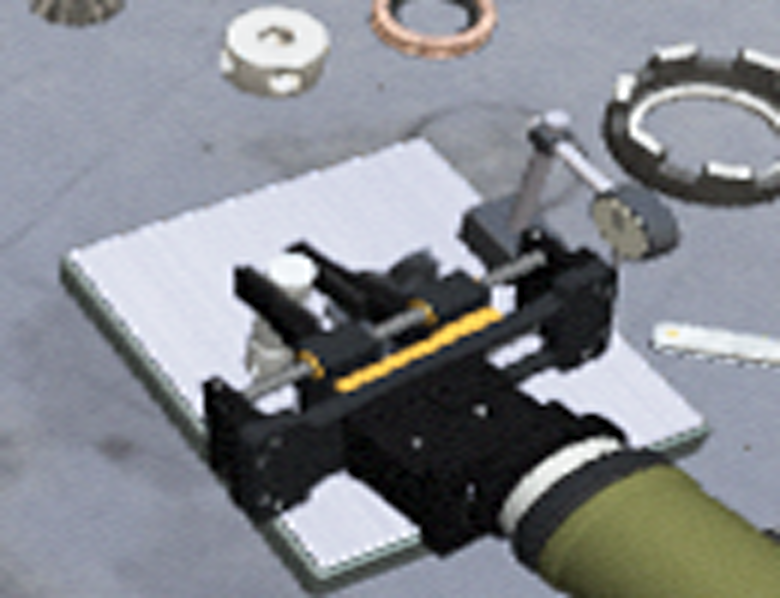

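```bash
cat > fin.py <<'E'
from g import *
PS=[.5432,-.2547,-25.0]
def ps(x,y,z): return w(PS,np.array([x,y,z])/1000.)[0]
A_T=np.array([np.cos(ph),0,-np.sin(ph)]); B_T=np.array([np.sin(ph),0,np.cos(ph)])
def Rfin(psi):
    q=np.radians(psi); zp=-Z*np.cos(q)+XP*np.sin(q); yf=np.cos(q)*XP+np.sin(q)*Z
    M=np.c_[YP,yf,zp]; N=np.c_[A_T,[0,1,0],B_T]; return Ro.from_matrix(M@N.T)
E
python3 - <<'E'
from fin import *
X,e=fitfk(); p,R,o=cur(); q=o["qpos"]
C=np.array([.4965,-.2272,.0885]); Ct=R.inv().apply(C-p); print("C_t",Ct, "axis_t",R.inv().apply(Z),A_T)
CT=np.array([Ct[0],0,Ct[2]]); np.save("CT.npy",CT)
for psi in(20,25,30,35):
    Rf=Rfin(psi)
    for zz in (78,130):
        pf=ps(15,0,zz)-Rf.apply(CT); r=ik(pf,Rf,q,X,.005); 
        yb=Rf.apply([0,.095,0]); 
        corners=[pf+Rf.apply([sx*.0375,sy*.095,0]) for sx in(1,-1) for sy in(1,-1)]
        loc=[[(c-np.r_[PS[:2],0])@XP*1e3,(c-np.r_[PS[:2],0])@YP*1e3,c[2]*1e3] for c in corners]
        print(psi,zz,"tcp",pf,"q",r[0].round(0),r[1:],"\n",np.array(loc).round(0).tolist())
    print("rot",(R.inv()*Rf).as_rotvec(degrees=True))
E
```

```text
C_t [-0.03857973 -0.00061985  0.06129079] axis_t [ 9.84579415e-01  6.35754305e-04 -1.74937051e-01] [ 0.98480775  0.         -0.17364818]
20 78 tcp [ 0.56071596 -0.20920322  0.12842423] q [ 57.  19. -52. 113.  43.  46. -46.] (np.float64(0.06056187824059866), np.float64(0.023046848661117055)) 
 [[88.0, 86.0, 155.0], [-90.0, 86.0, 90.0], [84.0, 12.0, 167.0], [-95.0, 12.0, 102.0]]
20 130 tcp [ 0.56071596 -0.20920322  0.18042423] q [ 62.  15. -56. 110.  37.  50. -40.] (np.float64(0.05187383998639497), np.float64(0.01911524834071233)) 
 [[88.0, 86.0, 207.0], [-90.0, 86.0, 142.0], [84.0, 12.0, 219.0], [-95.0, 12.0, 154.0]]
rot [-22.42689153 -89.9965364   -6.63952608]
25 78 tcp [ 0.55679625 -0.20737542  0.12663279] q [ 58.  16. -52. 117.  48.  40. -52.] (np.float64(0.0784558655915702), np.float64(0.028678146822472557)) 
 [[81.0, 86.0, 161.0], [-91.0, 86.0, 81.0], [76.0, 12.0, 173.0], [-97.0, 12.0, 92.0]]
25 130 tcp [ 0.55679625 -0.20737542  0.17863279] q [ 64.  12. -57. 115.  39.  44. -44.] (np.float64(0.0666412570141622), np.float64(0.023153246291945876)) 
 [[81.0, 86.0, 213.0], [-91.0, 86.
[... 460 characters left out ...]
, np.float64(0.029049722394650205)) 
 [[74.0, 86.0, 218.0], [-91.0, 86.0, 123.0], [67.0, 12.0, 230.0], [-97.0, 12.0, 135.0]]
rot [-31.48668257 -89.33325686 -13.08924324]
35 78 tcp [ 0.54945473 -0.20395202  0.12195598] q [ 63.  14. -58. 125.  68.  33. -73.] (np.float64(0.13073108904768208), np.float64(0.04617442040282715)) 
 [[66.0, 86.0, 171.0], [-90.0, 86.0, 62.0], [58.0, 12.0, 182.0], [-97.0, 12.0, 73.0]]
35 130 tcp [ 0.54945473 -0.20395202  0.17395598] q [ 67.   6. -60. 122.  50.  32. -57.] (np.float64(0.12311132322940743), np.float64(0.037953027211349744)) 
 [[66.0, 86.0, 223.0], [-90.0, 86.0, 114.0], [58.0, 12.0, 234.0], [-97.0, 12.0, 125.0]]
rot [-36.00352359 -88.81005517 -16.32440132]
```

{"op": "carry_out", "data": {"increments": "0 0.01 0 -0.0018 0 0 0; 0 0.0246 0 -0.0044 0 0 0; 0 0.0246 0 -0.0044 0 0 0; 0 0.0246 0 -0.0044 0 0 0; 0 0.0246 0 -0.0044 0 0 0; 0 0 0 0 0 0 0"}}

```text
time_s: 29.18
tool_pos: [0.4804, -0.2781, 0.2564]
tool_rot: [179.0, -79.7, 72.7]
force: [-0.3, 0.9, -2.8]
grip_width: 0.0196
```

Run:
```python
from fin import *
log(); print(get_obs()["grip_width"]); CT=np.load("CT.npy")
s=read_camera("scene"); p,R,o=cur()
im=cv2.resize(s["img"][160:320,270:400],None,fx=6,fy=3.7,interpolation=cv2.INTER_CUBIC)
for k in(-.0525,0,.0525):
    x=(proj(s,p+R.apply(CT+k*A_T))[0]-[270,160]+.5)*[6,3.7]; cv2.circle(im,tuple(np.int32(x)),4,(0,0,255),1)
cv2.imwrite("pics/s22.png",im)
Rf=Rfin(35); pf=ps(15,0,165)-Rf.apply(CT); print(pf)
rows(pf,Rf,12,g=0,dec=3)
```

```text
q [ 96.8589  58.7202 -66.8671  90.3298 -23.3746  87.2589  19.8099] p [ 0.4804 -0.2781  0.2564] [179.0261 -79.6853  72.7104] t 29.175 washer [-524.8332 -125.14    256.3861] F [-0.3245  0.8915 -2.8221]
0.019610039725443267
[ 0.5495 -0.204   0.209 ]
0 -0.002 0.004 0.008 -3.0 -7.4 -1.3; 0 -0.001 0.003 0.009 -3.0 -7.4 -1.3; 0 -0 0.003 0.009 -3.0 -7.4 -1.3; 0 0.001 0.002 0.009 -3.0 -7.4 -1.3; 0 0.002 0.002 0.009 -3.0 -7.4 -1.3; 0 0.003 0.001 0.009 -3.0 -7.4 -1.3; 0 0.004 0.001 0.008 -3.0 -7.4 -1.3; 0 0.005 0.001 0.008 -3.0 -7.4 -1.3; 0 0.006 0 0.007 -3.0 -7.4 -1.3; 0 0.007 0 0.006 -3.0 -7.4 -1.3; 0 0.008 0 0.005 -3.0 -7.4 -1.3; 0 0.008 -0 0.004 -3.0 -7.4 -1.3
n 12 step 9.28479798682287 ang 8.082545774738099
```

View pics/s22.png

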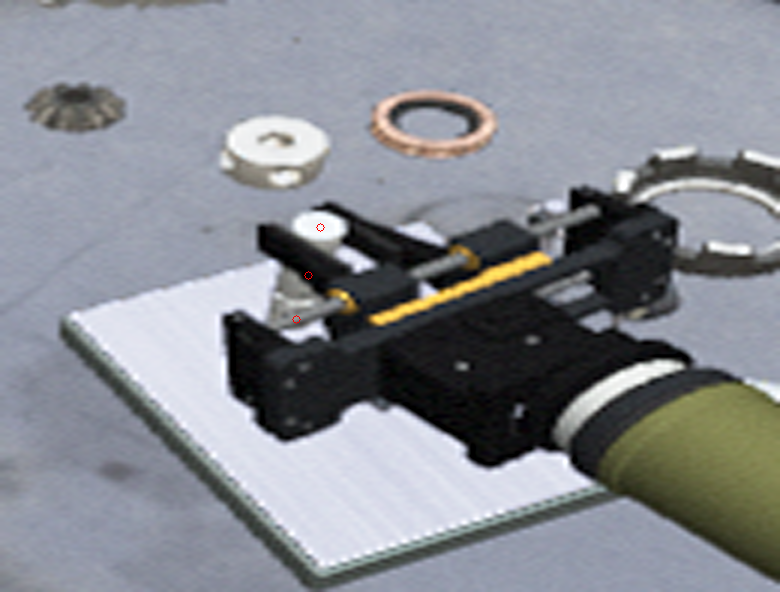

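{"op": "carry_out", "data": {"increments": "0 -0.002 0.004 0.008 -3 -7.4 -1.3; 0 -0.001 0.003 0.009 -3 -7.4 -1.3; 0 0 0.003 0.009 -3 -7.4 -1.3; 0 0.001 0.002 0.009 -3 -7.4 -1.3; 0 0.002 0.002 0.009 -3 -7.4 -1.3; 0 0.003 0.001 0.009 -3 -7.4 -1.3; 0 0.004 0.001 0.008 -3 -7.4 -1.3"}}

```text
time_s: 30.1
tool_pos: [0.5189, -0.236, 0.2187]
tool_rot: [158.7, -26.4, 69.6]
force: [0.8, 0.2, -1.5]
grip_width: 0.0201
```

Run:
```python
from fin import *
log(); CT=np.load("CT.npy")
Rf=Rfin(35); pf=ps(15,0,150)-Rf.apply(CT); rows(pf,Rf,7,g=0,dec=3)
```

```text
q [104.2502  17.9501 -74.8049 112.2295 -15.9604  47.0007  16.6655] p [ 0.5189 -0.236   0.2187] [158.7167 -26.4348  69.6167] t 30.1 washer [-471.9    -146.1583  218.6913] F [ 0.7724  0.2076 -1.5207]
0 0.004 0 0.006 -2.2 -5.1 -1.0; 0 0.004 0 0.006 -2.2 -5.1 -1.0; 0 0.005 -0 0.006 -2.2 -5.1 -1.0; 0 0.005 -0 0.005 -2.2 -5.1 -1.0; 0 0.006 -0 0.005 -2.2 -5.1 -1.0; 0 0.006 -0 0.004 -2.2 -5.1 -1.0; 0 0.006 -0 0.004 -2.2 -5.1 -1.0
n 7 step 7.253505973460445 ang 5.6116282702308595
```

Run:
```python
from fin import *
X,e=fitfk(); CT=np.load("CT.npy"); p0,R0,o=cur(); q00=o["qpos"]
A0,Rq=cols(q00); off=p0-A0@X; print("off",off)
for psi in (35,25,15,0):
    q=q00.copy()
    Rf=Rfin(psi); pf=ps(15,0,150)-Rf.apply(CT); n=8; rv=(R0.inv()*Rf).as_rotvec()
    tr=[]
    for i in range(1,n+1):
        R=R0*Ro.from_rotvec(rv*i/n); p=p0+(pf-p0)*i/n
        q,a,b=ik(p-off,R,q,X,.0005); tr.append(q.round(0)[[0,1,2,3,4,5,6]])
    pf2=ps(15,0,78)-Rf.apply(CT); q,a,b=ik(pf2-off,Rf,q,X,.0005); tr.append(q.round(0))
    print(psi,np.array(tr[::2]+[tr[-1]]).tolist(),a,b)
```

```text
off [ 0.00425168  0.00682891 -0.00014908]
35 [[104.0, 14.0, -76.0, 114.0, -16.0, 44.0, 15.0], [102.0, 5.0, -76.0, 117.0, -14.0, 37.0, 10.0], [97.0, 0.0, -75.0, 119.0, -3.0, 31.0, -3.0], [85.0, 1.0, -72.0, 121.0, 27.0, 29.0, -34.0], [65.0, 14.0, -58.0, 125.0, 68.0, 32.0, -72.0], [65.0, 14.0, -58.0, 125.0, 68.0, 32.0, -72.0]] 0.0004988453321245249 0.00011694998606121568
25 [[102.0, 14.0, -74.0, 113.0, -14.0, 45.0, 14.0], [95.0, 9.0, -71.0, 114.0, -8.0, 42.0, 5.0], [85.0, 6.0, -66.0, 114.0, 7.0, 40.0, -10.0], [73.0, 8.0, -61.0, 114.0, 26.0, 42.0, -30.0], [59.0, 16.0, -52.0, 117.0, 48.0, 40.0, -51.0], [59.0, 16.0, -52.0, 117.0, 48.0, 40.0, -51.0]] 0.00020048422761139166 4.801924442891463e-05
15 [[100.0, 15.0, -73.0, 112.0, -13.0, 46.0, 12.0], [90.0, 12.0, -67.0, 111.0, -3.0, 46.0, 1.0], [78.0, 12.0, -61.0, 109.0, 11.0, 48.0, -13.0], [66.0, 14.0, -56.0, 107.0, 26.0, 54.0, -27.0], [56.0, 21.0, -50.0, 109.0, 39.0, 51.0, -40.0], [56.0, 21.0, -50.0, 109.0, 39.0, 51.0, -40.0]] 8.732332739949493e-05 2.0717399052757244e-05
0 [[98.0, 16.0, -71.0, 110.0, -11.0, 49.0, 10.0], [84.0, 16.0, -63.0, 106.0, 3.0, 53.0, -3.0], [70.0, 19.0, -57.0, 101.0, 15.0, 61.0, -15.0], [59.0, 24.0, -52.0, 95.0, 26.0, 70.0, -24.0], [51.0, 31.0, -47.0, 96.0, 34.0, 69.0, -31.0], [51.0, 31.0, -47.0, 96.0, 34.0, 69.0, -31.0]] 3.9136110972827843e-05 9.467005848455332e-06
```

Run:
```python
from fin import *
CT=np.load("CT.npy")
Rf=Rfin(12); pf=ps(15,0,160)-Rf.apply(CT); p1,R1=rows(pf,Rf,8,g=0,dec=3)
Rf=Rfin(33); pf=ps(15,0,150)-Rf.apply(CT); rows(pf,Rf,4,p1,R1,g=0,dec=3)
```

```text
0 0.004 0.003 0.004 1.0 -4.6 -0.5; 0 0.004 0.003 0.004 1.0 -4.6 -0.5; 0 0.005 0.003 0.004 1.0 -4.6 -0.5; 0 0.005 0.004 0.003 1.0 -4.6 -0.5; 0 0.005 0.004 0.003 1.0 -4.6 -0.5; 0 0.005 0.004 0.002 1.0 -4.6 -0.5; 0 0.005 0.004 0.002 1.0 -4.6 -0.5; 0 0.005 0.004 0.001 1.0 -4.6 -0.5
n 8 step 6.784257699912526 ang 4.70547853075978
0 0.001 -0.005 0.003 -5.2 0.0 0.9; 0 0 -0.006 0.003 -5.2 0.0 0.9; 0 0 -0.006 0.002 -5.2 0.0 0.9; 0 0 -0.006 0.002 -5.2 0.0 0.9
n 4 step 6.285842936728901 ang 5.249999999999999
```

{"op": "carry_out", "data": {"increments": "0 0.004 0.003 0.004 1 -4.6 -0.5; 0 0.004 0.003 0.004 1 -4.6 -0.5; 0 0.005 0.003 0.004 1 -4.6 -0.5; 0 0.005 0.004 0.003 1 -4.6 -0.5; 0 0.005 0.004 0.003 1 -4.6 -0.5; 0 0.005 0.004 0.002 1 -4.6 -0.5; 0 0.005 0.004 0.002 1 -4.6 -0.5; 0 0.005 0.004 0.001 1 -4.6 -0.5; 0 0 0 0 0 0 0"}}

```text
time_s: 31.22
tool_pos: [0.5581, -0.2028, 0.1986]
tool_rot: [170.0, 11.0, 63.2]
force: [0.5, 0.1, -1.7]
grip_width: 0.0197
```

```bash
cat >> fin.py <<'E'
def shaft(p,R,CT):
    c=p+R.apply(CT); a=R.apply(A_T); v=c-np.r_[PS[:2],0]
    print("shaft centre plate mm",(v@XP)*1e3,(v@YP)*1e3,c[2]*1e3,"axis in plate",a@XP,a@YP,a@Z,"psi",np.degrees(np.arctan2(R.apply([0,1,0])@Z,R.apply([0,1,0])@XP)))
E
python3 - <<'E'
from fin import *
log(); CT=np.load("CT.npy"); print(get_obs()["grip_width"])
s=read_camera("scene"); t=read_camera("top"); p,R,o=cur(); shaft(p,R,CT)
im=cv2.resize(s["img"][160:320,270:400],None,fx=6,fy=3.7,interpolation=cv2.INTER_CUBIC)
for k in(-.0525,0,.0525):
    x=(proj(s,p+R.apply(CT+k*A_T))[0]-[270,160]+.5)*[6,3.7]; cv2.circle(im,tuple(np.int32(x)),4,(0,0,255),1)
cv2.imwrite("pics/s23.png",im)
Rf=Rfin(33); pf=ps(15,0,135)-Rf.apply(CT); rows(pf,Rf,4,g=0,dec=3)
E
```

```text
q [ 57.5475  18.5584 -54.2821 103.0557  32.4179  63.9412 -34.4227] p [ 0.5581 -0.2028  0.1986] [169.9748  11.0322  63.2362] t 31.225 washer [-426.8906 -171.0516  198.5887] F [ 0.4564  0.0854 -1.7453]
0.01969548561362061
shaft centre plate mm 0.6174220453029563 0.7724116935239626 147.11066758438756 axis in plate 0.004316499471672993 0.9997556492769247 -0.02167970413051352 psi 9.878538687586259
0 0 -0.002 0.004 -5.7 0.3 1.1; 0 0 -0.003 0.004 -5.7 0.3 1.1; 0 0 -0.003 0.004 -5.7 0.3 1.1; 0 0 -0.003 0.004 -5.7 0.3 1.1
n 4 step 4.971175462464395 ang 5.788998896465916
```

View pics/s23.png

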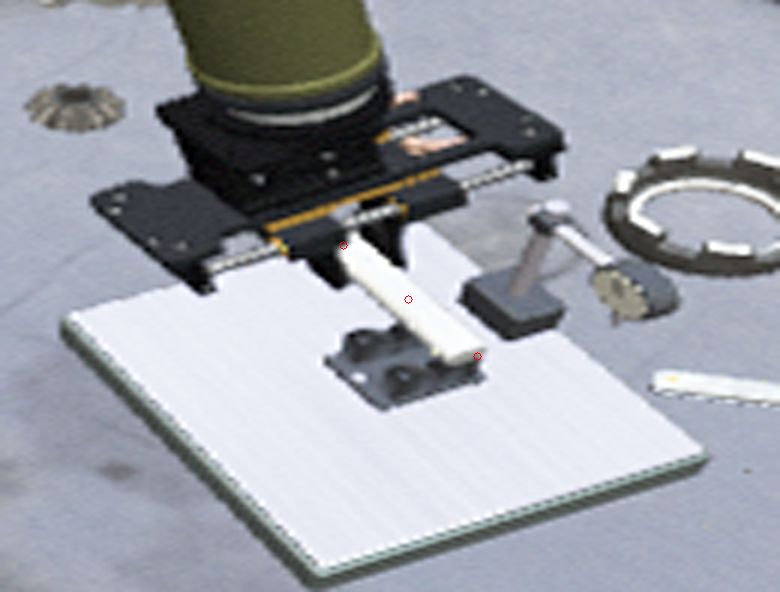

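Run:
```python
from fin import *
CT=np.load("CT.npy"); s=read_camera("scene"); p,R,o=cur()
o0=(315,205); im=cv2.resize(s["img"][205:275,315:365],None,fx=11,fy=8.5,interpolation=cv2.INTER_CUBIC)
for k in(-.0525,0,.0525):
    P_=p+R.apply(CT+k*A_T); 
    for b_,c_ in ((np.zeros(3),(0,0,255)),(np.array([-.0018,.003,0]),(0,255,0))):
        x=(proj(s,P_+b_)[0]-o0+.5)*[11,8.5]; cv2.circle(im,tuple(np.int32(x)),4,c_,1)
for sx in(0,):
    for y0 in (-17,17):
        for yy in (y0-6,y0+6):
            L=np.array([(-22,yy,75),(-11.85,yy,75),(0,yy,63),(11.85,yy,75),(22,yy,75)])+[15,0,0]
            x=(proj(s,w(PS,L/1000.)+[-.0018,.003,0])-o0+.5)*[11,8.5]; cv2.polylines(im,[np.int32(x)],False,(255,0,255),1)
cv2.imwrite("pics/s24.png",im)
```

```text
(no output)
```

View pics/s24.png

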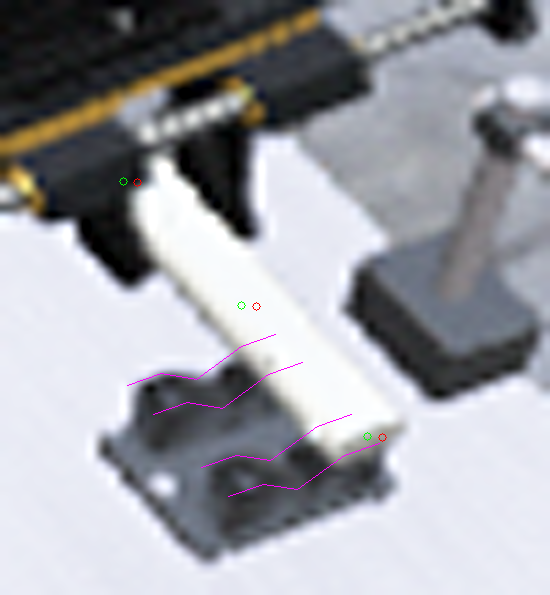

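Run:
```python
from fin import *
S,T=saved()
out=[]
for c,o0,sz,f in ((S,(312,232),(45,40),14),(T,(298,212),(35,32),14)):
    im=cv2.resize(c["img"][o0[1]:o0[1]+sz[1],o0[0]:o0[0]+sz[0]],None,fx=f,fy=f,interpolation=cv2.INTER_CUBIC)
    raw=im.copy()
    for y0 in (-17,17):
        for yy in (y0-6,y0+6):
            L=np.array([(-22,yy,36),(-22,yy,75),(-11.85,yy,75),(0,yy,63),(11.85,yy,75),(22,yy,75),(22,yy,36)])+[15,0,0]
            x=(proj(c,w(P,L/1000.))-o0+.5)*f; cv2.polylines(im,[np.int32(x)],False,(255,0,255),1)
    L=np.array([(-7,-60,36),(-7,60,36)]); 
    out.append(cv2.resize(np.hstack([raw,im]),(790,int(790*sz[1]/sz[0]/2))))
cv2.imwrite("pics/v25.png",out[0]);cv2.imwrite("pics/v26.png",out[1])
```

```text
(no output)
```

View pics/v25.png

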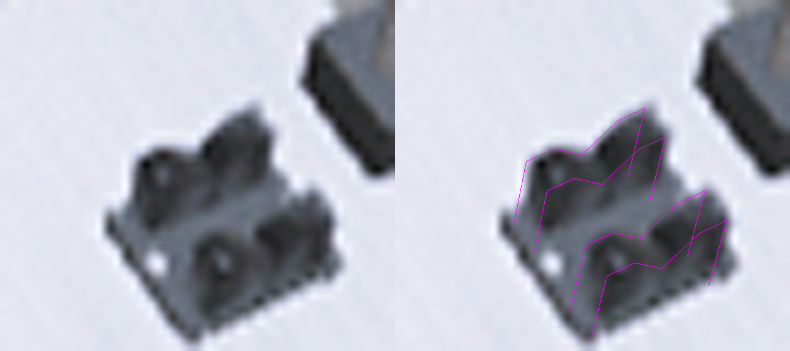

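View pics/v26.png

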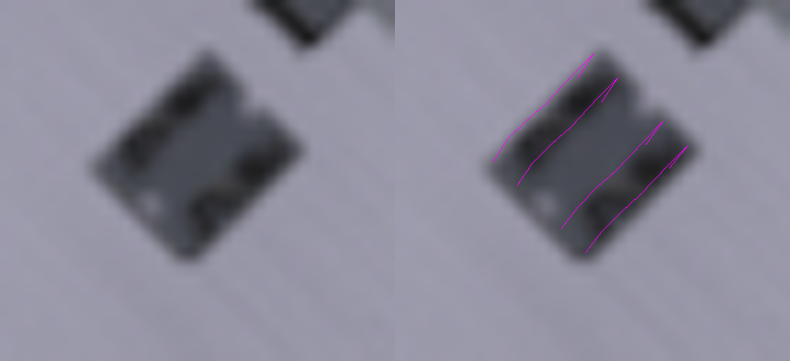

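```bash
sed -i 's/^PS=.*/PS=[.5445,-.2562,-25.0]/' fin.py
python3 - <<'E'
from fin import *
CT=np.load("CT.npy")
Rf=Rfin(33); pf=ps(15,0,125)-Rf.apply(CT); rows(pf,Rf,5,g=0,dec=3)
E
```

```text
0 0.001 -0.002 0.006 -4.5 0.3 0.8; 0 0.001 -0.002 0.005 -4.5 0.3 0.8; 0 0.001 -0.003 0.005 -4.5 0.3 0.8; 0 0.001 -0.003 0.005 -4.5 0.3 0.8; 0 0 -0.004 0.005 -4.5 0.3 0.8
n 5 step 5.934789383525071 ang 4.621495027534665
```

{"op": "carry_out", "data": {"increments": "0 0.001 -0.002 0.006 -4.5 0.3 0.8; 0 0.001 -0.002 0.005 -4.5 0.3 0.8; 0 0.001 -0.003 0.005 -4.5 0.3 0.8; 0 0.001 -0.003 0.005 -4.5 0.3 0.8; 0 0 -0.004 0.005 -4.5 0.3 0.8; 0 0 0 0 0 0 0"}}

```text
time_s: 32.12
tool_pos: [0.5454, -0.2142, 0.1679]
tool_rot: [146.3, 8.1, 58.7]
force: [-0.7, -0.7, -2.0]
grip_width: 0.0196
```

Run:
```python
from fin import *
log(); CT=np.load("CT.npy"); print(get_obs()["grip_width"])
s=read_camera("scene"); t=read_camera("top"); p,R,o=cur(); shaft(p,R,CT)
im=cv2.resize(s["img"][195:285,300:400],None,fx=7.8,fy=6.6,interpolation=cv2.INTER_CUBIC)
for k in(-.0525,0,.0525):
    x=(proj(s,p+R.apply(CT+k*A_T)+[-.0018,.003,0])[0]-[300,195]+.5)*[7.8,6.6]; cv2.circle(im,tuple(np.int32(x)),4,(0,255,0),1)
cv2.imwrite("pics/s27.png",im)
cv2.imwrite("pics/t27.png",cv2.resize(t["img"][185:275,265:365],None,fx=7.8,fy=6.6,interpolation=cv2.INTER_CUBIC))
Rf=Rfin(33); pf=ps(15,0,95)-Rf.apply(CT); rows(pf,Rf,3,g=0,dec=4)
```

```text
q [ 60.3178   5.664  -51.7995 122.4129  46.0294  32.3421 -54.0773] p [ 0.5454 -0.2142  0.1679] [146.3296   8.1063  58.6613] t 32.125 washer [-442.0113 -163.2337  167.9031] F [-0.7009 -0.7482 -2.0308]
0.019626327264676027
shaft centre plate mm 14.061380671610376 -9.383049861708708 124.59862741421784 axis in plate 0.013790367294603957 0.9998877699977105 0.005854329926293375 psi 33.43430942822301
0 0.0044 -0.0053 0.0077 0.1 0.1 -0.3; 0 0.0045 -0.0053 0.0077 0.1 0.1 -0.3; 0 0.0045 -0.0053 0.0077 0.1 0.1 -0.3
n 3 step 10.35807672481111 ang 0.32050313821569915
```

View pics/s27.png

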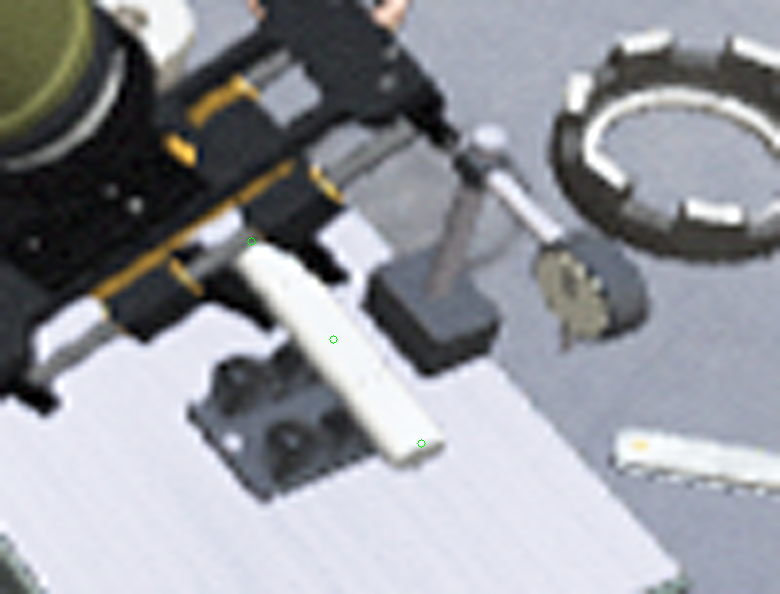

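View pics/t27.png

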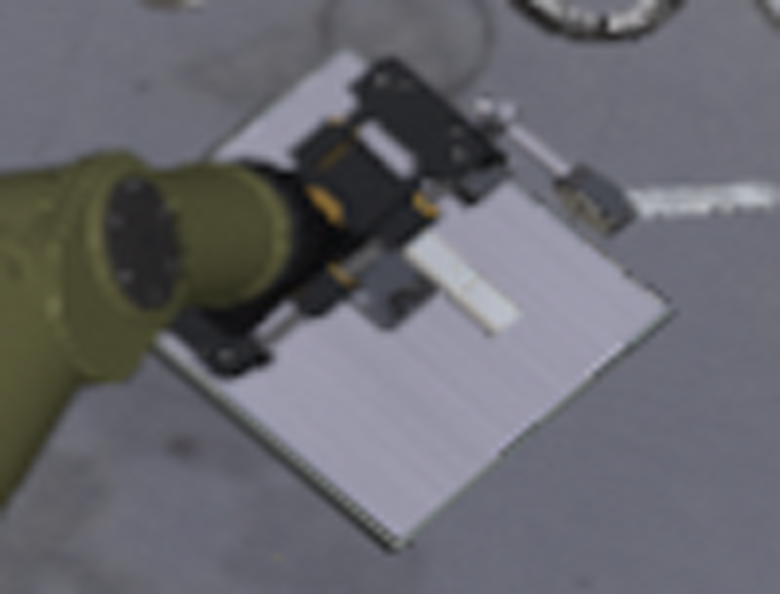

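{"op": "carry_out", "data": {"increments": "0 0.005 -0.004 0.006 0 0.1 -0.3; 0 0.005 -0.005 0.007 0 0.1 -0.3; 0 0.005 -0.005 0.007 0 0 -0.3; 0 0 0 0 0 0 0"}}

```text
time_s: 32.72
tool_pos: [0.5569, -0.2069, 0.1468]
tool_rot: [146.2, 8.1, 59.2]
force: [0.2, 0.6, -3.0]
grip_width: 0.0197
```

Run:
```python
from fin import *
log(); CT=np.load("CT.npy")
s=read_camera("scene"); t=read_camera("top"); p,R,o=cur(); shaft(p,R,CT)
im=cv2.resize(s["img"][195:285,300:400],None,fx=7.8,fy=6.6,interpolation=cv2.INTER_CUBIC)
for k in(-.0525,0,.0525):
    x=(proj(s,p+R.apply(CT+k*A_T)+[-.0018,.003,0])[0]-[300,195]+.5)*[7.8,6.6]; cv2.circle(im,tuple(np.int32(x)),4,(0,255,0),1)
cv2.imwrite("pics/s28.png",im)
cv2.imwrite("pics/t28.png",cv2.resize(t["img"][185:275,265:365],None,fx=7.8,fy=6.6,interpolation=cv2.INTER_CUBIC))
Rf=Rfin(33); pf=ps(15,0,83)-Rf.apply(CT); rows(pf,Rf,2,g=0,dec=4)
```

```text
q [ 56.9809   9.6204 -50.5436 122.3673  53.9704  32.6715 -61.4592] p [ 0.5569 -0.2069  0.1468] [146.1914   8.1474  59.2484] t 32.725 washer [-431.1426 -171.3584  146.7689] F [ 0.199   0.6235 -3.0074]
shaft centre plate mm 20.1869286184603 1.0633187593381006 102.68180572378982 axis in plate 0.003959540815559808 0.9999879442628382 0.002904025742407849 psi 33.517969968891414
0 0.0006 -0.0075 0.0068 0.2 -0.0 -0.2; 0 0.0006 -0.0074 0.0068 0.2 -0.0 -0.2
n 2 step 10.103423901333596 ang 0.29473715810341194
```

View pics/s28.png

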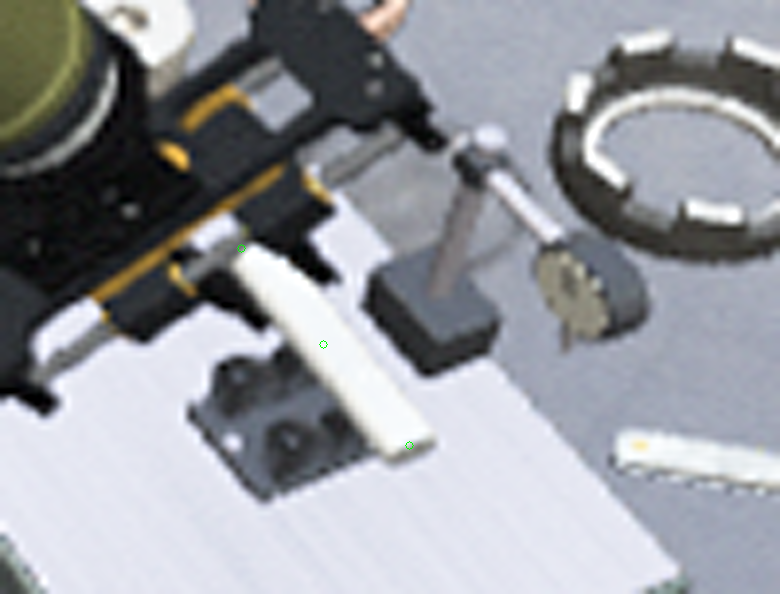

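View pics/t28.png

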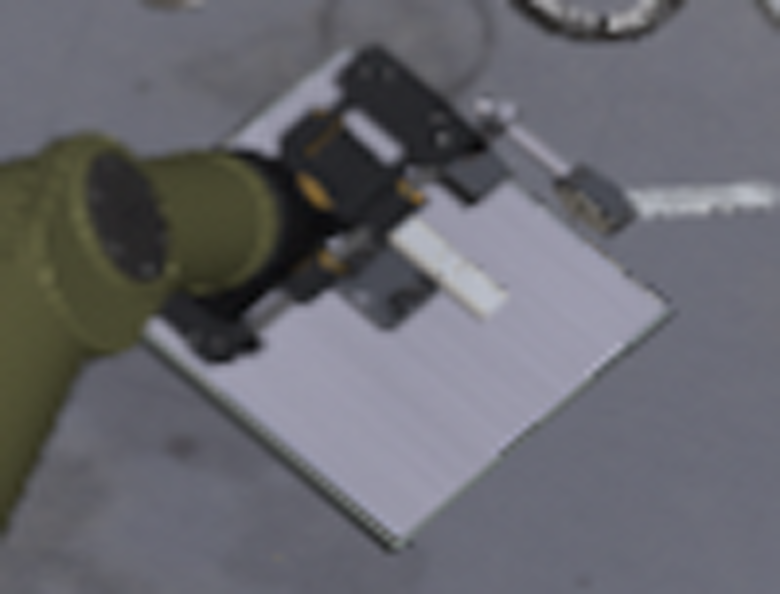

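Run:
```python
from fin import *
CT=np.load("CT.npy"); s=read_camera("scene"); t=read_camera("top"); p,R,o=cur(); shaft(p,R,CT)
C=p+R.apply(CT)
for c,n in((s,"scene"),(t,"top")):
    print(n,"shaft -end,c,+end",[proj(c,C+k*R.apply(A_T))[0].round(1).tolist() for k in(-.0525,0,.0525)],"seat",proj(c,ps(15,0,78))[0],"Vbase mid z50",proj(c,ps(15,0,50))[0])
    for m in masks_of("long_shaft",c)[:2]:
        q=m["pixels"]; print(m["confidence"],m["bbox"],q.sum(), np.argwhere(q).mean(0)[::-1])
        if m["confidence"]>.4 and q.sum()>50:
            pts=np.argwhere(q)[:,::-1].astype(float); mu=pts.mean(0); u,sv,vt=np.linalg.svd(pts-mu,full_matrices=False); k=(pts-mu)@vt[0]; print("ends",mu+vt[0]*k.min(),mu+vt[0]*k.max())
```

```text
shaft centre plate mm 19.865999981882958 0.9185843422717833 102.6566213006601 axis in plate 0.003996414461925249 0.9999892862941073 0.0023358014576933097 psi 33.52734278935901
scene shaft -end,c,+end [[353.3, 262.2], [342.2, 246.9], [331.6, 232.4]] seat [339.60656559 252.75920179] Vbase mid z50 [338.27480846 258.16058749]
0.6 [169.9, 70.3, 170.2, 78.9] 16 [170.6875  72.1875]
top shaft -end,c,+end [[328.0, 230.9], [318.3, 221.4], [308.7, 211.9]] seat [316.67032676 223.70139291] Vbase mid z50 [315.61157413 225.15995456]
```

{"op": "carry_out", "data": {"increments": "0 0 -0.006 0.005 0 0 -0.2; 0 0 -0.006 0.006 0 0 0; 0 0 0 0 0 0 0"}}

```text
time_s: 33.4
tool_pos: [0.5538, -0.2079, 0.1333]
tool_rot: [145.8, 8.3, 59.4]
force: [0.0, 0.2, 0.6]
grip_width: 0.0197
```

Run:
```python
from fin import *
log(); CT=np.load("CT.npy")
p,R,o=cur(); shaft(p,R,CT)
Rf=Rfin(33); pf=ps(15,0,80)-Rf.apply(CT); rows(pf,Rf,2,g=0,dec=4)
```

```text
q [ 55.7849  10.6254 -49.3456 123.5474  58.1782  31.6991 -65.2733] p [ 0.5538 -0.2079  0.1333] [145.7996   8.344   59.435 ] t 33.4 washer [-433.1553 -168.806   133.2579] F [0.0246 0.1929 0.584 ]
shaft centre plate mm 17.865368045104862 -0.9258657020792886 88.70079647172722 axis in plate -0.0006339290456348118 0.9999994699616088 -0.0008113017110270565 psi 33.78918932555269
0 0.0009 -0.0032 0.0027 0.4 0.0 -0.0; 0 0.0009 -0.0032 0.0027 0.4 0.0 -0.0
n 2 step 4.297665885255219 ang 0.3957000098896515
```

{"op": "carry_out", "data": {"increments": "0 0.001 -0.003 0.0025 0 0 0; 0 0 0 0 0 0 0"}}

```text
time_s: 33.65
tool_pos: [0.5539, -0.2065, 0.1298]
tool_rot: [145.7, 8.3, 59.5]
force: [0.3, 0.6, -2.9]
grip_width: 0.0199
```

Run:
```python
from fin import *
log(); CT=np.load("CT.npy")
s=read_camera("scene"); p,R,o=cur(); shaft(p,R,CT); print(o["force"])
cv2.imwrite("pics/s29.png",cv2.resize(s["img"][195:285,300:400],None,fx=7.8,fy=6.6,interpolation=cv2.INTER_CUBIC))
Rf=Rfin(33); pf=ps(15,0,80)-Rf.apply(CT); rows(pf,Rf,2,g=0,dec=4)
```

```text
q [ 55.3344  10.9665 -49.0889 123.7721  59.2792  31.5702 -66.4458] p [ 0.5539 -0.2065  0.1298] [145.7205   8.2984  59.4794] t 33.65 washer [-431.8527 -168.4103  129.8039] F [ 0.331   0.639  -2.9119]
shaft centre plate mm 17.451998585689886 0.4140704130499971 85.23633740889042 axis in plate -0.0016266354162685322 0.9999986657396999 -0.00015025326024149476 psi 33.86433146931427
[ 1.1628  1.8058 -3.0291]
0 0.0001 -0.002 0.0015 0.4 -0.0 -0.0; 0 0.0001 -0.002 0.0015 0.4 -0.0 -0.0
n 2 step 2.5444703424656967 ang 0.4346761545193899
```

View pics/s29.png

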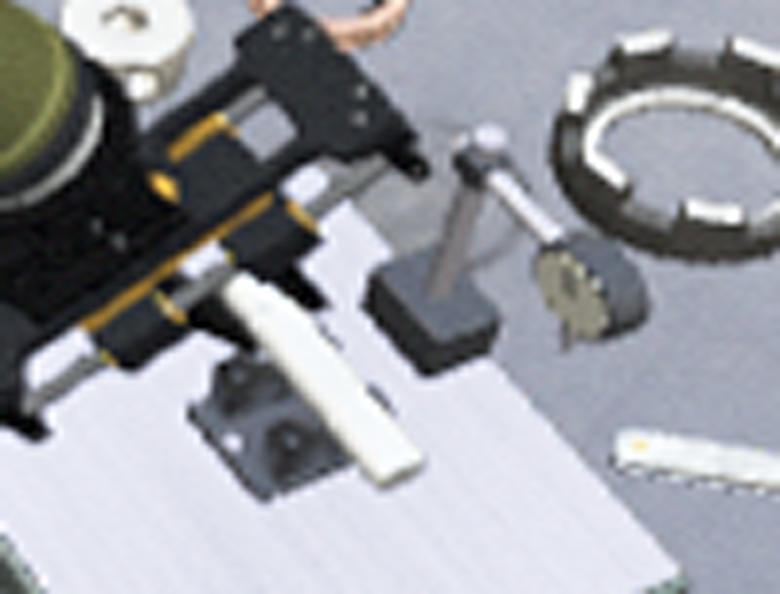

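{"op": "carry_out", "data": {"increments": "0 0 -0.0035 0.002 0.3 0 0; 0 0 -0.0011 0.0016 0 0 0; 0 0 -0.0011 0.0016 0 0 0; 0 0 0 0 0 0 0"}}

```text
time_s: 34.2
tool_pos: [0.5523, -0.2054, 0.1236]
tool_rot: [145.9, 8.5, 59.6]
force: [-4.1, 2.4, 4.5]
grip_width: 0.0199
```

Run:
```python
from fin import *
log(); CT=np.load("CT.npy")
p,R,o=cur(); shaft(p,R,CT)
```

```text
q [ 54.8006  11.5545 -48.7589 124.0943  60.6265  31.6428 -67.7186] p [ 0.5523 -0.2054  0.1236] [145.9172   8.4532  59.5636] t 34.2 washer [-431.4193 -166.5517  123.577 ] F [-4.1456  2.4096  4.5276]
shaft centre plate mm 15.486440762638464 0.6225658132844623 79.03692527430822 axis in plate -0.0025818911860453473 0.9999935159287087 -0.002510366197047429 psi 33.66289102983906
```

{"op": "carry_out", "data": {"increments": "0 0 -0.002 -0.001 0 0 0; 0 0 -0.0012 0.001 0 0 0; 0 0 0 0 0 0 0"}}

```text
time_s: 34.58
tool_pos: [0.5515, -0.2051, 0.1236]
tool_rot: [145.7, 8.5, 59.6]
force: [2.0, 1.2, 1.5]
grip_width: 0.0195
```

Run:
```python
from fin import *
log(); CT=np.load("CT.npy")
p,R,o=cur(); shaft(p,R,CT); print("F plate",o["force"]@XP,o["force"]@YP,o["force"][2],o["wrist_torque"])
```

```text
q [ 54.7082  11.3392 -48.6658 124.3648  61.057   31.3914 -68.1922] p [ 0.5515 -0.2051  0.1236] [145.6704   8.484   59.6088] t 34.575 washer [-431.3526 -165.688   123.6229] F [1.9979 1.1772 1.5208]
shaft centre plate mm 14.875855648415804 0.6269263157814369 79.25413893238664 axis in plate -0.003993333344704003 0.9999860377190246 -0.0034608750054071036 psi 33.903053843798354
F plate 1.3132280827326714 1.9112287285288878 1.520756357472113 [0.3607 0.161  0.2027]
```

{"op": "carry_out", "data": {"increments": "0 0.0003 -0.0011 0.0016 0 0 0; 0 0.0003 -0.0011 0.0016 0 0 0"}}

```text
time_s: 34.83
tool_pos: [0.5524, -0.2049, 0.1221]
tool_rot: [145.5, 8.7, 59.6]
force: [-14.2, 9.5, 22.3]
grip_width: 0.0197
```

Run:
```python
from fin import *
log(); CT=np.load("CT.npy")
p,R,o=cur(); shaft(p,R,CT); print("F plate",o["force"]@XP,o["force"]@YP,o["force"][2],o["wrist_torque"])
s=read_camera("scene"); t=read_camera("top")
cv2.imwrite("pics/s30.png",cv2.resize(s["img"][195:285,300:400],None,fx=7.8,fy=6.6,interpolation=cv2.INTER_CUBIC))
cv2.imwrite("pics/t30.png",cv2.resize(t["img"][185:275,265:365],None,fx=7.8,fy=6.6,interpolation=cv2.INTER_CUBIC))
```

```text
q [ 54.2425  11.6394 -48.4366 124.4156  62.2266  31.5871 -69.3342] p [ 0.5524 -0.2049  0.1221] [145.4618   8.6748  59.5571] t 34.825 washer [-430.8723 -166.4117  122.1096] F [-14.1993   9.4892  22.2853]
shaft centre plate mm 15.689442541761297 0.9863651861115876 78.01787340585251 axis in plate -0.0036158424141257274 0.9999680497229144 -0.007129180667351727 psi 34.089284579387844
F plate -16.879296420879392 2.599282134774572 22.285281321088497 [-0.1445  0.7873 -0.5311]
```

View pics/s30.png

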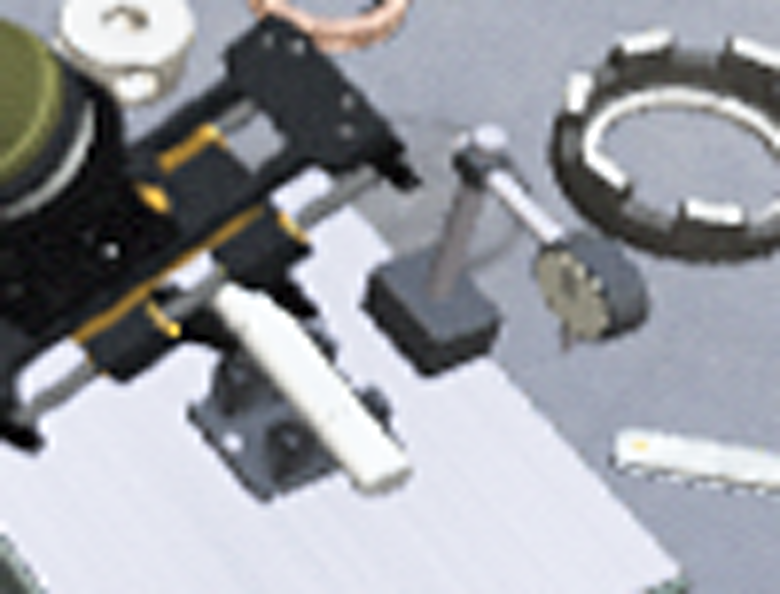

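View pics/t30.png

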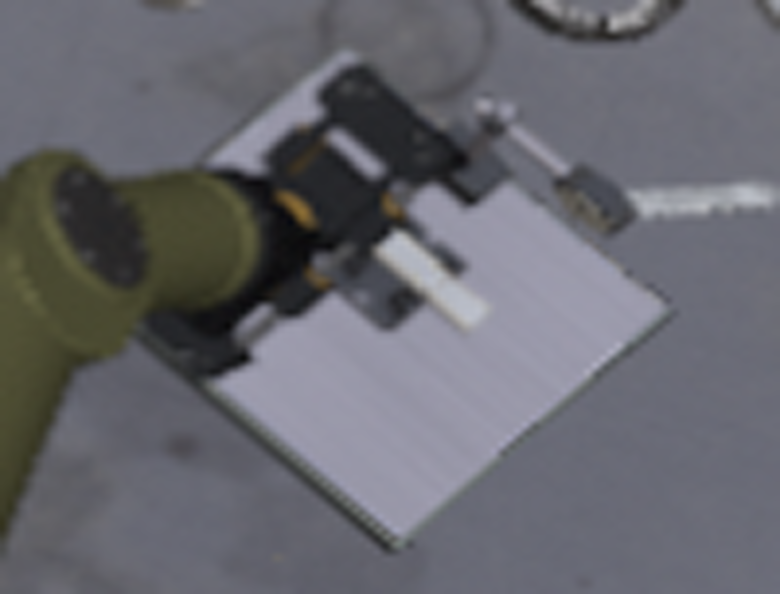

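{"op": "carry_out", "data": {"increments": "0 0 -0.0015 -0.001 0 0 0; 0 0 0 0 0 0 0"}}

```text
time_s: 35.17
tool_pos: [0.5512, -0.2044, 0.1231]
tool_rot: [145.3, 8.7, 59.5]
force: [2.2, 0.4, 0.6]
grip_width: 0.0197
```

Run:
```python
from fin import *
log(); CT=np.load("CT.npy")
p,R,o=cur(); shaft(p,R,CT); print("F plate",o["force"]@XP,o["force"]@YP,o["force"][2],o["wrist_torque"])
```

```text
q [ 54.242   11.3181 -48.4601 124.5924  62.1277  31.5341 -69.3674] p [ 0.5512 -0.2044  0.1231] [145.3448   8.7489  59.5272] t 35.175 washer [-430.8637 -165.1728  123.1485] F [2.2486 0.4464 0.5928]
shaft centre plate mm 14.5259509271797 0.8327296975592829 79.18617379886896 axis in plate -0.0033894487585965213 0.9999571457876886 -0.008615000014662191 psi 34.19678218357576
F plate 1.8492714005744821 1.3548951529675861 0.5928352330749765 [0.3639 0.1378 0.2585]
```

{"op": "carry_out", "data": {"increments": "0 0.0002 -0.0003 0.0013 0 0 0; 0.27 0 0 0 0 0 0; 0.32 0 0 0 0 0 0; 0.36 0 0 0 0 0 0; 0.36 0 0 0 0 0 0"}}

```text
time_s: 35.8
tool_pos: [0.55, -0.2041, 0.1197]
tool_rot: [145.6, 8.7, 59.4]
force: [0.4, 1.0, 0.6]
grip_width: 0.0311
```

Run:
```python
from fin import *
log(); CT=np.load("CT.npy")
p,R,o=cur(); shaft(p,R,CT); print(o["grip_width"],"F plate",o["force"]@XP,o["force"]@YP,o["force"][2])
s=read_camera("scene"); t=read_camera("top")
cv2.imwrite("pics/s31.png",cv2.resize(s["img"][195:285,300:400],None,fx=7.8,fy=6.6,interpolation=cv2.INTER_CUBIC))
cv2.imwrite("pics/t31.png",cv2.resize(t["img"][185:275,265:365],None,fx=7.8,fy=6.6,interpolation=cv2.INTER_CUBIC))
```

```text
q [ 54.0783  11.6576 -48.3296 124.699   62.4744  31.6092 -69.8026] p [ 0.55   -0.2041  0.1197] [145.5941   8.7106  59.4499] t 35.8 washer [-430.9907 -163.9735  119.6741] F [0.3632 1.033  0.6128]
shaft centre plate mm 13.055144910074459 0.6050719807517618 75.53182260798054 axis in plate -0.0014144201648936376 0.9999706718530734 -0.007526941564127369 psi 33.95511679013932
0.03106039240083003 F plate -0.10743382565605378 1.0897248329339875 0.6128174775037794
```

View pics/s31.png

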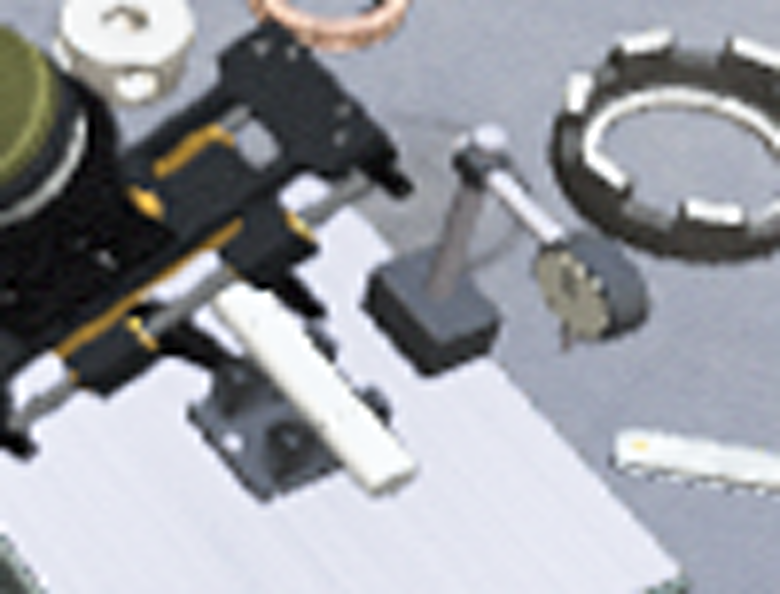

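View pics/t31.png

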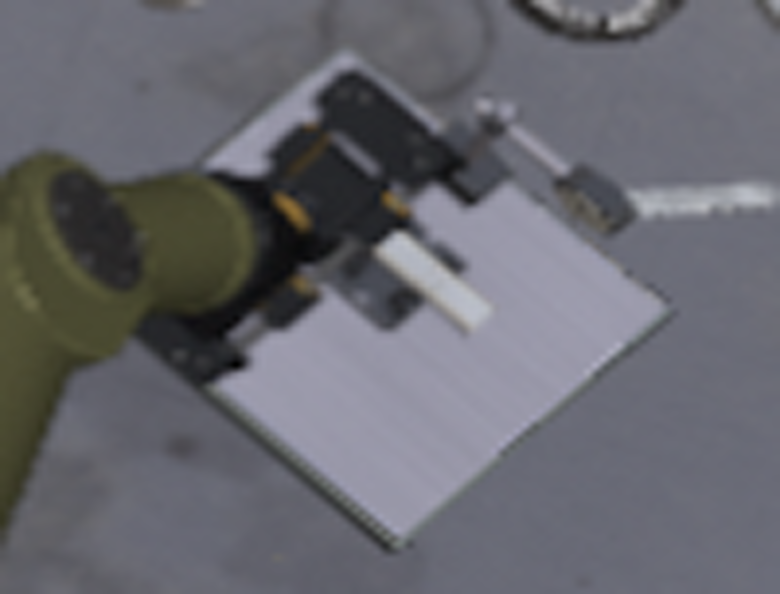

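{"op": "carry_out", "data": {"increments": "0.42 0 0.003 0 0 0 0; 0.45 0 0 -0.004 0 0 0; 0.45 0 0 -0.012 0 0 0; 0.45 0 0 -0.02 0 0 0; 0.45 0 0 -0.025 0 0 0; 0.45 0 0 -0.025 0 0 0; 0.45 0 0 -0.025 0 0 0; 0.45 0 0 -0.025 0 0 0; 0.45 0 0 -0.02 0 0 0; 0.45 0 0 0 0 0 0"}}

```text
time_s: 37.15
tool_pos: [0.481, -0.1437, 0.2519]
tool_rot: [145.9, 9.0, 59.1]
force: [-0.6, 0.0, -0.5]
grip_width: 0.0392
```

Run:
```python
from fin import *
log()
p,R,o=cur(); print(o["force"])
s=read_camera("scene"); t=read_camera("top")
np.savez("s32.npz",**s);np.savez("t32.npz",**t)
cv2.imwrite("pics/s32.png",cv2.resize(s["img"][195:285,300:400],None,fx=7.8,fy=6.6,interpolation=cv2.INTER_CUBIC))
cv2.imwrite("pics/t32.png",cv2.resize(t["img"][185:275,265:365],None,fx=7.8,fy=6.6,interpolation=cv2.INTER_CUBIC))
```

```text
q [ 50.4223 -17.1407 -43.2882 126.3956  14.9392  38.872  -32.0633] p [ 0.481  -0.1437  0.2519] [145.901    8.9882  59.0818] t 37.15 washer [-399.0385  -77.9809  251.9398] F [-0.5515  0.0474 -0.5381]
[-0.5515  0.0474 -0.5381]
```

View pics/s32.png

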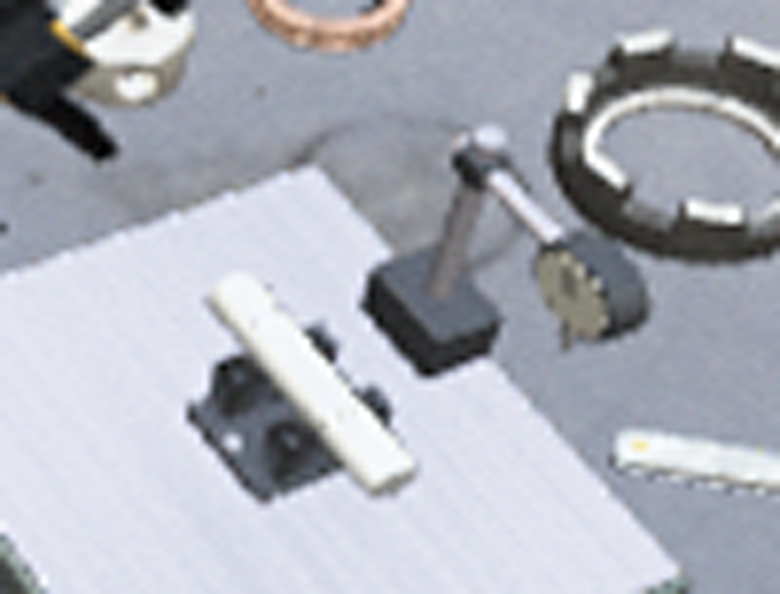

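View pics/t32.png

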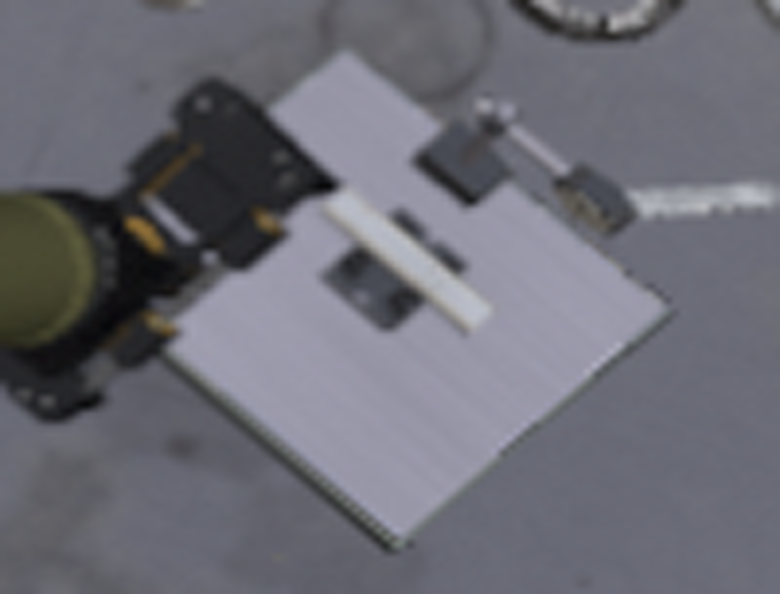

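Run:
```python
from fin import *
z=np.load("s32.npz"); s={k:z[k] for k in z.files}; z=np.load("t32.npz"); t={k:z[k] for k in z.files}
def plc(c,px,zz):
    v=back(c,np.array(px)-.5,zz)-np.r_[P[:2],0]; return (v@XP*1e3).round(1),(v@YP*1e3).round(1)
f=lambda a,b:(a/7.8+300,b/6.6+195)
print("scene ends",plc(s,f(222,290),.078),plc(s,f(393,478),.078))
print("horns",plc(s,f(320,330),.075),plc(s,f(375,393),.075))
g=lambda a,b:(a/7.8+265,b/6.6+185)
print("top ends",plc(t,g(337,205),.082),plc(t,g(481,316),.082))
print("top base corners L,bottom",plc(t,g(325,275),.04),plc(t,g(387,328),.04))
# predicted
for yo in(-4,-2,0,2,4):
    print(yo,[((proj(s,ps(15,yo+k,78)+[-.0018,.003,0])[0]-[300,195]+.5)*[7.8,6.6]).round(0).tolist() for k in(52.5,-52.5)])
```

```text
scene ends (np.float64(15.5), np.float64(51.7)) (np.float64(19.0), np.float64(-51.4))
horns (np.float64(37.3), np.float64(20.5)) (np.float64(37.4), np.float64(-14.0))
top ends (np.float64(16.1), np.float64(45.1)) (np.float64(19.4), np.float64(-52.6))
top base corners L,bottom (np.float64(-9.0), np.float64(22.0)) (np.float64(-9.8), np.float64(-23.2))
-4 [[228.0, 296.0], [395.0, 492.0]]
-2 [[225.0, 292.0], [391.0, 488.0]]
0 [[222.0, 289.0], [388.0, 484.0]]
2 [[219.0, 285.0], [385.0, 480.0]]
4 [[216.0, 282.0], [381.0, 476.0]]
```

{"op": "carry_out", "data": {"increments": "0.45 0 0 0.015 0 0 0; 0.45 0 0 0 0 0 0; 0.45 0 0 0 0 0 0"}}

```text
time_s: 37.62
tool_pos: [0.4864, -0.1504, 0.2371]
tool_rot: [146.1, 9.1, 59.1]
force: [-0.2, -0.2, -0.5]
grip_width: 0.0394
```

Run:
```python
from fin import *
log()
s=read_camera("scene")
cv2.imwrite("pics/s33.png",cv2.resize(s["img"],None,fx=1.5,fy=1.5,interpolation=cv2.INTER_CUBIC))
cv2.imwrite("pics/s34.png",cv2.resize(s["img"][225:280,315:365],None,fx=14,fy=10.5,interpolation=cv2.INTER_CUBIC))
```

```text
q [ 52.2492 -14.8391 -45.0895 126.6534  17.5974  37.1124 -34.1869] p [ 0.4864 -0.1504  0.2371] [146.0889   9.0709  59.0896] t 37.625 washer [-403.3397  -85.3699  237.0788] F [-0.2127 -0.1944 -0.5217]
```

View pics/s33.png

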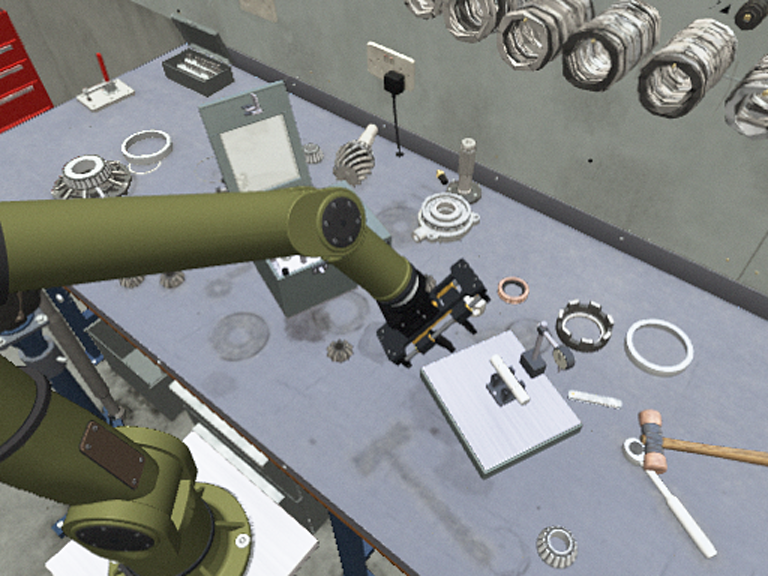

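View pics/s34.png

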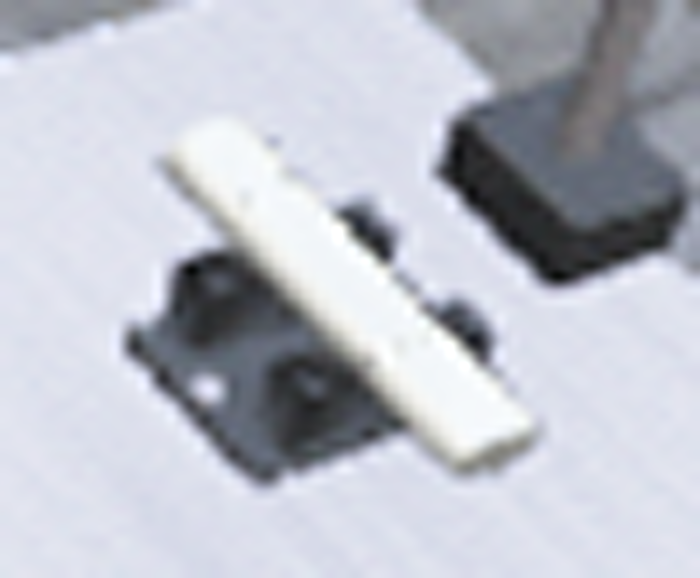

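Run:
```python
from fin import *
z=np.load("s32.npz"); s={k:z[k] for k in z.files}
def plc(px,zz):
    v=back(s,np.array(px)-.5,zz)-np.r_[P[:2],0]; return (v@XP*1e3).round(1),(v@YP*1e3).round(1)
f=lambda a,b:(a/14+315,b/10.5+225)
for n,a in (("rear horn outer",(350,205)),("rear horn inner",(392,240)),("front inner",(445,305)),("front outer",(490,345))): print(n,plc(f(*a),.075))
for n,a in (("end+ top edge",(215,115)),("end- top edge",(480,462))): print(n,plc(f(*a),.078))
for n,a in (("left horn rear",(180,265)),("left horn front outer",(290,450)),):print(n,plc(f(*a),.06))
im=cv2.resize(s["img"][225:280,315:365],None,fx=14,fy=10.5,interpolation=cv2.INTER_CUBIC)
B=None
for off,col in (((15,0),(0,0,255)),):
  for dx,dy in ((2.5,-1),):
    q=lambda L:np.int32((proj(s,w(P,(np.array(L)+[dx,dy,0])/1000.))-[315,225]+.5)*[14,10.5])
    for y0 in(-17,17):
        for yy in(y0-6,y0+6):
            cv2.polylines(im,[q([(15-22,yy,36),(15-22,yy,75),(15-12,yy,75),(15,yy,63),(15+12,yy,75),(15+22,yy,75),(15+22,yy,36)])],False,(255,0,255),1)
    th=np.linspace(0,2*np.pi,30)
    for e in(-52.5,52.5): cv2.polylines(im,[q([(15+10.5*np.cos(a),e,78+10.5*np.sin(a)) for a in th])],True,(0,200,0),1)
cv2.imwrite("pics/s35.png",im)
```

```text
rear horn outer (np.float64(35.6), np.float64(23.1))
rear horn inner (np.float64(37.0), np.float64(10.2))
front inner (np.float64(35.1), np.float64(-11.1))
front outer (np.float64(36.1), np.float64(-25.1))
end+ top edge (np.float64(25.7), np.float64(57.9))
end- top edge (np.float64(13.7), np.float64(-54.0))
left horn rear (np.float64(2.0), np.float64(29.7))
left horn front outer (np.float64(-8.8), np.float64(-27.3))
```

View pics/s35.png

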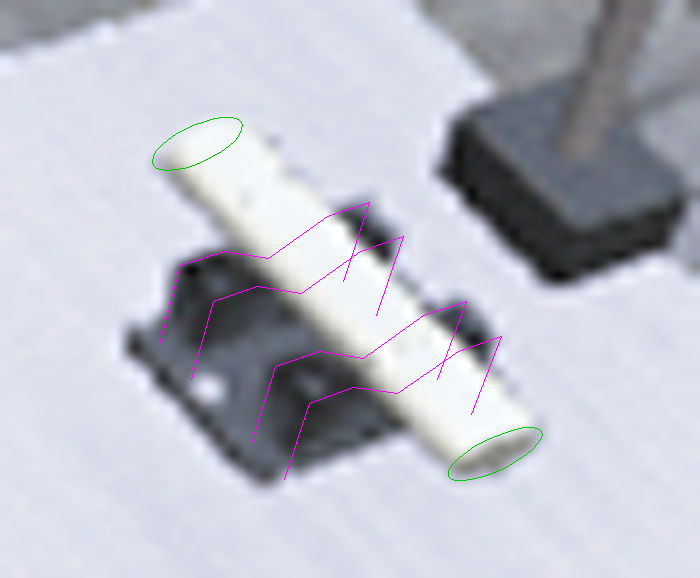

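```bash
python3 -c "
from cell import *
print(sign_off()); o=get_obs(); print(o['time_s'],o['force'])"
```

```text
the job is handed in; nothing more can be done
None
the job is handed in; nothing more can be done
```

The washer hood is open and the long shaft is lying in the V supports. I handed the job in at about 38 s of the 72 s allowed; no verdict came back.

**What I did:**
- **Hood:** I pushed the catch tab aside with the closed fingers under the lip, lifted the hood, moved clear of the catch, and swung the hood over until it fell open to its stop.
- **Shaft:** I lifted the long shaft straight out and stood it on the front of the plate. I regripped it from the side, turned it level and lowered it into the V supports until the wrist force showed contact on both flanks. Then I let go and backed off.

**What the last pictures showed:**
- **Hood and short shafts:** The hood is standing open by itself. Both short shafts were still in their sockets in a view taken after the long shaft came out; later views of the chamber are partly hidden by the arm.
- **Long shaft:** The outline of a level, centred shaft drawn over the picture fits to about 1–2 mm.
- **Robot:** The gripper is clear, and the force reading is about 0.5 N, which is noise.

**Checks that were off or disagreed:**
- **First push on the tab:** The first pushes met about 20–27 N for a moment and did not move it. Lowering the fingers fixed that.
- **Camera against arm:** The pictures and the arm's own position disagreed by about 3 mm.
- **Centring:** Rougher estimates put the shaft between 0 and 4 mm off centre, in no agreed direction.
- **Joint 2:** It came within 0.2° of its range limit (−17.14° against −17.29°) during the last retreat. I moved it back to −14.8° before handing in.

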